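# Set up a measuring-microscope stage with specimen holders

### The arm

A 6-joint arm with a two-finger parallel gripper is mounted at the origin on the work surface. World frame = base frame: x ahead of the robot, y to its left, z up, the work surface at z = 0. Lengths are in m, angles in rad, forces in N, time in s.
With the tool pointing down it reaches from about 0.4 to 0.825 m from the base axis. Payload 7 kg.
Tool frame: the origin (TCP) lies midway between the tips of the shut fingers; the grasp point (between the pads) lies 19 mm behind it; z points along the fingers, y is the line along which they close (so a half turn about z gives the same grasp; the last joint's range is limited). The gripper opens to 88 mm and grips with 3 to 60 N. Pads are 19 mm wide; open, the fingers measure 130 mm over their backs; the gripper's body (78 mm by 193 mm) begins 47 mm behind the grasp point.
Start: joints at [-0.937, 0.359, 0.012, 0, -1.224, -0.288], TCP at [0.229, -0.635, 0.227] pointing down, gripper open.
Joint ranges: [-3.07, 3.07], [-1.43, 2.12], [-1.02, 1.25], [-3.03, 1.67], [-3.05, -0], [-3.03, 3.03]. Speed limits (rad/s): [2.39, 2.39, 3.01, 3.14, 3.14, 3.14].

### API

Orientations are given as [roll, pitch, yaw] about the fixed x, y, z axes, in that order (R = Rz(yaw) Ry(pitch) Rx(roll)).
In Python, from station import get_state, grab_frame, calibration, job_done, boxes_of, regions_of, spot_point gives the robot as it stands. The module is installed in compiled form; this text tells all that it offers.
- The arm moves only by the tool arm_command, never from a script. Its argument "commands" is a list of rows, each an object of numbers: "tx", "ty", "tz": the shift along the tool's x, y, z each as a share of 25 cm, from -1 to 1; "twist": the turn about the tool's z as a share of 180 degrees, from -1 to 1. A call has exactly 8 rows; each row is the pose to reach, as a shift and turn from the pose commanded when the call began, along the tool's axes at that moment, turning the shorter way round; what a row does not reach only later rows make up. A row lasts 1/12 s, in which the tool goes at most 41.7 mm and 7.16 degrees, less where a joint would pass 70% of its speed; a pose out of reach is approached as far as the arm can. A call with a number of a shift or a turn outside -1 to 1 is refused whole. A call with a gripper value outside its range is refused whole. "claw" is the opening, from 0 (shut) to 1 (fully open), set as the call begins (left out, the last holds). The fingers move at their own pace and stop on an object; "grip_force" is the grip in N (left out, the last holds). Time passes only in rows, so rows that repeat a pose let the fingers close, or fill a call up. It gives the time, the measured TCP pose, the force, the opening and the grip force at its end, in the units of the state.
- get_state(): the state, without advancing time (a new reading comes with each control period).
- grab_frame(name): name is "side" or "top" or "wrist"; returns the picture (420x560x3 uint8, red, green, blue); there is no depth.
- calibration(name): a dict with "camera_matrix" (3x3 intrinsics, pixels), "k1" (the pictures are not rectified: a ray, as slopes to the right and down, at radius r is drawn at 1 + k1 r^2 times it, then the intrinsics apply), "extrinsics" (4x4, takes a point from camera to world coordinates). Camera axes: x right, y down, z forward; pixel columns grow to the right and rows downward; lengths in m; the calibration is good to about 2 mm. A picture is of the moment at which its call begins: read the wrist's pose just before it. calibration takes no time and is no camera call; for the wrist camera it gives the pose at the moment of the call.
- job_done(): hands the job in; it is judged then, once.
Trained networks look in the newest picture that a camera, given by its name, has taken for a name from the list of things; names that differ only in an ending like _2 or _b are one class to them, and where a whole thing is asked for, a point or a joint stands for the part that bears it (a point fixed in the world has none). Each returns a list of dicts, best first, with "score" (0 to 1); they miss things now and then, are a little off and sometimes report something else, mostly with a low value. They report only what shows in the picture. A call takes as long as a camera call. They do not tell look-alikes from the thing itself.
- boxes_of(query, camera): "rect" ([left, top, right, bottom] in pixels, round what is visible of it).
- regions_of(query, camera): "region" (420x560 bool, what is visible of it) and "rect" ([left, top, right, bottom] in pixels, round what is visible of it).
- spot_point(query, camera): "uv" ([column, row] in pixels: a listed point, or the origin of a listed thing).
The state is a dict: "t": time; "q": joint angles; "qd": joint speeds; "joint_efforts": joint torques, N m; "eef_pos": TCP position; "ee_rot": TCP orientation; "force": force on the tool from outside, world axes, zero at the start; "moment": the same for the moment, N m; "width": finger opening in m; "gripper_force": force on a finger pad.
Only numpy, scipy, OpenCV 4.12 (cv2) and the standard library are available. Lean on these libraries where they do the work, as an engineer would, in place of code of your own. Each camera call takes 0.05 s, during which the arm holds its last target. There are 200 camera calls.

### The job

Set up the measuring stage: lower the black carrier plate over the stage's two brass locating pins until it lies flush on the stage, then seat every blue specimen holder that is there upright, flat and square in a pocket of the carrier (any holder in any pocket). Then lower the white cover frame over the same pins until it lies flush on the carrier, and last of all push the red lamp lever over to its far (on) position. Leave the other things on the bench where they are.

Things in the scene. Friction and masses are not known exactly. Their poses are not given: they have to be found in the camera images.
- stage: Fixed aluminium stage block, 170 (x) x 240 (y) x 25 mm high, with a round glass window. Origin: centre of its underside, on the table. On its top stand two brass locating pins at y = +98 and -98 mm (x = 0), 12 mm diameter, 28 mm tall: 20 mm straight, then a cone narrowing to 4 mm.
- carrier_handle (a point): Carrier: loose black plate 154 (x) x 224 (y) x 10 mm, 0.45 kg, with 14 mm holes right through at y = +98 and -98 mm (x = 0) and four pockets. Orange rib upright in its centre to lift it by, 50 (x) x 16 (y) mm, top 50 mm above the plate's underside. This point: mid-rib, 30 mm above the plate's underside, axes of the plate. It fits the pins either way round.
- cover_handle (a point): Cover: loose white steel frame 164 (x) x 224 (y) x 6 mm, 0.4 kg, window 144 x 164 mm that passes round the seated holders, 14 mm holes at y = +98 and -98 mm (x = 0). Over its middle a red bridge bar along x, 16 mm (y) wide, 46 to 62 mm above the frame's underside, clears the carrier's rib below it. This point: centre of the bar, 54 mm above the underside, axes of the frame. Fits either way round.
- pocket0 (a point): Centre of carrier pocket 0, at the level of the carrier's underside; axes those of the carrier. Pocket 44 (x) x 64 (y) mm, right through the 10 mm plate: a holder in it stands on the stage's top. Pockets lie at x = +-45, y = +-46 mm from the carrier's centre.
- pocket1 (a point): Centre of carrier pocket 1, at the level of the carrier's underside; axes those of the carrier. Pocket 44 (x) x 64 (y) mm, right through the 10 mm plate: a holder in it stands on the stage's top. Pockets lie at x = +-45, y = +-46 mm from the carrier's centre.
- pocket2 (a point): Centre of carrier pocket 2, at the level of the carrier's underside; axes those of the carrier. Pocket 44 (x) x 64 (y) mm, right through the 10 mm plate: a holder in it stands on the stage's top. Pockets lie at x = +-45, y = +-46 mm from the carrier's centre.
- pocket3 (a point): Centre of carrier pocket 3, at the level of the carrier's underside; axes those of the carrier. Pocket 44 (x) x 64 (y) mm, right through the 10 mm plate: a holder in it stands on the stage's top. Pockets lie at x = +-45, y = +-46 mm from the carrier's centre.
- holder0_mid (a point): Blue specimen holder with a copper strip on top, loose block 40 (x) x 60 (y) x 40 mm high, about 0.22 kg, standing on the table (absent in some starts). This point: its centre, 20 mm above its underside. Grip it across x, over its upper 25 mm, so that the fingertips stay above the 10 mm carrier.
- holder1_mid (a point): Blue specimen holder with a copper strip on top, loose block 40 (x) x 60 (y) x 40 mm high, about 0.22 kg, standing on the table (absent in some starts). This point: its centre, 20 mm above its underside. Grip it across x, over its upper 25 mm, so that the fingertips stay above the 10 mm carrier.
- holder2_mid (a point): Blue specimen holder with a copper strip on top, loose block 40 (x) x 60 (y) x 40 mm high, about 0.22 kg, standing on the table (absent in some starts). This point: its centre, 20 mm above its underside. Grip it across x, over its upper 25 mm, so that the fingertips stay above the 10 mm carrier.
- holder3_mid (a point): Blue specimen holder with a copper strip on top, loose block 40 (x) x 60 (y) x 40 mm high, about 0.22 kg, standing on the table (absent in some starts). This point: its centre, 20 mm above its underside. Grip it across x, over its upper 25 mm, so that the fingertips stay above the 10 mm carrier.
- lamp (a joint): Red lamp toggle lever on a small grey fixed block: 0 rad = leaning to its own -x side (off), up to 1.0 rad = leaning fully to +x (on). It stays where it is left.
- lamp_base: The lever's fixed grey block. Origin: centre of its underside, on the table. The lever swings about the block's y axis; pushing its tip towards the block's +x switches it on.
- lamp_tip (a point): Centre of the red ball of 26 mm diameter at the lever's tip, 80 mm from the hinge axis, which lies 22 mm above the table over the block's origin; at 0 rad the lever leans 0.5 rad from vertical to -x, at 1.0 rad as much to +x. It moves with little force.
- loupe: Bystander: black loupe 36 mm wide, 45 mm tall. Origin: centre of its underside.
- pingauge: Bystander: steel cylinder 30 mm wide, 50 mm tall. Origin: centre of its underside.
- driver: Bystander: screwdriver lying on the bench.
- eyepiece: Bystander: aluminium eyepiece 40 mm wide, 55 mm tall. Origin: centre of its underside.
- lenscap: Bystander: yellow lens cap 48 mm wide, 22 mm tall. Origin: centre of its underside.
Mind the look-alikes: they are no part of the job. What is shaped like the part that bears holder3_mid but brown or green is not meant. What is shaped like the lamp_base but pink is not meant.

How it is judged:
On the way, in this order (a step that is already met when the one before it is completed fails the run):
1. the carrier lies flush on the stage, over both pins (z of carrier_handle in the frame of stage between 0.052 and 0.058 m and horizontal distance between carrier_handle and stage below 0.006 m and angle between carrier_handle's own z axis and vertical below 0.025 rad and angle between the y axis of carrier_handle and the y axis of stage, either way round below 0.04 rad), for 0.2 s.
2. every holder that is there is seated flat and square in a pocket (all of step 1 and z of holder0_mid in the frame of stage between 0.042 and 0.048 m and angle between each of holder0_mid, holder1_mid, holder2_mid, holder3_mid's own z axis and vertical below 0.05 rad and angle between the y axis of each of holder0_mid, holder1_mid, holder2_mid, holder3_mid and the y axis of stage, either way round below 0.12 rad and (horizontal distance between holder0_mid and pocket0 below 0.006 m or horizontal distance between holder0_mid and pocket1 below 0.006 m or horizontal distance between holder0_mid and pocket2 below 0.006 m or horizontal distance between holder0_mid and pocket3 below 0.006 m) and z of holder1_mid in the frame of stage between 0.042 and 0.048 m and (horizontal distance between holder1_mid and pocket0 below 0.006 m or horizontal distance between holder1_mid and pocket1 below 0.006 m or horizontal distance between holder1_mid and pocket2 below 0.006 m or horizontal distance between holder1_mid and pocket3 below 0.006 m) and z of holder2_mid in the frame of stage between 0.042 and 0.048 m and (horizontal distance between holder2_mid and pocket0 below 0.006 m or horizontal distance between holder2_mid and pocket1 below 0.006 m or horizontal distance between holder2_mid and pocket2 below 0.006 m or horizontal distance between holder2_mid and pocket3 below 0.006 m) and z of holder3_mid in the frame of stage between 0.042 and 0.048 m and (horizontal distance between holder3_mid and pocket0 below 0.006 m or horizontal distance between holder3_mid and pocket1 below 0.006 m or horizontal distance between holder3_mid and pocket2 below 0.006 m or horizontal distance between holder3_mid and pocket3 below 0.006 m)), for 0.2 s.
3. the cover lies flush on the carrier, over both pins (all of step 1 and z of cover_handle in the frame of stage between 0.086 and 0.092 m and horizontal distance between cover_handle and stage below 0.006 m and angle between cover_handle's own z axis and vertical below 0.025 rad and angle between the y axis of cover_handle and the y axis of stage, either way round below 0.04 rad), for 0.2 s.
4. the lamp lever is pushed over to on (value of joint lamp above 0.75 rad), for 0.2 s.
At the end, for the whole second after the job is handed in: Carrier flush on stage and cover on carrier (3 mm in height, 6 mm and 0.04 rad in plan, 0.025 rad level); every holder present stands on the stage (3 mm) within 6 mm of a pocket centre, square to 0.12 rad, upright to 0.05 rad; lever beyond 0.75 rad (all of step 3 and z of holder0_mid in the frame of stage between 0.042 and 0.048 m and angle between each of holder0_mid, holder1_mid, holder2_mid, holder3_mid's own z axis and vertical below 0.05 rad and angle between the y axis of each of holder0_mid, holder1_mid, holder2_mid, holder3_mid and the y axis of stage, either way round below 0.12 rad and (horizontal distance between holder0_mid and pocket0 below 0.006 m or horizontal distance between holder0_mid and pocket1 below 0.006 m or horizontal distance between holder0_mid and pocket2 below 0.006 m or horizontal distance between holder0_mid and pocket3 below 0.006 m) and z of holder1_mid in the frame of stage between 0.042 and 0.048 m and (horizontal distance between holder1_mid and pocket0 below 0.006 m or horizontal distance between holder1_mid and pocket1 below 0.006 m or horizontal distance between holder1_mid and pocket2 below 0.006 m or horizontal distance between holder1_mid and pocket3 below 0.006 m) and z of holder2_mid in the frame of stage between 0.042 and 0.048 m and (horizontal distance between holder2_mid and pocket0 below 0.006 m or horizontal distance between holder2_mid and pocket1 below 0.006 m or horizontal distance between holder2_mid and pocket2 below 0.006 m or horizontal distance between holder2_mid and pocket3 below 0.006 m) and z of holder3_mid in the frame of stage between 0.042 and 0.048 m and (horizontal distance between holder3_mid and pocket0 below 0.006 m or horizontal distance between holder3_mid and pocket1 below 0.006 m or horizontal distance between holder3_mid and pocket2 below 0.006 m or horizontal distance between holder3_mid and pocket3 below 0.006 m) and value of joint lamp above 0.75 rad); the robot touches nothing.
It fails at once if a bystander is pushed more than 40 mm away (distance of any of loupe, pingauge, driver, eyepiece, lenscap from where it was at the start of the episode above 0.04 m).
Of holder0, holder1, holder2, holder3 only 3 to 4 are there at a start; the rules pass over those that are not, and their reading is None.
At some moment in a run one of holder0, holder1, holder2, holder3 may be knocked a few centimetres aside while the robot is not near it.
It also fails if it takes over 210 s, if anything falls off the work surface, if the arm or the gripper's body presses on something with over 40 N, if the wrist force passes 120 N, or if a joint passes its speed limit or range.

## Working session

There is one attempt and no reset: what is moved stays moved. The work goes in short steps, Python scripts to look and compute and a tool call to move; the robot and the scene stay as the last step left them, time stands still between calls to the robot, and variables do not carry over. Pictures are saved under pics/ and viewed, at most 14 in all, crops included, and the job is handed in when it is done.

Besides the shell and the picture viewer there is one more tool, called after "Emit:" as a command line: name --argument value ..., lists and objects as JSON in quotes. arm_command: Moves the arm, as the interface text tells. Shift numbers are shares of 25 cm and turn numbers shares of 180 degrees, none past 1 either way. Its arguments: {"type":"object","properties":{"commands":{"type":"array"},"claw":{"type":"number"},"grip_force":{"type":"number"}},"required":["commands"]}

```bash
mkdir -p pics; cat > h.py <<'E'
import numpy as np, cv2
from scipy.spatial.transform import Rotation as R
from station import *
def save(name,fn,crop=None,s=1):
    im=grab_frame(name)
    o=im if crop is None else im[crop[1]:crop[3],crop[0]:crop[2]]
    o=cv2.resize(o,None,fx=s,fy=s,interpolation=cv2.INTER_CUBIC)
    cv2.imwrite('pics/'+fn,o[:,:,::-1]); return im
def ray(uv,c):
    K=np.array(c['camera_matrix']);k=c['k1']
    x=cv2.undistortPoints(np.array([[uv]],float),K,np.array([k,0,0,0,0.]))[0,0]
    T=np.array(c['extrinsics']);return T[:3,3],T[:3,:3]@np.r_[x,1]
def at_z(uv,c,z):
    o,d=ray(uv,c);return o+d*(z-o[2])/d[2]
def proj(p,c):
    T=np.array(c['extrinsics']);q=T[:3,:3].T@(np.atleast_2d(p)-T[:3,3]).T
    x=q[:2]/q[2];r2=(x**2).sum(0);x=x*(1+c['k1']*r2)
    K=np.array(c['camera_matrix']);return (K@np.vstack([x,np.ones(x.shape[1])]))[:2].T
E
python3 - <<'E'
from h import *
s=get_state();print({k:np.round(v,3) for k,v in s.items()})
for n in('top','side','wrist'):
    im=save(n,n+'0.png');c=calibration(n);print(n,np.round(c['extrinsics'],3).tolist(),c['camera_matrix'],c['k1'])
np.set_printoptions(suppress=True)
for q,z in (('stage',0),('carrier_handle',.03),('cover_handle',.054),('holder0_mid',.02),('lamp_base',0),('lamp_tip',.09),('loupe',0),('pingauge',0),('driver',0),('eyepiece',0),('lenscap',0)):
  for d in spot_point(q,'top'):
    print(q,round(d['score'],2),np.round(d['uv'],1),np.round(at_z(d['uv'],calibration('top'),z),3))
E
```

```text
{'t': np.float64(0.0), 'q': array([-0.937,  0.359,  0.011, -0.   , -1.224, -0.288]), 'qd': array([ 0.   , -0.001,  0.   ,  0.   , -0.001, -0.002]), 'joint_efforts': array([-2.0000e-03, -5.8271e+01,  2.9306e+01,  6.9970e+00,  7.0000e-03,
       -0.0000e+00]), 'eef_pos': array([ 0.229, -0.635,  0.226]), 'ee_rot': array([ 3.14 , -0.   , -2.796]), 'force': array([-0.042,  0.424,  0.093]), 'moment': array([0.001, 0.018, 0.019]), 'gripper_force': np.float64(0.0), 'width': np.float64(0.088)}
top [[0.001, -0.985, 0.175, 0.332], [-1.0, -0.0, 0.003, -0.033], [-0.003, -0.175, -0.985, 1.397], [0.0, 0.0, 0.0, 1.0]] [[382.08011649   0.         289.09091434]
 [  0.         382.08011649 208.09915416]
 [  0.           0.           1.        ]] -0.08751551593024696
side [[-0.915, -0.249, 0.316, 0.148], [-0.402, 0.524, -0.751, 0.933], [0.021, -0.814, -0.58, 0.838], [0.0, 0.0, 0.0, 1.0]] [[448.31198004   0.         279.31633023]
 [  0.         448.31198004 207.75625145]
 [  0.           0.           1.        ]] -0.08657539851128312
wrist [[-0.339, 0.899, 0.277, 0.153], [0.941, 0.324, 0.1, -0.662], [0.0
[... 299 characters left out ...]

cover_handle 0.66 [181.2 249.8] [0.421 0.352 0.054]
cover_handle 0.29 [335.7 217.8] [ 0.536 -0.195  0.054]
holder0_mid 0.78 [310.  247.8] [ 0.432 -0.104  0.02 ]
lamp_base 0.62 [430.5 202. ] [ 0.604 -0.561  0.   ]
lamp_base 0.6 [355.8 196.1] [ 0.626 -0.278  0.   ]
lamp_tip 0.63 [358.  194.5] [ 0.613 -0.271  0.09 ]
lamp_tip 0.61 [441.4 203.5] [ 0.581 -0.567  0.09 ]
loupe 0.46 [333.6 219.6] [ 0.537 -0.193  0.   ]
pingauge 0.6 [282.6 249.7] [ 0.426 -0.005  0.   ]
pingauge 0.37 [233.5 221.9] [0.529 0.177 0.   ]
driver 0.7 [277.4 156.9] [0.779 0.016 0.   ]
driver 0.4 [215.6 201.7] [0.605 0.246 0.   ]
eyepiece 0.65 [178.1 207.6] [0.583 0.387 0.   ]
lenscap 0.73 [391.6 203.7] [ 0.597 -0.412  0.   ]
```

View pics/top0.png

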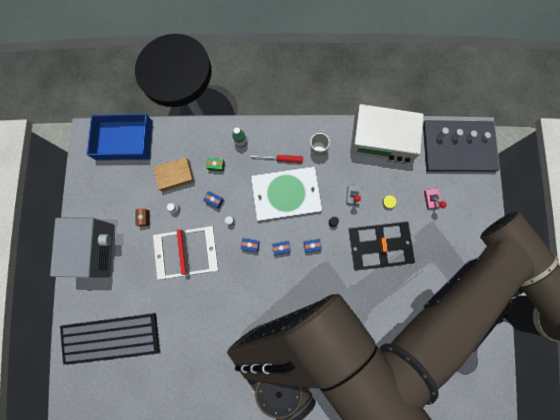

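View pics/side0.png

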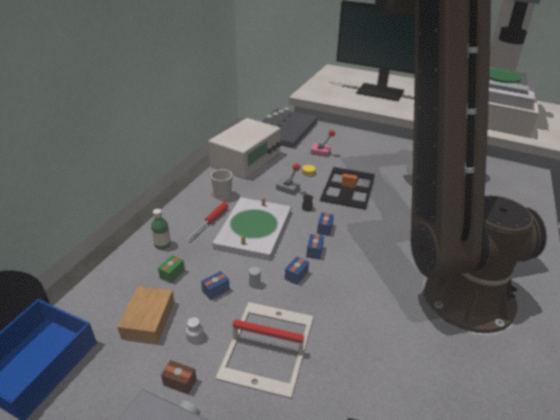

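The top view shows four blue holders at about (250,245), (281,248), (312,246) and (213,200). The green (215,163) and brown (142,217) blocks are look-alikes. The grey lamp is at (354,196) and the pink one at (434,200) is not meant. The carrier is at (382,246), the stage at (287,193) and the cover at (185,252).

```bash
cat >> h.py <<'E'
np.set_printoptions(suppress=True)
def go(x,y,z,yaw,s=None):
    s=s or get_state();p=np.array(s['eef_pos']);a=s['ee_rot'][2]
    d=R.from_euler('xyz',s['ee_rot']).inv().apply(np.array([x,y,z])-p)
    tw=-((yaw-a+np.pi)%(2*np.pi)-np.pi)
    print('go tx,ty,tz',np.round(d/.25,4),'twist',round(tw/np.pi,4),'from',np.round(p,4),round(a,4))
E
python3 -c "
from h import *
go(.43,-.38,.25,-np.pi+.1)"
```

```text
go tx,ty,tz [-1.103   0.6869 -0.0936] twist 0.0782 from [ 0.2288 -0.635   0.2266] -2.7958
```

Emit:
arm_command --commands '[{"tx": -0.12, "ty": 0.08, "tz": -0.09, "twist": 0.01}, {"tx": -0.25, "ty": 0.17, "tz": -0.09, "twist": 0.03}, {"tx": -0.4, "ty": 0.26, "tz": -0.09, "twist": 0.05}, {"tx": -0.53, "ty": 0.35, "tz": -0.09, "twist": 0.078}, {"tx": -0.67, "ty": 0.43, "tz": -0.09, "twist": 0.078}, {"tx": -0.8, "ty": 0.52, "tz": -0.09, "twist": 0.078}, {"tx": -0.92, "ty": 0.6, "tz": -0.09, "twist": 0.078}, {"tx": -1, "ty": 0.687, "tz": -0.09, "twist": 0.078}]'

```text
t: 1.37
eef_pos: [0.4076, -0.3869, 0.2492]
ee_rot: [-3.141, 0.001, -3.04]
force: [0.4, -0.3, -0.1]
width: 0.0874
gripper_force: 0.0
```

Emit:
arm_command --commands '[{"tx": -0.1}, {"tx": -0.1}, {"tx": -0.1}, {"tx": -0.1}, {"tx": -0.1}, {"tx": -0.1}, {"tx": -0.1}, {"tx": -0.1}]'

```text
invalid input
```

```bash
python3 - <<'E'
from h import *
c=calibration('wrist');im=save('wrist','w1.png');print(get_state()['eef_pos'],get_state()['ee_rot'])
for q,z in (('carrier_handle',.03),('pocket0',0),('pocket1',0),('pocket2',0),('pocket3',0)):
  for d in spot_point(q,'wrist'): print(q,round(d['score'],2),np.round(d['uv'],1),np.round(at_z(d['uv'],c,z),4))
E
```

```text
[ 0.40834422 -0.38375269  0.24937712] [ 3.14098905  0.0016846  -3.03882357]
carrier_handle 0.75 [292.6 200.9] [ 0.4368 -0.3685  0.03  ]
pocket0 0.86 [260.6 229.9] [ 0.4911 -0.4053  0.    ]
pocket0 0.71 [327.6 227.9] [ 0.4788 -0.3142  0.    ]
pocket1 0.86 [260.6 229.9] [ 0.4911 -0.4053  0.    ]
pocket1 0.71 [327.6 227.9] [ 0.4788 -0.3142  0.    ]
pocket2 0.86 [260.6 229.9] [ 0.4911 -0.4053  0.    ]
pocket2 0.71 [327.6 227.9] [ 0.4788 -0.3142  0.    ]
pocket3 0.86 [260.6 229.9] [ 0.4911 -0.4053  0.    ]
pocket3 0.71 [327.6 227.9] [ 0.4788 -0.3142  0.    ]
```

View pics/w1.png

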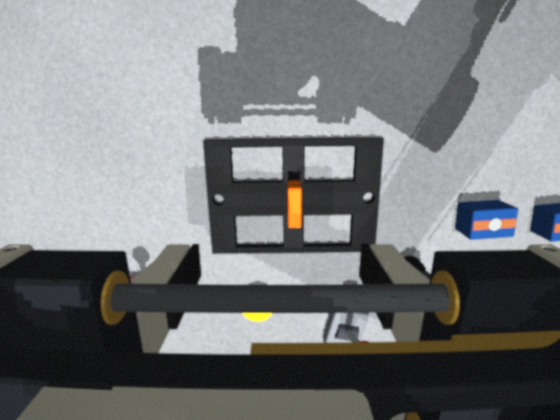

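```bash
cat >> h.py <<'E'
from scipy.optimize import minimize
def fit(mask,c,size,z0,x,y,yaw,keep=None):
    """fit box silhouette (convex) to filled mask; size sx,sy,sz"""
    S=4; sx,sy,sz=size
    m=cv2.resize(mask.astype(np.uint8)*255,None,fx=S,fy=S,interpolation=cv2.INTER_LINEAR).astype(float)/255
    kk=None if keep is None else cv2.resize(keep.astype(np.uint8),None,fx=S,fy=S,interpolation=0)
    B=np.array([[i*sx/2,j*sy/2,k*sz] for i in(-1,1) for j in(-1,1) for k in(0,1)])
    def sil(p):
        w=R.from_euler('z',p[2]).apply(B)+[p[0],p[1],z0]
        h=cv2.convexHull(((proj(w,c)+.5)*S).astype(np.float32))
        o=np.zeros(m.shape,np.uint8);cv2.fillConvexPoly(o,np.round(h*16).astype(np.int32),1,shift=4);return o
    def f(q):
        o=sil([x+q[0]/100,y+q[1]/100,yaw+q[2]/10]).astype(float);d=np.abs(o-m)
        if kk is not None:d=d*kk
        return d.sum()/o.sum()
    r=minimize(f,[0,0,0],method='Nelder-Mead',options=dict(initial_simplex=[[0,0,0],[1,0,0],[0,1,0],[0,0,1]],xatol=.01,fatol=1e-5))
    q=r.x;return np.array([x+q[0]/100,y+q[1]/100,yaw+q[2]/10]),r.fun
def filled(mask):
    cs,_=cv2.findContours(mask.astype(np.uint8),cv2.RETR_EXTERNAL,cv2.CHAIN_APPROX_NONE)
    o=np.zeros(mask.shape,np.uint8);cv2.drawContours(o,[max(cs,key=cv2.contourArea)],-1,1,-1);return o>0
E
python3 - <<'E'
from h import *
c=calibration('wrist');im=grab_frame('wrist');g=im.max(2)
r=regions_of('carrier_handle','wrist')
for d in r: print(d['score'],d['rect'])
x0,y0,x1,y1=[int(v) for v in r[0]['rect']]
m=np.zeros(g.shape,bool);m[y0-4:y1+5,x0-4:x1+5]=g[y0-4:y1+5,x0-4:x1+5]<65
print(fit(filled(m),c,(.154,.224,.01),0,.44,-.37,.1))
print(fit(filled(r[0]['region']),c,(.154,.224,.01),0,.44,-.37,.1))
hsv=cv2.cvtColor(im,cv2.COLOR_RGB2HSV);mo=(hsv[...,0]>5)&(hsv[...,0]<18)&(hsv[...,1]>170)&(hsv[...,2]>120)
o=np.zeros_like(m);o[y0:y1,x0:x1]=mo[y0:y1,x0:x1]
print(fit(filled(o),c,(.05,.016,.04),.01,.44,-.37,.1))
E
```

```text
0.86 [205.4, 134.1, 388.9, 254.1]
(array([ 0.4391975 , -0.36715255,  0.10355764]), np.float64(0.03975693524978436))
(array([ 0.43923375, -0.36715557,  0.11672197]), np.float64(0.020242903808518283))
(array([ 0.4414967 , -0.36645022,  0.10353818]), np.float64(0.1361164953087252))
```

```bash
python3 -c "
from h import *
go(.59,-.03,.25,-np.pi+.1)"
```

```text
go tx,ty,tz [-0.8781  1.3575 -0.0042] twist -0.0002 from [ 0.4052 -0.3895  0.249 ] -3.0422
```

Emit:
arm_command --commands '[{"tx": -0.1, "ty": 0.13, "tz": 0, "twist": 0}, {"tx": -0.2, "ty": 0.26, "tz": 0, "twist": 0}, {"tx": -0.3, "ty": 0.39, "tz": 0, "twist": 0}, {"tx": -0.4, "ty": 0.52, "tz": 0, "twist": 0}, {"tx": -0.5, "ty": 0.65, "tz": 0, "twist": 0}, {"tx": -0.6, "ty": 0.78, "tz": 0, "twist": 0}, {"tx": -0.7, "ty": 0.9, "tz": 0, "twist": 0}, {"tx": -0.78, "ty": 1, "tz": 0, "twist": 0}]'

```text
t: 2.43
eef_pos: [0.5758, -0.1191, 0.249]
ee_rot: [-3.142, 0.0, -3.042]
force: [-0.1, 0.1, -0.5]
width: 0.0876
gripper_force: 0.0
```

Emit:
arm_command --commands '[{"tx": -0.05, "ty": 0.13, "tz": 0, "twist": 0}, {"tx": -0.1, "ty": 0.25, "tz": 0, "twist": 0}, {"tx": -0.1, "ty": 0.35, "tz": 0, "twist": 0}, {"tx": -0.1, "ty": 0.35, "tz": 0, "twist": 0}, {"tx": -0.1, "ty": 0.35, "tz": 0, "twist": 0}, {"tx": -0.1, "ty": 0.35, "tz": 0, "twist": 0}, {"tx": -0.1, "ty": 0.35, "tz": 0, "twist": 0}, {"tx": -0.1, "ty": 0.35, "tz": 0, "twist": 0}]'

```text
t: 3.1
eef_pos: [0.5906, -0.0321, 0.2491]
ee_rot: [-3.142, 0.0, -3.043]
force: [-0.2, -0.3, -0.2]
width: 0.0876
gripper_force: 0.0
```

```bash
python3 - <<'E'
from h import *
for i in range(2):
    c=calibration('wrist');im=save('wrist','w2.png');print(get_state()['eef_pos'],get_state()['ee_rot'])
    r=regions_of('stage','wrist')
    for d in r[:2]: print(d['score'],d['rect'])
    rr=r[0]['rect'];keep=np.ones((420,560),bool);keep[240:]=0
    print(fit(filled(r[0]['region']),c,(.17,.24,.025),0,.637,-.02,.1))
for q in ('holder0_mid','lamp_tip','lamp_base'):
  for d in spot_point(q,'wrist'): print(q,round(d['score'],2),np.round(d['uv'],1),np.round(at_z(d['uv'],c,.02),4))
E
```

```text
[ 0.59062402 -0.03194831  0.24909316] [-3.14153776  0.00002392 -3.04245382]
0.75 [2.5, 1.6, 113.6, 91.0]
0.57 [188.9, 136.4, 386.6, 270.3]
(array([0.47339457, 0.03832259, 0.11710353]), np.float64(1.2797345308855343))
[ 0.59063899 -0.03164782  0.249127  ] [-3.14155983  0.00012217 -3.04207101]
0.61 [185.4, 136.1, 382.9, 271.6]
(array([ 0.63068261, -0.01757958,  0.15405751]), np.float64(0.02941273251650117))
holder0_mid 0.93 [217.   34.1] [ 0.439  -0.1174  0.02  ]
lamp_tip 0.64 [ 49.3 173.1] [ 0.6165 -0.3249  0.02  ]
lamp_tip 0.43 [221.3  33.7] [ 0.4382 -0.1127  0.02  ]
lamp_base 0.86 [ 98.5 180. ] [ 0.6195 -0.2601  0.02  ]
```

View pics/w2.png

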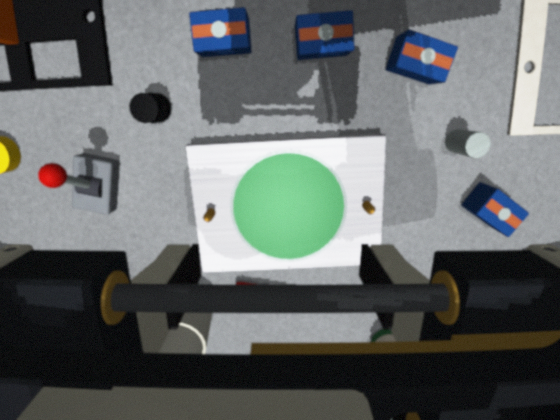

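The wrist view shows the stage with its pins at (209,214) and (369,207). Four blue holders are at (220,31), (325,34), (423,56) and (500,208), and the grey lamp is at (95,183) with its ball at (52,175).

```bash
cat >> h.py <<'E'
def hold(c,im,gate=None):
    """blue holders in wrist picture -> list of x,y,yaw,err"""
    hsv=cv2.cvtColor(im,cv2.COLOR_RGB2HSV);b=((hsv[...,0]>100)&(hsv[...,0]<130)&(hsv[...,1]>130)&(hsv[...,2]>40)).astype(np.uint8)
    b=cv2.morphologyEx(b,cv2.MORPH_CLOSE,np.ones((13,13),np.uint8));n,l,st,ce=cv2.connectedComponentsWithStats(b)
    out=[]
    for i in range(1,n):
        if st[i,4]<300:continue
        p=at_z(ce[i],c,.025);best=None
        for y0 in np.linspace(-np.pi/2,np.pi/2,9)[:-1]:
            f=fit(filled(l==i),c,(.04,.06,.04),0 if gate is None else gate,p[0],p[1],y0)
            if best is None or f[1]<best[1]:best=f
        out.append((np.round(ce[i]),np.round(best[0],4),round(best[1],3)))
    return out
E
python3 - <<'E'
from h import *
c=calibration('wrist');im=grab_frame('wrist')
hsv=cv2.cvtColor(im,cv2.COLOR_RGB2HSV)
w=np.zeros((420,560),bool);w[125:280,180:395]=((im.min(2)>185)|((hsv[...,0]>45)&(hsv[...,0]<85)&(hsv[...,1]>60)))[125:280,180:395]
print('stage',fit(filled(w),c,(.17,.24,.0001),.025,.637,-.02,.1))
br=((hsv[...,0]>8)&(hsv[...,0]<30)&(hsv[...,1]>90)).astype(np.uint8)
n,l,st,ce=cv2.connectedComponentsWithStats(br[190:235,195:385].copy())
for i in range(1,n):
    if st[i,4]>10: print(st[i],np.round(ce[i]+[195,190],2),at_z(ce[i]+[195,190],c,.037))
for h in hold(c,im):print(h)
E
```

```text
stage (array([ 0.63145386, -0.01791652,  0.15049589]), np.float64(0.030032900925189194))
[167  11  12  13  91] [367.6  207.12] [0.61627672 0.07918976 0.037     ]
[ 9 19 10 12 84] [208.3  214.39] [ 0.64532296 -0.11431834  0.037     ]
(array([221.,  33.]), array([ 0.4378, -0.112 ,  0.1644]), np.float64(0.383))
(array([323.,  36.]), array([ 0.4299, -0.0008,  0.2011]), np.float64(0.387))
(array([418.,  57.]), array([ 0.4401,  0.1128, -0.1098]), np.float64(0.144))
(array([494., 208.]), array([ 0.607 ,  0.2525, -0.4224]), np.float64(0.137))
```

Emit:
arm_command --commands '[{"tx": 0.1, "ty": -0.13, "tz": 0, "twist": 0}, {"tx": 0.2, "ty": -0.26, "tz": 0, "twist": 0}, {"tx": 0.3, "ty": -0.39, "tz": 0, "twist": 0}, {"tx": 0.4, "ty": -0.52, "tz": 0, "twist": 0}, {"tx": 0.5, "ty": -0.65, "tz": 0, "twist": 0}, {"tx": 0.6, "ty": -0.78, "tz": 0, "twist": 0}, {"tx": 0.7, "ty": -0.9, "tz": 0, "twist": 0}, {"tx": 0.78, "ty": -1, "tz": 0, "twist": 0}]'

```text
t: 4.17
eef_pos: [0.4201, -0.3008, 0.2494]
ee_rot: [-3.141, 0.0, -3.041]
force: [1.2, -0.1, 0.3]
width: 0.0878
gripper_force: 0.0
```

Emit:
arm_command --commands '[{"tx": 0.05, "ty": -0.13, "tz": 0, "twist": 0}, {"tx": 0.11, "ty": -0.25, "tz": 0, "twist": 0}, {"tx": 0.11, "ty": -0.32, "tz": 0, "twist": 0}, {"tx": 0.11, "ty": -0.32, "tz": 0, "twist": 0}, {"tx": 0.11, "ty": -0.32, "tz": 0, "twist": 0}, {"tx": 0.11, "ty": -0.32, "tz": 0, "twist": 0}, {"tx": 0.11, "ty": -0.32, "tz": 0, "twist": 0}, {"tx": 0.11, "ty": -0.32, "tz": 0, "twist": 0}]'

```text
t: 4.83
eef_pos: [0.4028, -0.3807, 0.2492]
ee_rot: [-3.142, 0.0, -3.04]
force: [-0.0, -0.4, -0.4]
width: 0.0876
gripper_force: 0.0
```

```bash
python3 - <<'E'
from h import *
c=calibration('wrist');im=grab_frame('wrist');g=im.max(2)
r=regions_of('carrier_handle','wrist')
x0,y0,x1,y1=[int(v) for v in r[0]['rect']];print(r[0]['rect'])
print(fit(filled(r[0]['region']),c,(.154,.224,.01),0,.44,-.37,.1))
# holes
p0=fit(filled(r[0]['region']),c,(.154,.224,.01),0,.44,-.37,.1)[0]
for s in(1,-1):
    w=R.from_euler('z',p0[2]).apply([0,s*.098,0])+[p0[0],p0[1],.01];u=proj(w,c)[0].round().astype(int)
    k=9;t=g[u[1]-k:u[1]+k+1,u[0]-k:u[0]+k+1];b=(t>90).astype(np.uint8)
    n,l,st,ce=cv2.connectedComponentsWithStats(b);
    for i in range(1,n): print(s,st[i],ce[i]+u-k,at_z(ce[i]+u-k,c,.008))
go(p0[0],p0[1],.10,-np.pi+p0[2])
E
```

```text
[196.0, 137.0, 381.0, 254.7]
(array([ 0.43922138, -0.36696634,  0.11394916]), np.float64(0.022479817657164027))
1 [ 3  3 11  9 71] [361.85915493 199.02816901] [ 0.42641104 -0.27072042  0.008     ]
-1 [ 5  4 10  8 62] [213.67741935 200.64516129] [ 0.44849435 -0.46346951  0.008     ]
go tx,ty,tz [-0.1502  0.0405  0.5972] twist -0.0038 from [ 0.4028 -0.3808  0.2493] -3.0396
```

Emit:
arm_command --commands '[{"tx": -0.14, "ty": 0.04, "tz": 0, "twist": -0.004}, {"tx": -0.147, "ty": 0.04, "tz": 0.15, "twist": -0.004}, {"tx": -0.147, "ty": 0.04, "tz": 0.3, "twist": -0.004}, {"tx": -0.147, "ty": 0.04, "tz": 0.45, "twist": -0.004}, {"tx": -0.147, "ty": 0.04, "tz": 0.6, "twist": -0.004}, {"tx": -0.147, "ty": 0.04, "tz": 0.72, "twist": -0.004}, {"tx": -0.147, "ty": 0.04, "tz": 0.83, "twist": -0.004}, {"tx": -0.147, "ty": 0.04, "tz": 0.91, "twist": -0.004}]'

```text
t: 5.6
eef_pos: [0.4373, -0.3669, 0.0192]
ee_rot: [3.14, -0.002, -3.028]
force: [0.4, -0.0, -0.4]
width: 0.0874
gripper_force: 0.0
```

Emit:
arm_command --claw 0 --grip_force 40 --commands '[{"tx": 0, "ty": 0, "tz": 0, "twist": 0}, {"tx": 0, "ty": 0, "tz": 0, "twist": 0}, {"tx": 0, "ty": 0, "tz": 0, "twist": 0}, {"tx": 0, "ty": 0, "tz": 0, "twist": 0}, {"tx": 0, "ty": 0, "tz": 0, "twist": 0}, {"tx": 0, "ty": 0, "tz": 0, "twist": 0}, {"tx": 0, "ty": 0, "tz": 0, "twist": 0}, {"tx": 0, "ty": 0, "tz": 0, "twist": 0}]'

```text
t: 6.27
eef_pos: [0.4383, -0.368, 0.0221]
ee_rot: [-3.141, 0.001, -3.028]
force: [-0.5, -0.0, 0.5]
width: 0.04
gripper_force: 0.0
```

```bash
python3 -c "
from h import *
s=get_state();print(s['width'],s['gripper_force'],s['force'])
go(.631,-.0175,.14,-np.pi+.150)"
```

```text
0.04002767007746485 0.0 [-0.49262338 -0.01050835  0.54797356]
go tx,ty,tz [-0.9247  1.3055 -0.4712] twist -0.0117 from [ 0.4383 -0.368   0.0221] -3.0284
```

Emit:
arm_command --commands '[{"tx": 0, "ty": 0, "tz": 0, "twist": 0}, {"tx": 0, "ty": 0, "tz": 0, "twist": 0}, {"tx": 0, "ty": 0, "tz": 0, "twist": 0}, {"tx": 0, "ty": 0, "tz": 0, "twist": 0}, {"tx": 0, "ty": 0, "tz": 0, "twist": 0}, {"tx": 0, "ty": 0, "tz": 0, "twist": 0}, {"tx": 0, "ty": 0, "tz": 0, "twist": 0}, {"tx": 0, "ty": 0, "tz": 0, "twist": 0}]'

```text
t: 6.93
eef_pos: [0.4379, -0.3677, 0.0215]
ee_rot: [3.141, -0.0, -3.028]
force: [0.2, 1.7, 1.5]
width: 0.016
gripper_force: 40.0
```

Emit:
arm_command --commands '[{"tx": 0, "ty": 0, "tz": -0.04, "twist": 0}, {"tx": 0, "ty": 0, "tz": -0.12, "twist": 0}, {"tx": 0, "ty": 0, "tz": -0.22, "twist": 0}, {"tx": 0, "ty": 0, "tz": -0.32, "twist": 0}, {"tx": 0, "ty": 0, "tz": -0.42, "twist": 0}, {"tx": 0, "ty": 0, "tz": -0.52, "twist": 0}, {"tx": 0, "ty": 0, "tz": -0.6, "twist": 0}, {"tx": 0, "ty": 0, "tz": -0.65, "twist": 0}]'

```text
t: 7.6
eef_pos: [0.4383, -0.3682, 0.1868]
ee_rot: [-3.14, 0.002, -3.028]
force: [0.2, -0.4, -4.5]
width: 0.0158
gripper_force: 40.0
```

```bash
python3 -c "
from h import *
s=get_state();print(s['width'],s['gripper_force'],s['force'],s['moment'])
go(.631,-.0175,.185,-np.pi+.150)
im=save('wrist','w3.png')"
```

```text
0.015784890705933214 39.99850273132324 [ 0.22841421 -0.39943878 -4.54384003] [-0.10214234 -0.09268762  0.00723883]
go tx,ty,tz [-0.9243  1.3067  0.0074] twist -0.0117 from [ 0.4383 -0.3682  0.1868] -3.0284
```

View pics/w3.png

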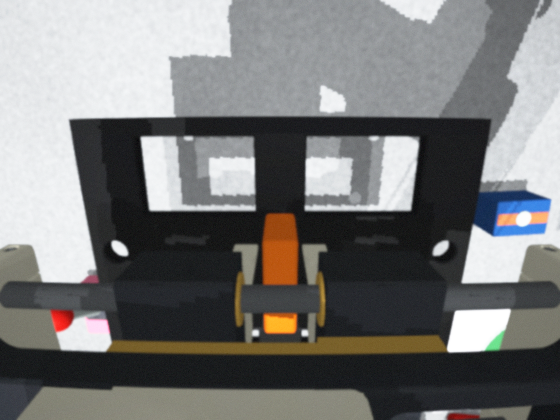

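Emit:
arm_command --commands '[{"tx": -0.05, "ty": 0.06, "tz": 0, "twist": 0}, {"tx": -0.14, "ty": 0.17, "tz": 0, "twist": 0}, {"tx": -0.24, "ty": 0.3, "tz": 0, "twist": 0}, {"tx": -0.34, "ty": 0.43, "tz": 0, "twist": 0}, {"tx": -0.44, "ty": 0.56, "tz": 0, "twist": -0.004}, {"tx": -0.54, "ty": 0.69, "tz": 0, "twist": -0.008}, {"tx": -0.64, "ty": 0.82, "tz": 0, "twist": -0.012}, {"tx": -0.72, "ty": 0.94, "tz": 0, "twist": -0.012}]'

```text
t: 8.32
eef_pos: [0.5909, -0.1118, 0.1832]
ee_rot: [3.141, -0.001, -2.99]
force: [0.5, -1.1, -4.8]
width: 0.0159
gripper_force: 40.0
```

Emit:
arm_command --commands '[{"tx": -0.07, "ty": 0.11, "tz": 0, "twist": 0}, {"tx": -0.13, "ty": 0.21, "tz": 0, "twist": 0}, {"tx": -0.18, "ty": 0.3, "tz": 0, "twist": 0}, {"tx": -0.19, "ty": 0.35, "tz": 0, "twist": 0}, {"tx": -0.19, "ty": 0.38, "tz": 0, "twist": 0}, {"tx": -0.19, "ty": 0.38, "tz": 0, "twist": 0}, {"tx": -0.19, "ty": 0.38, "tz": 0, "twist": 0}, {"tx": -0.19, "ty": 0.38, "tz": 0, "twist": 0}]'

```text
t: 8.98
eef_pos: [0.6224, -0.0139, 0.1839]
ee_rot: [-3.141, -0.001, -2.991]
force: [-0.1, -0.4, -4.0]
width: 0.0158
gripper_force: 40.0
```

```bash
cat > holes.py <<'E'
from h import *
s=get_state();c=calibration('wrist');im=grab_frame('wrist');g=im.max(2)
b=(g>110).astype(np.uint8);n,l,st,ce=cv2.connectedComponentsWithStats(b)
P=[]
for i in range(1,n):
    if 60<st[i,4]<900 and 215<ce[i,1]<275 and (90<ce[i,0]<150 or 410<ce[i,0]<475):
        print(st[i],ce[i].round(1)); P.append(at_z(ce[i],c,s['eef_pos'][2]-.0115))
if len(P)==2:
    P.sort(key=lambda p:p[1]);d=P[1]-P[0];m=(P[0]+P[1])/2;print('mid',m,'len',np.linalg.norm(d),'yaw',np.arctan2(-d[0],d[1]))
go(.631,-.0175,.12,-np.pi+.150)
E
python3 holes.py
```

```text
[111 240  17  16 195] [119.  247.8]
[432 240  17  16 194] [440.2 247.7]
mid [ 0.62104288 -0.0146436   0.17242587] len 0.1901158176826139 yaw 0.15137879801313833
go tx,ty,tz [-0.0316 -0.0186  0.2562] twist -0.0 from [ 0.6225 -0.0141  0.1841] -2.9917
```

Emit:
arm_command --commands '[{"tx": -0.016, "ty": -0.008, "tz": 0, "twist": 0}, {"tx": -0.031, "ty": -0.016, "tz": 0.06, "twist": 0}, {"tx": -0.031, "ty": -0.016, "tz": 0.16, "twist": 0}, {"tx": -0.031, "ty": -0.016, "tz": 0.26, "twist": 0}, {"tx": -0.031, "ty": -0.016, "tz": 0.34, "twist": 0}, {"tx": -0.031, "ty": -0.016, "tz": 0.4, "twist": 0}, {"tx": -0.031, "ty": -0.016, "tz": 0.4, "twist": 0}, {"tx": -0.031, "ty": -0.016, "tz": 0.4, "twist": 0}]'

```text
t: 9.7
eef_pos: [0.6311, -0.0166, 0.0836]
ee_rot: [-3.141, -0.002, -2.991]
force: [1.0, 0.6, -4.2]
width: 0.0159
gripper_force: 40.0
```

```bash
python3 holes.py; python3 -c "
from h import *
save('side','s1.png',(180,170,330,290),5)"
```

```text
[111 240  18  17 209] [119.4 248. ]
[432 240  17  16 192] [440.1 247.8]
mid [ 0.62978065 -0.01720231  0.07213341] len 0.18975736351883968 yaw 0.15209198235733215
go tx,ty,tz [ 0.0047 -0.0042 -0.1406] twist 0.0002 from [ 0.632  -0.0163  0.0848] -2.9908
```

View pics/s1.png

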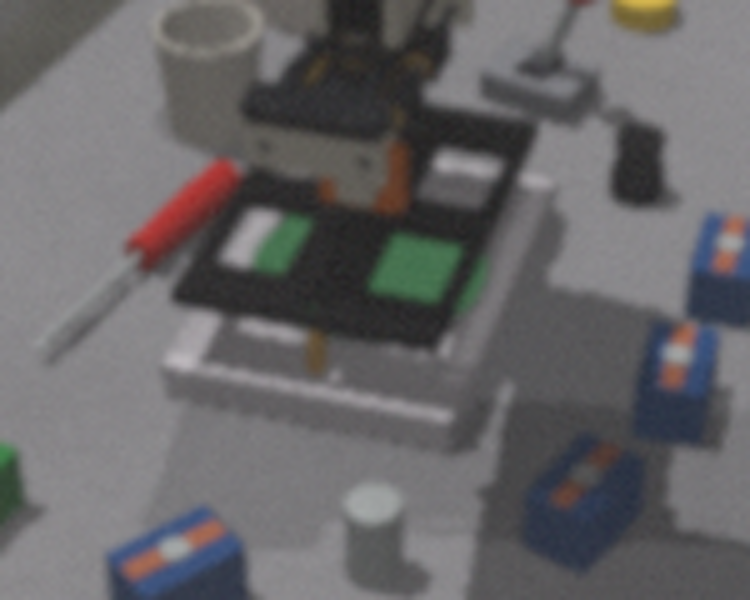

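The carrier is held level just above the near pin at (318,350) and lines up with the stage. I'm lowering it.

Emit:
arm_command --commands '[{"tx": 0.004, "ty": -0.002, "tz": 0.015, "twist": 0}, {"tx": 0.004, "ty": -0.002, "tz": 0.03, "twist": 0}, {"tx": 0.004, "ty": -0.002, "tz": 0.045, "twist": 0}, {"tx": 0.004, "ty": -0.002, "tz": 0.06, "twist": 0}, {"tx": 0.004, "ty": -0.002, "tz": 0.07, "twist": 0}, {"tx": 0.004, "ty": -0.002, "tz": 0.08, "twist": 0}, {"tx": 0.004, "ty": -0.002, "tz": 0.09, "twist": 0}, {"tx": 0.004, "ty": -0.002, "tz": 0.1, "twist": 0}]'

```text
t: 10.47
eef_pos: [0.6303, -0.0164, 0.0588]
ee_rot: [-3.141, -0.0, -2.991]
force: [-0.1, -0.5, -4.5]
width: 0.0157
gripper_force: 40.0
```

```bash
python3 -c "
from h import *
s=get_state();print(s['force'],s['moment'],s['eef_pos'],s['ee_rot'])"
```

```text
[-0.12097419 -0.52871633 -4.50616256] [-0.26539422  0.1192918  -0.09948838] [ 0.63034113 -0.01643036  0.05880082] [-3.14146122 -0.00018545 -2.99050828]
```

Emit:
arm_command --commands '[{"tx": 0, "ty": 0, "tz": 0.008, "twist": 0}, {"tx": 0, "ty": 0, "tz": 0.016, "twist": 0}, {"tx": 0, "ty": 0, "tz": 0.024, "twist": 0}, {"tx": 0, "ty": 0, "tz": 0.032, "twist": 0}, {"tx": 0, "ty": 0, "tz": 0.04, "twist": 0}, {"tx": 0, "ty": 0, "tz": 0.046, "twist": 0}, {"tx": 0, "ty": 0, "tz": 0.05, "twist": 0}, {"tx": 0, "ty": 0, "tz": 0.05, "twist": 0}]'

```text
t: 11.13
eef_pos: [0.6303, -0.0164, 0.0465]
ee_rot: [-3.142, -0.0, -2.991]
force: [-0.8, -1.9, -4.3]
width: 0.0157
gripper_force: 40.0
```

```bash
python3 -c "
from h import *
s=get_state();print(s['force'],s['moment'],s['eef_pos'],s['ee_rot'])"
```

```text
[-0.82305738 -1.89642107 -4.31234998] [-0.38143307  0.21688829 -0.04737519] [ 0.63026959 -0.01642716  0.04652449] [-3.14155738 -0.0001915  -2.99057129]
```

Emit:
arm_command --commands '[{"tx": 0, "ty": 0, "tz": 0.003, "twist": 0}, {"tx": 0, "ty": 0, "tz": 0.006, "twist": 0}, {"tx": 0, "ty": 0, "tz": 0.008, "twist": 0}, {"tx": 0, "ty": 0, "tz": 0.008, "twist": 0}, {"tx": 0, "ty": 0, "tz": 0.008, "twist": 0}, {"tx": 0, "ty": 0, "tz": 0.008, "twist": 0}, {"tx": 0, "ty": 0, "tz": 0.008, "twist": 0}, {"tx": 0, "ty": 0, "tz": 0.008, "twist": 0}]'

```text
t: 11.8
eef_pos: [0.6303, -0.0164, 0.0465]
ee_rot: [-3.141, 0.001, -2.99]
force: [-6.8, 0.6, 10.8]
width: 0.0154
gripper_force: 40.0
```

Emit:
arm_command --claw 0.6 --commands '[{"tx": 0, "ty": 0, "tz": 0, "twist": 0}, {"tx": 0, "ty": 0, "tz": 0, "twist": 0}, {"tx": 0, "ty": 0, "tz": 0, "twist": 0}, {"tx": 0, "ty": 0, "tz": 0, "twist": 0}, {"tx": 0, "ty": 0, "tz": 0, "twist": 0}, {"tx": 0, "ty": 0, "tz": 0, "twist": 0}, {"tx": 0, "ty": 0, "tz": 0, "twist": 0}, {"tx": 0, "ty": 0, "tz": 0, "twist": 0}]'

```text
t: 12.47
eef_pos: [0.6304, -0.0164, 0.0445]
ee_rot: [-3.142, -0.0, -2.991]
force: [-0.3, 0.4, 0.6]
width: 0.0521
gripper_force: 0.0
```

Emit:
arm_command --commands '[{"tx": 0, "ty": 0, "tz": -0.05, "twist": 0}, {"tx": 0, "ty": 0, "tz": -0.15, "twist": 0}, {"tx": 0, "ty": 0, "tz": -0.28, "twist": 0}, {"tx": 0.04, "ty": 0, "tz": -0.4, "twist": 0}, {"tx": 0.08, "ty": 0, "tz": -0.55, "twist": 0}, {"tx": 0.12, "ty": 0, "tz": -0.7, "twist": 0}, {"tx": 0.15, "ty": 0, "tz": -0.82, "twist": 0}, {"tx": 0.15, "ty": 0, "tz": -0.82, "twist": 0}]'

```text
t: 13.13
eef_pos: [0.5953, -0.0222, 0.2575]
ee_rot: [-3.141, 0.011, -2.99]
force: [1.8, 0.0, 1.1]
width: 0.0528
gripper_force: 0.0
```

```bash
python3 - <<'E'
from h import *
c=calibration('wrist');im=save('wrist','w4.png');print(get_state()['eef_pos'],get_state()['ee_rot'])
r=regions_of('carrier_handle','wrist')
print(r[0]['rect'],fit(filled(r[0]['region']),c,(.154,.224,.01),.025,.631,-.017,.15))
for d in spot_point('pocket0','wrist'): print(round(d['score'],2),np.round(d['uv'],1),np.round(at_z(d['uv'],c,.025),4))
for h in hold(c,im):print(h)
E
```

```text
[ 0.59465851 -0.02188233  0.25410622] [ 3.14127776  0.00790565 -2.99027306]
[186.3, 137.0, 378.1, 257.6] (array([ 0.63070161, -0.01664315,  0.15454591]), np.float64(0.1802270634117631))
0.96 [316.1 232.7] [0.6685 0.037  0.025 ]
0.87 [244.7 232. ] [ 0.6818 -0.0564  0.025 ]
(array([221.,  23.]), array([ 0.4359, -0.1121,  0.1713]), np.float64(0.366))
(array([323.,  31.]), array([ 0.4302, -0.0006,  0.2044]), np.float64(0.389))
(array([416.,  58.]), array([ 0.4398,  0.1124, -0.0975]), np.float64(0.136))
(array([481., 210.]), array([ 0.607 ,  0.2525, -0.4207]), np.float64(0.141))
```

View pics/w4.png

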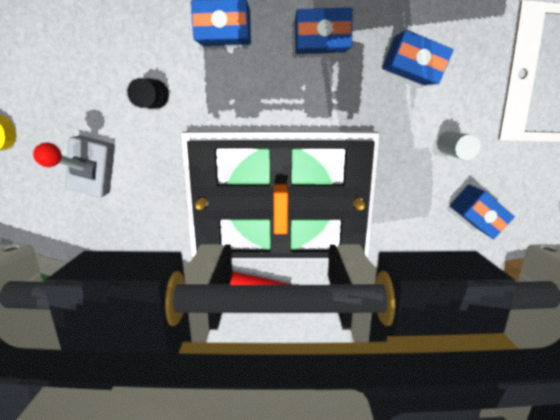

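```bash
cat >> h.py <<'E'
def hold(c,im,z0=0,amin=300,ymax=420):
    hsv=cv2.cvtColor(im,cv2.COLOR_RGB2HSV);H,S,V=cv2.split(hsv)
    b=((H>100)&(H<132)&(S>110)&(V>25)).astype(np.uint8);b[ymax:]=0
    b=cv2.morphologyEx(b,cv2.MORPH_OPEN,np.ones((3,3),np.uint8))
    d=cv2.morphologyEx(b,cv2.MORPH_CLOSE,np.ones((15,15),np.uint8));n,l,st,ce=cv2.connectedComponentsWithStats(d)
    out=[]
    for i in range(1,n):
        if st[i,4]<amin:continue
        ys,xs=np.nonzero((l==i)&(b>0));hl=cv2.convexHull(np.stack([xs,ys],1).astype(np.int32))
        m=np.zeros(b.shape,np.uint8);cv2.fillConvexPoly(m,hl,1)
        p=at_z(ce[i],c,z0+.025);best=None
        for y0 in np.linspace(-np.pi/2,np.pi/2,7)[:-1]:
            f=fit(m>0,c,(.04,.06,.04),z0,p[0],p[1],y0)
            if best is None or f[1]<best[1]:best=f
        a=best[0];a[2]=(a[2]+np.pi/2)%np.pi-np.pi/2
        out.append((st[i][:4],np.round(a,4),round(best[1],3)))
    return out
E
python3 - <<'E'
from h import *
c=calibration('wrist');im=grab_frame('wrist')
for h in hold(c,im):print(h)
go(.45,-.11,.25,-np.pi/2+.15)
E
```

```text
(array([189,   0,  60,  49], dtype=int32), array([ 0.438 , -0.1124,  0.1415]), np.float64(0.068))
(array([295,  11,  57,  46], dtype=int32), array([ 0.4297, -0.0004,  0.1612]), np.float64(0.062))
(array([384,  34,  70,  54], dtype=int32), array([ 0.4403,  0.1123, -0.1312]), np.float64(0.077))
(array([453, 190,  64,  53], dtype=int32), array([ 0.6065,  0.252 , -0.449 ]), np.float64(0.082))
go tx,ty,tz [ 0.6176 -0.2623 -0.0048] twist -0.4997 from [ 0.5928 -0.022   0.2486] -2.9907
```

Emit:
arm_command --claw 0.7 --commands '[{"tx": 0.08, "ty": -0.06, "tz": 0, "twist": -0.037}, {"tx": 0.17, "ty": -0.13, "tz": 0, "twist": -0.074}, {"tx": 0.26, "ty": -0.19, "tz": 0, "twist": -0.11}, {"tx": 0.35, "ty": -0.25, "tz": 0, "twist": -0.148}, {"tx": 0.45, "ty": -0.31, "tz": 0, "twist": -0.185}, {"tx": 0.55, "ty": -0.37, "tz": 0, "twist": -0.22}, {"tx": 0.63, "ty": -0.4, "tz": 0, "twist": -0.26}, {"tx": 0.69, "ty": -0.41, "tz": 0, "twist": -0.3}]'

```text
t: 14.0
eef_pos: [0.436, -0.1504, 0.2479]
ee_rot: [3.139, -0.002, -2.045]
force: [-0.4, 0.1, 0.6]
width: 0.0612
gripper_force: 0.0
```

Emit:
arm_command --commands '[{"tx": 0, "ty": 0, "tz": 0.04, "twist": -0.035}, {"tx": 0, "ty": 0, "tz": 0.1, "twist": -0.07}, {"tx": 0, "ty": 0, "tz": 0.15, "twist": -0.11}, {"tx": 0, "ty": 0, "tz": 0.2, "twist": -0.15}, {"tx": 0, "ty": 0, "tz": 0.2, "twist": -0.18}, {"tx": 0, "ty": 0, "tz": 0.2, "twist": -0.2}, {"tx": 0, "ty": 0, "tz": 0.2, "twist": -0.2}, {"tx": 0, "ty": 0, "tz": 0.2, "twist": -0.2}]'

```text
t: 14.67
eef_pos: [0.4377, -0.1493, 0.1984]
ee_rot: [3.139, 0.0, -1.423]
force: [-0.2, 0.3, -0.6]
width: 0.0615
gripper_force: 0.0
```

```bash
cat > look.py <<'E'
from h import *
import sys
fn=sys.argv[1] if len(sys.argv)>1 else None
c=calibration('wrist');im=save('wrist',fn or 'tmp.png');s=get_state();print(s['eef_pos'],s['ee_rot'])
L=hold(c,im,ymax=250)
for h in L:print(h)
p=s['eef_pos']
L=[h for h in L if h[0][1]>3]
if L:
  b=min(L,key=lambda h:np.hypot(*(h[1][:2]-p[:2])))[1];yaw=b[2]-np.pi/2
  print('grasp',b);go(b[0],b[1],.010,yaw)
E
python3 look.py w5.png
```

```text
[ 0.43787121 -0.14929375  0.19873309] [ 3.13987734  0.00020238 -1.42361842]
(array([255, 188,  38,  60], dtype=int32), array([ 0.4379, -0.1114,  0.1596]), np.float64(0.075))
grasp [ 0.4379 -0.1114  0.1596]
go tx,ty,tz [-0.1498 -0.0236  0.7549] twist -0.004 from [ 0.4379 -0.1493  0.1987] -1.4236
```

View pics/w5.png

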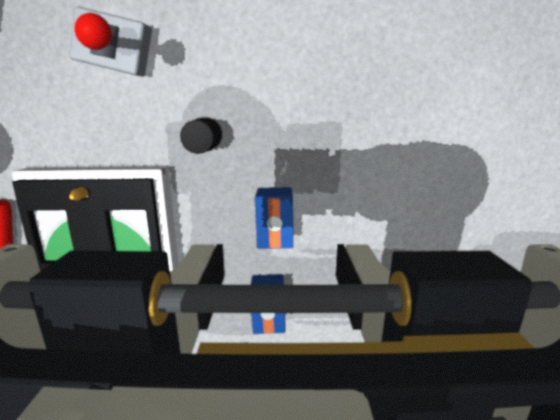

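Emit:
arm_command --commands '[{"tx": -0.14, "ty": -0.023, "tz": 0, "twist": -0.004}, {"tx": -0.15, "ty": -0.023, "tz": 0.12, "twist": -0.004}, {"tx": -0.15, "ty": -0.023, "tz": 0.26, "twist": -0.004}, {"tx": -0.15, "ty": -0.023, "tz": 0.4, "twist": -0.004}, {"tx": -0.15, "ty": -0.023, "tz": 0.54, "twist": -0.004}, {"tx": -0.15, "ty": -0.023, "tz": 0.65, "twist": -0.004}, {"tx": -0.15, "ty": -0.023, "tz": 0.726, "twist": -0.004}, {"tx": -0.15, "ty": -0.023, "tz": 0.726, "twist": -0.004}]'

```text
t: 15.38
eef_pos: [0.4354, -0.1117, 0.0145]
ee_rot: [3.134, 0.0, -1.411]
force: [-1.0, -0.3, 0.4]
width: 0.0611
gripper_force: 0.0
```

Emit:
arm_command --claw 0.2 --grip_force 30 --commands '[{"tx": 0, "ty": 0, "tz": 0, "twist": 0}, {"tx": 0, "ty": 0, "tz": 0, "twist": 0}, {"tx": 0, "ty": 0, "tz": 0, "twist": 0}, {"tx": 0, "ty": 0, "tz": 0, "twist": 0}, {"tx": 0, "ty": 0, "tz": 0, "twist": 0}, {"tx": 0, "ty": 0, "tz": 0, "twist": 0}, {"tx": 0, "ty": 0, "tz": 0, "twist": 0}, {"tx": 0, "ty": 0, "tz": 0, "twist": 0}]'

```text
t: 16.05
eef_pos: [0.439, -0.1113, 0.0194]
ee_rot: [-3.139, -0.0, -1.408]
force: [-1.7, 0.6, 8.9]
width: 0.0397
gripper_force: 30.0
```

Emit:
arm_command --commands '[{"tx": 0, "ty": 0, "tz": -0.05, "twist": 0}, {"tx": 0, "ty": 0, "tz": -0.15, "twist": 0}, {"tx": 0, "ty": 0, "tz": -0.25, "twist": 0}, {"tx": 0, "ty": 0, "tz": -0.35, "twist": 0}, {"tx": 0, "ty": 0, "tz": -0.45, "twist": 0}, {"tx": 0, "ty": 0, "tz": -0.5, "twist": 0}, {"tx": 0, "ty": 0, "tz": -0.5, "twist": 0}, {"tx": 0, "ty": 0, "tz": -0.5, "twist": 0}]'

```text
t: 16.72
eef_pos: [0.4383, -0.1112, 0.1436]
ee_rot: [-3.139, 0.001, -1.409]
force: [-0.4, -0.3, -2.3]
width: 0.0399
gripper_force: 30.0
```

```bash
python3 -c "
from h import *
s=get_state();print(s['width'],s['gripper_force'],s['force'])
go(.5934,-.0692,.14,-np.pi/2+.151)"
```

```text
0.03990059602879369 29.997873902320862 [-0.42551922 -0.3270932  -2.306674  ]
go tx,ty,tz [-0.0658 -0.6391  0.0161] twist 0.0034 from [ 0.4383 -0.1112  0.1436] -1.409
```

Emit:
arm_command --commands '[{"tx": -0.01, "ty": -0.07, "tz": 0, "twist": 0.003}, {"tx": -0.02, "ty": -0.18, "tz": 0, "twist": 0.003}, {"tx": -0.03, "ty": -0.3, "tz": 0, "twist": 0.003}, {"tx": -0.045, "ty": -0.42, "tz": 0, "twist": 0.003}, {"tx": -0.055, "ty": -0.53, "tz": 0, "twist": 0.003}, {"tx": -0.066, "ty": -0.61, "tz": 0, "twist": 0.003}, {"tx": -0.066, "ty": -0.64, "tz": 0, "twist": 0.003}, {"tx": -0.066, "ty": -0.64, "tz": 0, "twist": 0.003}]'

```text
t: 17.38
eef_pos: [0.5939, -0.0689, 0.1405]
ee_rot: [3.138, 0.0, -1.418]
force: [-0.3, 0.7, -3.4]
width: 0.0397
gripper_force: 30.0
```

```bash
python3 - <<'E'
from h import *
s=get_state();c=calibration('wrist');im=save('wrist','w6.png')
print(s['eef_pos'],s['ee_rot'])
P=R.from_euler('z',.151).apply([[i,j,0] for i in(-.045,.045) for j in(-.046,.046)]+[[0,.098,.028],[0,-.098,.028]])+[.631,-.017,.025]
print(proj(P,c).round(1).tolist())
go(.5934,-.0692,.08,-np.pi/2+.151)
E
```

```text
[ 0.59393634 -0.06887729  0.14053019] [ 3.1383491   0.00005423 -1.41784217]
[[279.7, 200.7], [279.5, 290.5], [179.6, 200.5], [188.3, 290.0], [232.3, 353.4], [221.2, 145.6]]
go tx,ty,tz [ 0.0006 -0.0037  0.2431] twist 0.0005 from [ 0.5927 -0.0692  0.1408] -1.4182
```

View pics/w6.png

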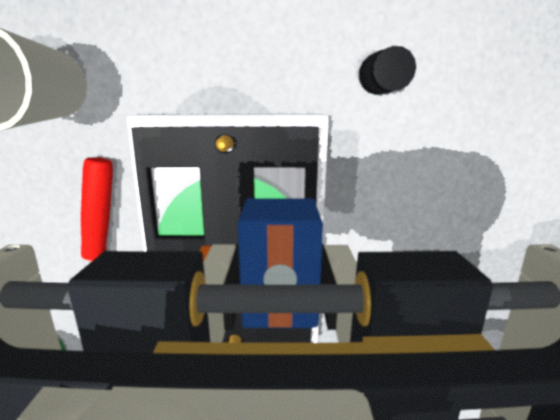

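```bash
python3 - <<'E'
from h import *
s=get_state();c=calibration('wrist');im=grab_frame('wrist');g=im.max(2).astype(int)
q=[[.067,-.014,.01],[.067,-.078,.01],[.023,-.078,.01],[.023,-.014,.01]]
P=R.from_euler('z',.151).apply(q)+[.631,-.017,.025]
print('rim pred',proj(P,c).round(1).tolist())
b=(im[180,:,:].max(1)>90);print('row180',np.flatnonzero(np.diff(b[130:240].astype(int)))+130)
print('col170',np.flatnonzero(np.diff((g[100:260,170]>90).astype(int)))+100,'col 190',np.flatnonzero(np.diff((g[100:260,190]>90).astype(int)))+100)
r=regions_of('stage','wrist')
# dark plate outer edges, predicted
Q=R.from_euler('z',.151).apply([[.077,-.112,.01],[-.077,-.112,.01],[.085,-.12,0],[-.085,-.12,0]])+[.631,-.017,.025]
print('plate/stage corners pred',proj(Q,c).round(1).tolist())
print('row135',np.flatnonzero(np.abs(np.diff((g[140]>90).astype(int))))," col270",np.flatnonzero(np.diff((g[90:200,270]>90).astype(int)))+90,'stage col270',np.flatnonzero(np.diff((g[90:200,270]>205).astype(int)))+90)
print(s['eef_pos'],hold(c,im,s['eef_pos'][2]-.0186,2000,ymax=330))
E
```

```text
rim pred [[154.1, 237.7], [145.6, 167.5], [197.2, 167.3], [202.4, 237.9]]
row180 [136 150 199]
col170 [127 165 235] col 190 [127 165 235]
plate/stage corners pred [[129.0, 126.5], [317.8, 125.8], [123.9, 116.2], [326.3, 115.4]]
row135 [132 213 230 315]  col270 [126 166] stage col270 [125 186 196]
[ 0.59267169 -0.06918126  0.1407873 ] [(array([237, 197,  86,  88], dtype=int32), array([ 0.5927, -0.0704,  0.1532]), np.float64(0.347))]
```

Emit:
arm_command --commands '[{"tx": 0.006, "ty": 0.002, "tz": 0.04, "twist": 0}, {"tx": 0.006, "ty": 0.002, "tz": 0.1, "twist": 0}, {"tx": 0.006, "ty": 0.002, "tz": 0.17, "twist": 0}, {"tx": 0.006, "ty": 0.002, "tz": 0.24, "twist": 0}, {"tx": 0.006, "ty": 0.002, "tz": 0.29, "twist": 0}, {"tx": 0.006, "ty": 0.002, "tz": 0.31, "twist": 0}, {"tx": 0.006, "ty": 0.002, "tz": 0.31, "twist": 0}, {"tx": 0.006, "ty": 0.002, "tz": 0.31, "twist": 0}]'

```text
t: 18.2
eef_pos: [0.593, -0.071, 0.0658]
ee_rot: [-3.142, -0.0, -1.418]
force: [0.2, 0.2, -2.4]
width: 0.0397
gripper_force: 30.0
```

```bash
python3 - <<'E'
from h import *
s=get_state();print(s['force']);go(.5919,-.0707,.046,-np.pi/2+.151)
E
```

```text
[ 0.21746842  0.18939996 -2.38610279]
go tx,ty,tz [-0.0019  0.0043  0.0791] twist 0.0006 from [ 0.593  -0.071   0.0658] -1.4179
```

Emit:
arm_command --commands '[{"tx": -0.002, "ty": 0.004, "tz": 0.005, "twist": 0}, {"tx": -0.002, "ty": 0.004, "tz": 0.015, "twist": 0}, {"tx": -0.002, "ty": 0.004, "tz": 0.025, "twist": 0}, {"tx": -0.002, "ty": 0.004, "tz": 0.035, "twist": 0}, {"tx": -0.002, "ty": 0.004, "tz": 0.045, "twist": 0}, {"tx": -0.002, "ty": 0.004, "tz": 0.055, "twist": 0}, {"tx": -0.002, "ty": 0.004, "tz": 0.063, "twist": 0}, {"tx": -0.002, "ty": 0.004, "tz": 0.063, "twist": 0}]'

```text
t: 18.87
eef_pos: [0.5924, -0.0704, 0.0494]
ee_rot: [-3.141, 0.0, -1.418]
force: [0.7, 0.1, -2.7]
width: 0.0395
gripper_force: 30.0
```

Emit:
arm_command --commands '[{"tx": 0, "ty": 0, "tz": 0.006, "twist": 0}, {"tx": 0, "ty": 0, "tz": 0.012, "twist": 0}, {"tx": 0, "ty": 0, "tz": 0.018, "twist": 0}, {"tx": 0, "ty": 0, "tz": 0.024, "twist": 0}, {"tx": 0, "ty": 0, "tz": 0.024, "twist": 0}, {"tx": 0, "ty": 0, "tz": 0.024, "twist": 0}, {"tx": 0, "ty": 0, "tz": 0.024, "twist": 0}, {"tx": 0, "ty": 0, "tz": 0.024, "twist": 0}]'

```text
t: 19.53
eef_pos: [0.5924, -0.0704, 0.0444]
ee_rot: [-3.141, -0.0, -1.418]
force: [-1.7, 0.2, 5.6]
width: 0.0399
gripper_force: 30.0
```

```bash
python3 - <<'E'
from h import *
s=get_state();print(s['force'],s['moment'],s['eef_pos'])
E
```

```text
[-1.70640377  0.22262233  5.5699417 ] [ 0.45813425  0.63098895 -0.00597083] [ 0.59240999 -0.07043076  0.04441343]
```

Emit:
arm_command --claw 0.7 --commands '[{"tx": 0, "ty": 0, "tz": 0, "twist": 0}, {"tx": 0, "ty": 0, "tz": 0, "twist": 0}, {"tx": 0, "ty": 0, "tz": 0, "twist": 0}, {"tx": 0, "ty": 0, "tz": 0, "twist": 0}, {"tx": 0, "ty": 0, "tz": 0, "twist": 0}, {"tx": 0, "ty": 0, "tz": -0.08, "twist": 0}, {"tx": 0, "ty": 0, "tz": -0.2, "twist": 0}, {"tx": 0, "ty": 0, "tz": -0.32, "twist": 0}]'

```text
t: 20.2
eef_pos: [0.5913, -0.0706, 0.1237]
ee_rot: [3.139, -0.0, -1.418]
force: [0.7, 0.6, 0.4]
width: 0.0615
gripper_force: 0.0
```

Emit:
arm_command --commands '[{"tx": -0.03, "ty": 0.08, "tz": -0.1, "twist": 0}, {"tx": -0.07, "ty": 0.19, "tz": -0.2, "twist": 0}, {"tx": -0.11, "ty": 0.3, "tz": -0.3, "twist": 0}, {"tx": -0.15, "ty": 0.42, "tz": -0.3, "twist": 0}, {"tx": -0.19, "ty": 0.53, "tz": -0.3, "twist": 0}, {"tx": -0.217, "ty": 0.6, "tz": -0.3, "twist": 0}, {"tx": -0.217, "ty": 0.62, "tz": -0.3, "twist": 0}, {"tx": -0.217, "ty": 0.62, "tz": -0.3, "twist": 0}]'

```text
t: 20.87
eef_pos: [0.4298, -0.0404, 0.1994]
ee_rot: [-3.14, 0.0, -1.417]
force: [-0.5, -1.0, 0.1]
width: 0.0618
gripper_force: 0.0
```

```bash
python3 look.py
```

```text
[ 0.43096879 -0.04033126  0.19936293] [-3.14009337  0.00008849 -1.41707601]
(array([ 85, 103,  64,  68], dtype=int32), array([ 0.6074, -0.0689,  0.1656]), np.float64(0.134))
(array([255, 190,  39,  60], dtype=int32), array([0.4295, 0.0002, 0.1961]), np.float64(0.074))
grasp [0.4295 0.0002 0.1961]
go tx,ty,tz [-0.161  -0.0179  0.7575] twist -0.0135 from [ 0.431  -0.0403  0.1994] -1.4171
```

```bash
sed -i 's/ymax=250/ymax=int(sys.argv[2]) if len(sys.argv)>2 else 262/' look.py; python3 look.py tmp.png
```

```text
[ 0.4315173  -0.04034663  0.19915688] [-3.14057173 -0.00007513 -1.41750159]
(array([ 86, 103,  64,  68], dtype=int32), array([ 0.607 , -0.0692,  0.1658]), np.float64(0.139))
(array([256, 190,  39,  61], dtype=int32), array([0.4296, 0.0002, 0.1976]), np.float64(0.067))
grasp [0.4296 0.0002 0.1976]
go tx,ty,tz [-0.1615 -0.0164  0.7566] twist -0.0141 from [ 0.4315 -0.0403  0.1992] -1.4175
```

Emit:
arm_command --commands '[{"tx": -0.14, "ty": -0.018, "tz": 0, "twist": -0.012}, {"tx": -0.161, "ty": -0.018, "tz": 0.12, "twist": -0.012}, {"tx": -0.161, "ty": -0.018, "tz": 0.26, "twist": -0.012}, {"tx": -0.161, "ty": -0.018, "tz": 0.4, "twist": -0.012}, {"tx": -0.161, "ty": -0.018, "tz": 0.54, "twist": -0.012}, {"tx": -0.161, "ty": -0.018, "tz": 0.65, "twist": -0.012}, {"tx": -0.161, "ty": -0.018, "tz": 0.72, "twist": -0.012}, {"tx": -0.161, "ty": -0.018, "tz": 0.726, "twist": -0.012}]'

```text
t: 21.63
eef_pos: [0.4276, -0.001, 0.0136]
ee_rot: [3.134, -0.002, -1.381]
force: [0.2, -0.1, -0.2]
width: 0.0616
gripper_force: 0.0
```

Emit:
arm_command --claw 0.2 --grip_force 30 --commands '[{"tx": 0, "ty": 0, "tz": 0, "twist": 0}, {"tx": 0, "ty": 0, "tz": 0, "twist": 0}, {"tx": 0, "ty": 0, "tz": 0, "twist": 0}, {"tx": 0, "ty": 0, "tz": 0, "twist": 0}, {"tx": 0, "ty": 0, "tz": 0, "twist": 0}, {"tx": 0, "ty": 0, "tz": 0, "twist": 0}, {"tx": 0, "ty": 0, "tz": 0, "twist": 0}, {"tx": 0, "ty": 0, "tz": 0, "twist": 0}]'

```text
t: 22.3
eef_pos: [0.4301, 0.0004, 0.0185]
ee_rot: [-3.139, 0.0, -1.38]
force: [-0.7, 0.4, 7.8]
width: 0.0399
gripper_force: 30.0
```

Emit:
arm_command --commands '[{"tx": 0, "ty": 0, "tz": -0.05, "twist": 0}, {"tx": 0, "ty": 0, "tz": -0.15, "twist": 0}, {"tx": 0, "ty": 0, "tz": -0.25, "twist": 0}, {"tx": 0, "ty": 0, "tz": -0.35, "twist": 0}, {"tx": 0, "ty": 0, "tz": -0.45, "twist": 0}, {"tx": 0, "ty": 0, "tz": -0.5, "twist": 0}, {"tx": 0, "ty": 0, "tz": -0.5, "twist": 0}, {"tx": 0, "ty": 0, "tz": -0.5, "twist": 0}]'

```text
t: 22.97
eef_pos: [0.4289, 0.0002, 0.1426]
ee_rot: [-3.14, 0.001, -1.381]
force: [-0.6, 0.0, -2.5]
width: 0.0395
gripper_force: 30.0
```

```bash
python3 -c "
from h import *
s=get_state();print(s['width'],s['gripper_force'],s['force'])
go(.5924-.0138,-.0704+.091,.14,-np.pi/2+.151)"
```

```text
0.039529394134946695 29.997546672821045 [-0.60467731  0.0201513  -2.52811953]
go tx,ty,tz [ 0.0332 -0.6034  0.0116] twist 0.0125 from [0.4289 0.0002 0.1426] -1.3806
```

Emit:
arm_command --commands '[{"tx": 0.003, "ty": -0.07, "tz": 0, "twist": 0.0125}, {"tx": 0.01, "ty": -0.18, "tz": 0, "twist": 0.0125}, {"tx": 0.016, "ty": -0.3, "tz": 0, "twist": 0.0125}, {"tx": 0.023, "ty": -0.42, "tz": 0, "twist": 0.0125}, {"tx": 0.03, "ty": -0.52, "tz": 0, "twist": 0.0125}, {"tx": 0.033, "ty": -0.59, "tz": 0, "twist": 0.0125}, {"tx": 0.033, "ty": -0.603, "tz": 0, "twist": 0.0125}, {"tx": 0.033, "ty": -0.603, "tz": 0, "twist": 0.0125}]'

```text
t: 23.63
eef_pos: [0.5782, 0.0203, 0.1397]
ee_rot: [3.138, -0.0, -1.42]
force: [0.3, 0.5, -2.2]
width: 0.0401
gripper_force: 30.0
```

Emit:
arm_command --commands '[{"tx": 0, "ty": 0, "tz": 0.05, "twist": 0}, {"tx": 0, "ty": 0, "tz": 0.12, "twist": 0}, {"tx": 0, "ty": 0, "tz": 0.19, "twist": 0}, {"tx": 0, "ty": 0, "tz": 0.25, "twist": 0}, {"tx": 0, "ty": 0, "tz": 0.3, "twist": 0}, {"tx": 0, "ty": 0, "tz": 0.3, "twist": 0}, {"tx": 0, "ty": 0, "tz": 0.3, "twist": 0}, {"tx": 0, "ty": 0, "tz": 0.3, "twist": 0}]'

```text
t: 24.3
eef_pos: [0.5784, 0.0205, 0.0678]
ee_rot: [-3.141, -0.0, -1.419]
force: [0.2, -0.0, -1.6]
width: 0.0396
gripper_force: 30.0
```

```bash
python3 - <<'E'
from h import *
s=get_state();print(s['force']);go(.5786,.0206,.05,-np.pi/2+.151)
E
```

```text
[ 0.19333931 -0.00912132 -1.62978511]
go tx,ty,tz [-0.0005 -0.001   0.0712] twist 0.0002 from [0.5784 0.0205 0.0678] -1.4192
```

Emit:
arm_command --commands '[{"tx": 0, "ty": -0.001, "tz": 0.01, "twist": 0}, {"tx": 0, "ty": -0.001, "tz": 0.02, "twist": 0}, {"tx": 0, "ty": -0.001, "tz": 0.03, "twist": 0}, {"tx": 0, "ty": -0.001, "tz": 0.04, "twist": 0}, {"tx": 0, "ty": -0.001, "tz": 0.05, "twist": 0}, {"tx": 0, "ty": -0.001, "tz": 0.06, "twist": 0}, {"tx": 0, "ty": -0.001, "tz": 0.07, "twist": 0}, {"tx": 0, "ty": -0.001, "tz": 0.072, "twist": 0}]'

```text
t: 24.97
eef_pos: [0.5787, 0.0205, 0.0488]
ee_rot: [3.141, -0.0, -1.42]
force: [-0.7, -0.6, -1.5]
width: 0.0396
gripper_force: 30.0
```

Emit:
arm_command --commands '[{"tx": 0, "ty": 0, "tz": 0.006, "twist": 0}, {"tx": 0, "ty": 0, "tz": 0.012, "twist": 0}, {"tx": 0, "ty": 0, "tz": 0.018, "twist": 0}, {"tx": 0, "ty": 0, "tz": 0.025, "twist": 0}, {"tx": 0, "ty": 0, "tz": 0.025, "twist": 0}, {"tx": 0, "ty": 0, "tz": 0.025, "twist": 0}, {"tx": 0, "ty": 0, "tz": 0.025, "twist": 0}, {"tx": 0, "ty": 0, "tz": 0.025, "twist": 0}]'

```text
t: 25.63
eef_pos: [0.579, 0.0205, 0.0435]
ee_rot: [-3.141, -0.0, -1.419]
force: [-2.6, 0.5, 4.5]
width: 0.0401
gripper_force: 30.0
```

Emit:
arm_command --claw 0.7 --commands '[{"tx": 0, "ty": 0, "tz": 0, "twist": 0}, {"tx": 0, "ty": 0, "tz": 0, "twist": 0}, {"tx": 0, "ty": 0, "tz": 0, "twist": 0}, {"tx": 0, "ty": 0, "tz": 0, "twist": 0}, {"tx": 0, "ty": 0, "tz": 0, "twist": 0}, {"tx": 0, "ty": 0, "tz": -0.08, "twist": 0}, {"tx": 0, "ty": 0, "tz": -0.2, "twist": 0}, {"tx": 0, "ty": 0, "tz": -0.32, "twist": 0}]'

```text
t: 26.3
eef_pos: [0.5781, 0.0202, 0.123]
ee_rot: [3.139, -0.001, -1.42]
force: [1.0, 0.8, 0.1]
width: 0.0608
gripper_force: 0.0
```

Emit:
arm_command --commands '[{"tx": -0.05, "ty": 0.08, "tz": -0.1, "twist": 0.02}, {"tx": -0.11, "ty": 0.19, "tz": -0.2, "twist": 0.04}, {"tx": -0.17, "ty": 0.3, "tz": -0.3, "twist": 0.06}, {"tx": -0.22, "ty": 0.4, "tz": -0.3, "twist": 0.08}, {"tx": -0.27, "ty": 0.49, "tz": -0.3, "twist": 0.09}, {"tx": -0.288, "ty": 0.52, "tz": -0.3, "twist": 0.09}, {"tx": -0.288, "ty": 0.52, "tz": -0.3, "twist": 0.09}, {"tx": -0.288, "ty": 0.52, "tz": -0.3, "twist": 0.09}]'

```text
t: 26.97
eef_pos: [0.4397, 0.0725, 0.1985]
ee_rot: [-3.14, 0.001, -1.7]
force: [-0.1, 0.4, 0.6]
width: 0.0615
gripper_force: 0.0
```

```bash
python3 look.py w7.png
```

```text
[0.44010397 0.07228673 0.19826339] [-3.14097009  0.0002068  -1.70112869]
(array([52, 17, 81, 85], dtype=int32), array([ 0.6075, -0.0793,  0.1528]), np.float64(0.113))
(array([ 94, 122,  73,  74], dtype=int32), array([0.5933, 0.0198, 0.1499]), np.float64(0.153))
(array([266, 190,  39,  61], dtype=int32), array([ 0.44  ,  0.1127, -0.1717]), np.float64(0.065))
grasp [ 0.44    0.1127 -0.1717]
go tx,ty,tz [-0.1601  0.0219  0.7531] twist 0.0132 from [0.4401 0.0723 0.1983] -1.7011
```

View pics/w7.png

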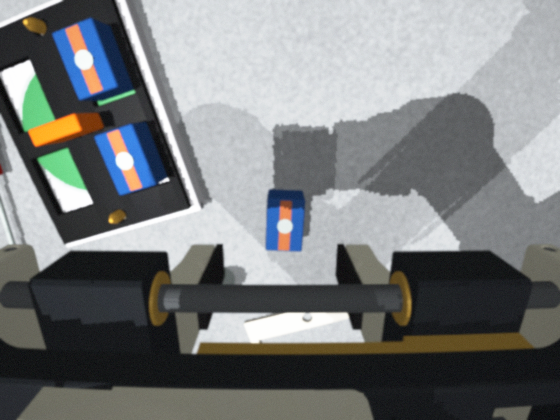

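Emit:
arm_command --commands '[{"tx": -0.14, "ty": 0.02, "tz": 0, "twist": 0.012}, {"tx": -0.161, "ty": 0.021, "tz": 0.12, "twist": 0.012}, {"tx": -0.161, "ty": 0.021, "tz": 0.26, "twist": 0.012}, {"tx": -0.161, "ty": 0.021, "tz": 0.4, "twist": 0.012}, {"tx": -0.161, "ty": 0.021, "tz": 0.54, "twist": 0.012}, {"tx": -0.161, "ty": 0.021, "tz": 0.65, "twist": 0.012}, {"tx": -0.161, "ty": 0.021, "tz": 0.71, "twist": 0.012}, {"tx": -0.161, "ty": 0.021, "tz": 0.72, "twist": 0.012}]'

```text
t: 27.68
eef_pos: [0.4385, 0.111, 0.0145]
ee_rot: [3.137, -0.005, -1.741]
force: [0.1, 0.9, -0.0]
width: 0.0615
gripper_force: 0.0
```

Emit:
arm_command --claw 0.2 --grip_force 30 --commands '[{"tx": 0, "ty": 0, "tz": 0, "twist": 0}, {"tx": 0, "ty": 0, "tz": 0, "twist": 0}, {"tx": 0, "ty": 0, "tz": 0, "twist": 0}, {"tx": 0, "ty": 0, "tz": 0, "twist": 0}, {"tx": 0, "ty": 0, "tz": 0, "twist": 0}, {"tx": 0, "ty": 0, "tz": 0, "twist": 0}, {"tx": 0, "ty": 0, "tz": 0, "twist": 0}, {"tx": 0, "ty": 0, "tz": 0, "twist": 0}]'

```text
t: 28.35
eef_pos: [0.4405, 0.1132, 0.0192]
ee_rot: [-3.14, 0.002, -1.739]
force: [0.1, -1.0, 7.9]
width: 0.0397
gripper_force: 30.0
```

Emit:
arm_command --commands '[{"tx": 0, "ty": 0, "tz": -0.05, "twist": 0}, {"tx": 0, "ty": 0, "tz": -0.15, "twist": 0}, {"tx": 0, "ty": 0, "tz": -0.25, "twist": 0}, {"tx": 0, "ty": 0, "tz": -0.35, "twist": 0}, {"tx": 0, "ty": 0, "tz": -0.45, "twist": 0}, {"tx": 0, "ty": 0, "tz": -0.5, "twist": 0}, {"tx": 0, "ty": 0, "tz": -0.5, "twist": 0}, {"tx": 0, "ty": 0, "tz": -0.5, "twist": 0}]'

```text
t: 29.02
eef_pos: [0.4393, 0.1128, 0.1433]
ee_rot: [-3.141, 0.002, -1.74]
force: [-1.4, -0.2, -2.8]
width: 0.0398
gripper_force: 30.0
```

```bash
python3 -c "
from h import *
s=get_state();print(s['width'],s['gripper_force'],s['force'])
go(.579+.089,.0205+.0136,.14,-np.pi/2+.151)"
```

```text
0.03978506638926236 29.995913207530975 [-1.44835536 -0.24497758 -2.771269  ]
go tx,ty,tz [ 0.1561 -0.9548  0.0135] twist -0.102 from [0.4393 0.1128 0.1433] -1.7403
```

Emit:
arm_command --commands '[{"tx": 0.02, "ty": -0.1, "tz": 0, "twist": -0.02}, {"tx": 0.04, "ty": -0.23, "tz": 0, "twist": -0.04}, {"tx": 0.065, "ty": -0.38, "tz": 0, "twist": -0.06}, {"tx": 0.09, "ty": -0.53, "tz": 0, "twist": -0.08}, {"tx": 0.11, "ty": -0.68, "tz": 0, "twist": -0.102}, {"tx": 0.135, "ty": -0.82, "tz": 0, "twist": -0.102}, {"tx": 0.15, "ty": -0.92, "tz": 0, "twist": -0.102}, {"tx": 0.156, "ty": -0.955, "tz": 0, "twist": -0.102}]'

```text
t: 29.68
eef_pos: [0.6702, 0.0324, 0.1394]
ee_rot: [3.138, -0.001, -1.421]
force: [0.2, 0.1, -2.5]
width: 0.0395
gripper_force: 30.0
```

Emit:
arm_command --commands '[{"tx": 0, "ty": 0, "tz": 0, "twist": 0}, {"tx": 0, "ty": 0, "tz": 0.06, "twist": 0}, {"tx": 0, "ty": 0, "tz": 0.13, "twist": 0}, {"tx": 0, "ty": 0, "tz": 0.2, "twist": 0}, {"tx": 0, "ty": 0, "tz": 0.26, "twist": 0}, {"tx": 0, "ty": 0, "tz": 0.3, "twist": 0}, {"tx": 0, "ty": 0, "tz": 0.3, "twist": 0}, {"tx": 0, "ty": 0, "tz": 0.3, "twist": 0}]'

```text
t: 30.35
eef_pos: [0.6674, 0.0342, 0.0674]
ee_rot: [3.14, -0.0, -1.419]
force: [0.5, -0.4, -2.7]
width: 0.0397
gripper_force: 30.0
```

```bash
python3 - <<'E'
from h import *
s=get_state();print(s['force']);go(.668,.0341,.05,-np.pi/2+.151)
E
```

```text
[ 0.49651804 -0.3928363  -2.7118743 ]
go tx,ty,tz [ 0.0008 -0.0024  0.0696] twist 0.0002 from [0.6674 0.0342 0.0674] -1.4191
```

Emit:
arm_command --commands '[{"tx": 0, "ty": -0.002, "tz": 0.01, "twist": 0}, {"tx": 0, "ty": -0.002, "tz": 0.02, "twist": 0}, {"tx": 0, "ty": -0.002, "tz": 0.03, "twist": 0}, {"tx": 0, "ty": -0.002, "tz": 0.04, "twist": 0}, {"tx": 0, "ty": -0.002, "tz": 0.05, "twist": 0}, {"tx": 0, "ty": -0.002, "tz": 0.06, "twist": 0}, {"tx": 0, "ty": -0.002, "tz": 0.07, "twist": 0}, {"tx": 0, "ty": -0.002, "tz": 0.072, "twist": 0}]'

```text
t: 31.02
eef_pos: [0.6686, 0.0342, 0.0495]
ee_rot: [3.141, 0.0, -1.42]
force: [-0.5, 0.4, -3.8]
width: 0.0397
gripper_force: 30.0
```

Emit:
arm_command --commands '[{"tx": 0, "ty": 0, "tz": 0.004, "twist": 0}, {"tx": 0, "ty": 0, "tz": 0.008, "twist": 0}, {"tx": 0, "ty": 0, "tz": 0.012, "twist": 0}, {"tx": 0, "ty": 0, "tz": 0.016, "twist": 0}, {"tx": 0, "ty": 0, "tz": 0.02, "twist": 0}, {"tx": 0, "ty": 0, "tz": 0.025, "twist": 0}, {"tx": 0, "ty": 0, "tz": 0.025, "twist": 0}, {"tx": 0, "ty": 0, "tz": 0.025, "twist": 0}]'

```text
t: 31.68
eef_pos: [0.669, 0.0342, 0.0443]
ee_rot: [-3.141, -0.0, -1.419]
force: [-2.0, 1.4, 1.9]
width: 0.0395
gripper_force: 30.0
```

Emit:
arm_command --claw 0.7 --commands '[{"tx": 0, "ty": 0, "tz": 0, "twist": 0}, {"tx": 0, "ty": 0, "tz": 0, "twist": 0}, {"tx": 0, "ty": 0, "tz": 0, "twist": 0}, {"tx": 0, "ty": 0, "tz": 0, "twist": 0}, {"tx": 0, "ty": 0, "tz": 0, "twist": 0}, {"tx": 0, "ty": 0, "tz": -0.08, "twist": 0}, {"tx": 0, "ty": 0, "tz": -0.2, "twist": 0}, {"tx": 0, "ty": 0, "tz": -0.32, "twist": 0}]'

```text
t: 32.35
eef_pos: [0.668, 0.0338, 0.1236]
ee_rot: [3.139, -0.001, -1.42]
force: [1.1, 1.6, 0.1]
width: 0.061
gripper_force: 0.0
```

Emit:
arm_command --commands '[{"tx": -0.1, "ty": 0.03, "tz": -0.1, "twist": 0.03}, {"tx": -0.22, "ty": 0.06, "tz": -0.2, "twist": 0.06}, {"tx": -0.35, "ty": 0.1, "tz": -0.3, "twist": 0.09}, {"tx": -0.48, "ty": 0.14, "tz": -0.3, "twist": 0.12}, {"tx": -0.6, "ty": 0.17, "tz": -0.3, "twist": 0.155}, {"tx": -0.7, "ty": 0.2, "tz": -0.3, "twist": 0.19}, {"tx": -0.768, "ty": 0.207, "tz": -0.3, "twist": 0.19}, {"tx": -0.768, "ty": 0.207, "tz": -0.3, "twist": 0.19}]'

```text
t: 33.02
eef_pos: [0.5879, 0.2191, 0.1991]
ee_rot: [-3.141, 0.001, -2.014]
force: [0.3, 0.2, -0.3]
width: 0.0613
gripper_force: 0.0
```

```bash
python3 look.py w8.png
```

```text
[0.58823821 0.21773761 0.19895255] [-3.14143657  0.00032478 -2.01351426]
(array([65,  0, 91, 91], dtype=int32), array([0.6785, 0.0217, 0.0874]), np.float64(0.127))
(array([171,   0,  60,  31], dtype=int32), array([ 0.5722,  0.0187, -1.3889]), np.float64(0.075))
(array([259, 188,  38,  60], dtype=int32), array([ 0.6069,  0.252 , -0.4632]), np.float64(0.068))
grasp [ 0.6069  0.252  -0.4632]
go tx,ty,tz [-0.1556 -0.0086  0.7559] twist 0.0065 from [0.5882 0.2177 0.199 ] -2.0135
```

View pics/w8.png

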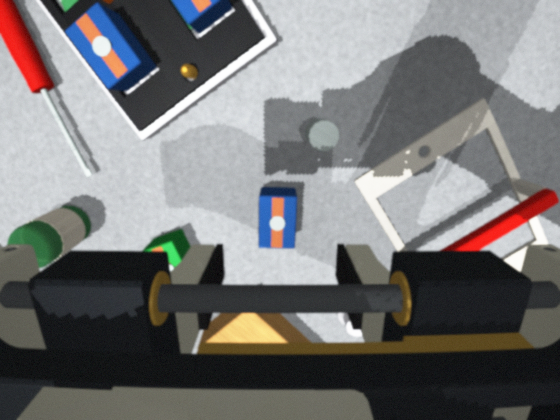

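Emit:
arm_command --commands '[{"tx": -0.14, "ty": -0.008, "tz": 0, "twist": 0.006}, {"tx": -0.157, "ty": -0.009, "tz": 0.12, "twist": 0.006}, {"tx": -0.157, "ty": -0.009, "tz": 0.26, "twist": 0.006}, {"tx": -0.157, "ty": -0.009, "tz": 0.4, "twist": 0.006}, {"tx": -0.157, "ty": -0.009, "tz": 0.54, "twist": 0.006}, {"tx": -0.157, "ty": -0.009, "tz": 0.65, "twist": 0.006}, {"tx": -0.157, "ty": -0.009, "tz": 0.715, "twist": 0.006}, {"tx": -0.157, "ty": -0.009, "tz": 0.723, "twist": 0.006}]'

```text
t: 33.73
eef_pos: [0.6058, 0.2481, 0.0137]
ee_rot: [3.138, -0.006, -2.036]
force: [-0.5, 0.9, -0.0]
width: 0.0615
gripper_force: 0.0
```

Emit:
arm_command --claw 0.2 --grip_force 30 --commands '[{"tx": 0, "ty": 0, "tz": 0, "twist": 0}, {"tx": 0, "ty": 0, "tz": 0, "twist": 0}, {"tx": 0, "ty": 0, "tz": 0, "twist": 0}, {"tx": 0, "ty": 0, "tz": 0, "twist": 0}, {"tx": 0, "ty": 0, "tz": 0, "twist": 0}, {"tx": 0, "ty": 0, "tz": 0, "twist": 0}, {"tx": 0, "ty": 0, "tz": 0, "twist": 0}, {"tx": 0, "ty": 0, "tz": 0, "twist": 0}]'

```text
t: 34.4
eef_pos: [0.6084, 0.2511, 0.0198]
ee_rot: [-3.14, 0.002, -2.035]
force: [-2.1, -0.6, 6.5]
width: 0.0399
gripper_force: 30.0
```

Emit:
arm_command --commands '[{"tx": 0, "ty": 0, "tz": -0.05, "twist": 0}, {"tx": 0, "ty": 0, "tz": -0.15, "twist": 0}, {"tx": 0, "ty": 0, "tz": -0.25, "twist": 0}, {"tx": 0, "ty": 0, "tz": -0.35, "twist": 0}, {"tx": 0, "ty": 0, "tz": -0.45, "twist": 0}, {"tx": 0, "ty": 0, "tz": -0.5, "twist": 0}, {"tx": 0, "ty": 0, "tz": -0.5, "twist": 0}, {"tx": 0, "ty": 0, "tz": -0.5, "twist": 0}]'

```text
t: 35.07
eef_pos: [0.6076, 0.2507, 0.1438]
ee_rot: [-3.141, 0.002, -2.035]
force: [0.1, -0.8, -3.1]
width: 0.0399
gripper_force: 30.0
```

```bash
python3 -c "
from h import *
s=get_state();print(s['width'],s['gripper_force'],s['force'])
go(.669+.0138,.0342-.091,.14,-np.pi/2+.151)"
```

```text
0.03991241302190483 29.999231100082397 [ 0.12559256 -0.77701366 -3.11694276]
go tx,ty,tz [ 0.9647 -0.8202  0.014 ] twist -0.196 from [0.6076 0.2507 0.1438] -2.0355
```

Emit:
arm_command --commands '[{"tx": 0.06, "ty": -0.05, "tz": 0, "twist": -0.02}, {"tx": 0.15, "ty": -0.13, "tz": 0, "twist": -0.04}, {"tx": 0.25, "ty": -0.21, "tz": 0, "twist": -0.07}, {"tx": 0.35, "ty": -0.3, "tz": 0, "twist": -0.1}, {"tx": 0.45, "ty": -0.38, "tz": 0, "twist": -0.13}, {"tx": 0.55, "ty": -0.47, "tz": 0, "twist": -0.16}, {"tx": 0.65, "ty": -0.55, "tz": 0, "twist": -0.196}, {"tx": 0.75, "ty": -0.64, "tz": 0, "twist": -0.196}]'

```text
t: 35.73
eef_pos: [0.6654, 0.0097, 0.141]
ee_rot: [3.138, 0.0, -1.413]
force: [0.7, -0.2, -2.2]
width: 0.0399
gripper_force: 30.0
```

```bash
python3 -c "
from h import *
go(.6828,-.0576,.14,-np.pi/2+.151)"
```

```text
go tx,ty,tz [ 0.2767 -0.0262  0.0037] twist 0.0023 from [0.6654 0.0097 0.141 ] -1.4126
```

Emit:
arm_command --commands '[{"tx": 0.1, "ty": -0.01, "tz": 0, "twist": 0.002}, {"tx": 0.2, "ty": -0.02, "tz": 0, "twist": 0.002}, {"tx": 0.27, "ty": -0.026, "tz": 0, "twist": 0.002}, {"tx": 0.277, "ty": -0.026, "tz": 0.05, "twist": 0.002}, {"tx": 0.277, "ty": -0.026, "tz": 0.13, "twist": 0.002}, {"tx": 0.277, "ty": -0.026, "tz": 0.22, "twist": 0.002}, {"tx": 0.277, "ty": -0.026, "tz": 0.28, "twist": 0.002}, {"tx": 0.277, "ty": -0.026, "tz": 0.3, "twist": 0.002}]'

```text
t: 36.4
eef_pos: [0.6802, -0.0561, 0.0628]
ee_rot: [3.134, 0.001, -1.427]
force: [-0.9, 0.0, -3.8]
width: 0.04
gripper_force: 30.0
```

```bash
python3 -c "
from h import *
import time
grab_frame('side');grab_frame('side');grab_frame('side')
print(get_state()['force']);go(.6828,-.0576,.05,-np.pi/2+.151)"
```

```text
[ 0.36671324  0.51857819 -2.18083794]
go tx,ty,tz [0.0063 0.002  0.0684] twist -0.0017 from [ 0.6831 -0.056   0.0671] -1.4253
```

Emit:
arm_command --commands '[{"tx": 0.006, "ty": 0.001, "tz": 0.01, "twist": -0.002}, {"tx": 0.006, "ty": 0.001, "tz": 0.02, "twist": -0.002}, {"tx": 0.006, "ty": 0.001, "tz": 0.03, "twist": -0.002}, {"tx": 0.006, "ty": 0.001, "tz": 0.04, "twist": -0.002}, {"tx": 0.006, "ty": 0.001, "tz": 0.05, "twist": -0.002}, {"tx": 0.006, "ty": 0.001, "tz": 0.06, "twist": -0.002}, {"tx": 0.006, "ty": 0.001, "tz": 0.068, "twist": -0.002}, {"tx": 0.006, "ty": 0.001, "tz": 0.068, "twist": -0.002}]'

```text
t: 37.22
eef_pos: [0.6841, -0.0569, 0.0529]
ee_rot: [-3.14, 0.0, -1.419]
force: [-4.3, 4.9, 9.1]
width: 0.0394
gripper_force: 30.0
```

Emit:
arm_command --commands '[{"tx": 0, "ty": 0, "tz": 0.004, "twist": 0}, {"tx": 0, "ty": 0, "tz": 0.008, "twist": 0}, {"tx": 0, "ty": 0, "tz": 0.012, "twist": 0}, {"tx": 0, "ty": 0, "tz": 0.016, "twist": 0}, {"tx": 0, "ty": 0, "tz": 0.02, "twist": 0}, {"tx": 0, "ty": 0, "tz": 0.024, "twist": 0}, {"tx": 0, "ty": 0, "tz": 0.024, "twist": 0}, {"tx": 0, "ty": 0, "tz": 0.024, "twist": 0}]'

```text
t: 37.88
eef_pos: [0.6846, -0.0558, 0.0482]
ee_rot: [-3.138, 0.001, -1.418]
force: [-7.7, 10.0, 17.1]
width: 0.0398
gripper_force: 30.0
```

Emit:
arm_command --commands '[{"tx": 0, "ty": 0, "tz": -0.02, "twist": 0}, {"tx": 0, "ty": 0, "tz": -0.05, "twist": 0}, {"tx": 0, "ty": 0, "tz": -0.07, "twist": 0}, {"tx": -0.007, "ty": 0.005, "tz": -0.07, "twist": 0}, {"tx": -0.007, "ty": 0.005, "tz": -0.07, "twist": 0}, {"tx": -0.007, "ty": 0.005, "tz": -0.07, "twist": 0}, {"tx": -0.007, "ty": 0.005, "tz": -0.07, "twist": 0}, {"tx": -0.007, "ty": 0.005, "tz": -0.07, "twist": 0}]'

```text
t: 38.55
eef_pos: [0.6818, -0.0563, 0.062]
ee_rot: [3.141, -0.0, -1.42]
force: [-0.1, 0.5, -3.8]
width: 0.0398
gripper_force: 30.0
```

```bash
python3 -c "
from h import *
s=get_state();print(s['force'],s['moment'],s['eef_pos'],s['ee_rot'])
im=save('wrist','w9.png')
c=calibration('wrist');r=regions_of('carrier_handle','wrist')
print(r[0]['rect'] if r else None)
"
```

```text
[-0.06705016  0.51852898 -3.76596236] [0.02352582 0.13019727 0.0372794 ] [ 0.68181271 -0.0563096   0.06200323] [ 3.14076444 -0.00001098 -1.41968624]
[218.4, 130.0, 490.3, 340.0]
```

View pics/w9.png

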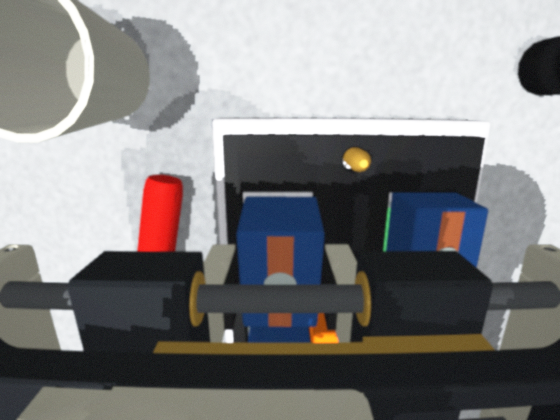

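Emit:
arm_command --commands '[{"tx": 0, "ty": 0, "tz": 0.01, "twist": 0}, {"tx": 0, "ty": 0, "tz": 0.02, "twist": 0}, {"tx": 0, "ty": 0, "tz": 0.028, "twist": 0}, {"tx": 0, "ty": 0, "tz": 0.036, "twist": 0}, {"tx": 0, "ty": 0, "tz": 0.043, "twist": 0}, {"tx": 0, "ty": 0, "tz": 0.05, "twist": 0}, {"tx": 0, "ty": 0, "tz": 0.05, "twist": 0}, {"tx": 0, "ty": 0, "tz": 0.05, "twist": 0}]'

```text
t: 39.32
eef_pos: [0.682, -0.0562, 0.0499]
ee_rot: [3.141, -0.0, -1.419]
force: [-0.1, 0.0, -2.7]
width: 0.0399
gripper_force: 30.0
```

```bash
python3 -c "
from h import *
s=get_state();print(s['force'],s['moment'],s['eef_pos'],s['ee_rot'])
"
```

```text
[-0.11614375  0.00876386 -2.70515688] [0.05759965 0.1264495  0.02305955] [ 0.68202528 -0.05619082  0.04992834] [ 3.14135399 -0.00003049 -1.41949323]
```

Emit:
arm_command --commands '[{"tx": 0, "ty": 0, "tz": 0.005, "twist": 0}, {"tx": 0, "ty": 0, "tz": 0.01, "twist": 0}, {"tx": 0, "ty": 0, "tz": 0.015, "twist": 0}, {"tx": 0, "ty": 0, "tz": 0.02, "twist": 0}, {"tx": 0, "ty": 0, "tz": 0.025, "twist": 0}, {"tx": 0, "ty": 0, "tz": 0.025, "twist": 0}, {"tx": 0, "ty": 0, "tz": 0.025, "twist": 0}, {"tx": 0, "ty": 0, "tz": 0.025, "twist": 0}]'

```text
t: 39.98
eef_pos: [0.6825, -0.0561, 0.0481]
ee_rot: [-3.139, -0.001, -1.418]
force: [-10.9, 3.8, 25.1]
width: 0.0398
gripper_force: 30.0
```

```bash
python3 -c "
from h import *
s=get_state();print(s['force'],s['moment'],s['eef_pos'],s['ee_rot'])
"
```

```text
[-10.94214431   3.84667407  25.08888553] [ 1.11118816  4.40338725 -0.15650529] [ 0.68246462 -0.05609836  0.04814575] [-3.13947268 -0.00085699 -1.41838519]
```

Emit:
arm_command --commands '[{"tx": 0, "ty": 0, "tz": -0.02, "twist": 0}, {"tx": 0, "ty": 0, "tz": -0.05, "twist": 0}, {"tx": 0, "ty": 0, "tz": -0.06, "twist": 0}, {"tx": 0.001, "ty": -0.005, "tz": -0.06, "twist": 0}, {"tx": 0.001, "ty": -0.005, "tz": -0.06, "twist": 0}, {"tx": 0.001, "ty": -0.005, "tz": -0.06, "twist": 0}, {"tx": 0.001, "ty": -0.005, "tz": -0.06, "twist": 0}, {"tx": 0.001, "ty": -0.005, "tz": -0.06, "twist": 0}]'

```text
t: 40.65
eef_pos: [0.6831, -0.0563, 0.0582]
ee_rot: [3.141, 0.0, -1.42]
force: [-0.2, 0.4, -2.7]
width: 0.0397
gripper_force: 30.0
```

```bash
python3 -c "
from h import *
s=get_state();print(s['force'],s['eef_pos'],s['ee_rot'])
c=calibration('wrist')
im=save('wrist','w10.png',(215,150,345,250),6)
# predicted
z=s['eef_pos'];e=R.from_euler('z',.151)
ctr=np.array([.6824,-.0567,.025])
print('rim',proj(e.apply([[-.022,-.032,.01],[.022,-.032,.01],[-.022,-.032,0],[.022,-.032,0]])+ctr,c).round(1).tolist())
for u in(.0186,.0146):print('holder',proj(e.apply([[-.02,-.03,0],[.02,-.03,0],[-.02,-.03,.04],[.02,-.03,.04]])+[z[0],z[1],z[2]-u],c).round(1).tolist())
"
```

```text
[-0.15035536  0.42237977 -2.67632307] [ 0.68306515 -0.05631025  0.0581871 ] [ 3.14059661  0.00001376 -1.41962926]
rim [[317.8, 192.4], [243.1, 192.4], [316.0, 188.3], [244.9, 188.2]]
holder [[313.9, 198.3], [244.6, 198.2], [322.9, 222.1], [235.4, 222.0]]
holder [[314.6, 200.2], [243.9, 200.1], [324.0, 225.2], [234.3, 225.1]]
```

View pics/w10.png

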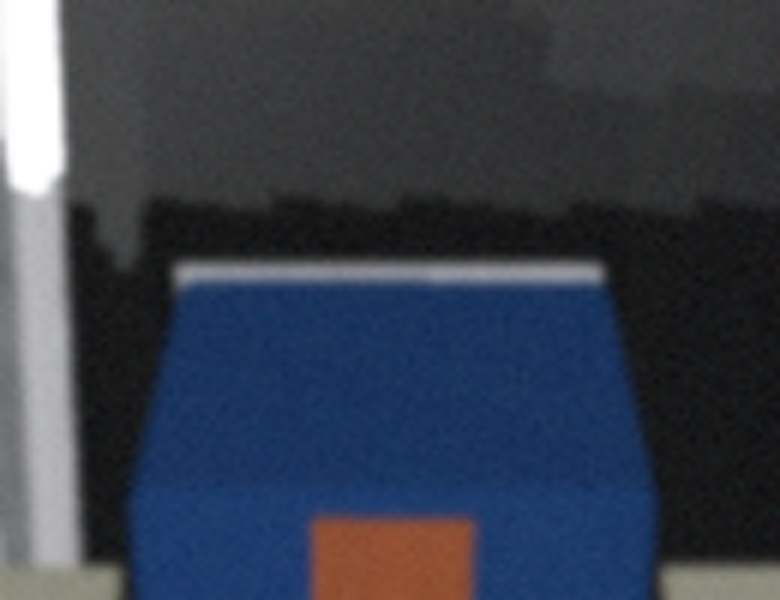

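The holder is pitched in the grip: its near top edge is at row 232, where about 222 is expected. Its far edge has already reached the pocket floor, so I'll lower it into the pocket and release it so it drops flat.

Emit:
arm_command --commands '[{"tx": 0, "ty": 0, "tz": 0.006, "twist": 0}, {"tx": 0, "ty": 0, "tz": 0.012, "twist": 0}, {"tx": 0, "ty": 0, "tz": 0.018, "twist": 0}, {"tx": 0, "ty": 0, "tz": 0.024, "twist": 0}, {"tx": 0, "ty": 0, "tz": 0.03, "twist": 0}, {"tx": 0, "ty": 0, "tz": 0.037, "twist": 0}, {"tx": 0, "ty": 0, "tz": 0.037, "twist": 0}, {"tx": 0, "ty": 0, "tz": 0.037, "twist": 0}]'

```text
t: 41.37
eef_pos: [0.6833, -0.0562, 0.0494]
ee_rot: [3.141, -0.0, -1.42]
force: [-0.2, 0.9, -2.8]
width: 0.0399
gripper_force: 30.0
```

Emit:
arm_command --grip_force 3 --commands '[{"tx": 0, "ty": 0, "tz": 0, "twist": 0}, {"tx": 0, "ty": 0, "tz": 0, "twist": 0}, {"tx": 0, "ty": 0, "tz": 0, "twist": 0}, {"tx": 0, "ty": 0, "tz": 0, "twist": 0}, {"tx": 0, "ty": 0, "tz": 0.004, "twist": 0}, {"tx": 0, "ty": 0, "tz": 0.008, "twist": 0}, {"tx": 0, "ty": 0, "tz": 0.012, "twist": 0}, {"tx": 0, "ty": 0, "tz": 0.012, "twist": 0}]'

```text
t: 42.03
eef_pos: [0.6836, -0.0563, 0.0472]
ee_rot: [-3.141, -0.0, -1.419]
force: [-1.8, 0.5, 3.5]
width: 0.0397
gripper_force: 3.0
```

Emit:
arm_command --claw 0.55 --commands '[{"tx": 0, "ty": 0, "tz": 0, "twist": 0}, {"tx": 0, "ty": 0, "tz": 0, "twist": 0}, {"tx": 0, "ty": 0, "tz": 0, "twist": 0}, {"tx": 0, "ty": 0, "tz": 0, "twist": 0}, {"tx": 0, "ty": 0, "tz": 0, "twist": 0}, {"tx": 0, "ty": 0, "tz": 0, "twist": 0}, {"tx": 0, "ty": 0, "tz": 0, "twist": 0}, {"tx": 0, "ty": 0, "tz": 0, "twist": 0}]'

```text
t: 42.7
eef_pos: [0.6834, -0.0562, 0.0465]
ee_rot: [-3.142, 0.0, -1.419]
force: [-0.3, -0.6, -0.2]
width: 0.0481
gripper_force: 0.0
```

Emit:
arm_command --commands '[{"tx": 0, "ty": 0, "tz": -0.05, "twist": 0}, {"tx": 0, "ty": 0, "tz": -0.15, "twist": 0}, {"tx": 0, "ty": 0, "tz": -0.3, "twist": 0}, {"tx": 0.05, "ty": 0.03, "tz": -0.43, "twist": 0}, {"tx": 0.1, "ty": 0.07, "tz": -0.55, "twist": 0}, {"tx": 0.13, "ty": 0.1, "tz": -0.6, "twist": 0}, {"tx": 0.13, "ty": 0.1, "tz": -0.6, "twist": 0}, {"tx": 0.13, "ty": 0.1, "tz": -0.6, "twist": 0}]'

```text
t: 43.37
eef_pos: [0.6637, -0.0925, 0.1985]
ee_rot: [-3.139, 0.0, -1.42]
force: [-0.4, -0.2, -0.4]
width: 0.0482
gripper_force: 0.0
```

```bash
python3 - <<'E'
from h import *
c=calibration('wrist');im=save('wrist','w11.png',(130,60,430,270),2.6);print(get_state()['eef_pos'])
for h in hold(c,im,.025,ymax=262):print(h)
E
```

```text
[ 0.66325249 -0.09215004  0.19696253]
(array([232, 188,  45,  70], dtype=int32), array([ 0.6841, -0.0553,  0.1753]), np.float64(0.066))
(array([324, 189,  47,  66], dtype=int32), array([ 0.592 , -0.0712,  0.1744]), np.float64(0.105))
```

View pics/w11.png

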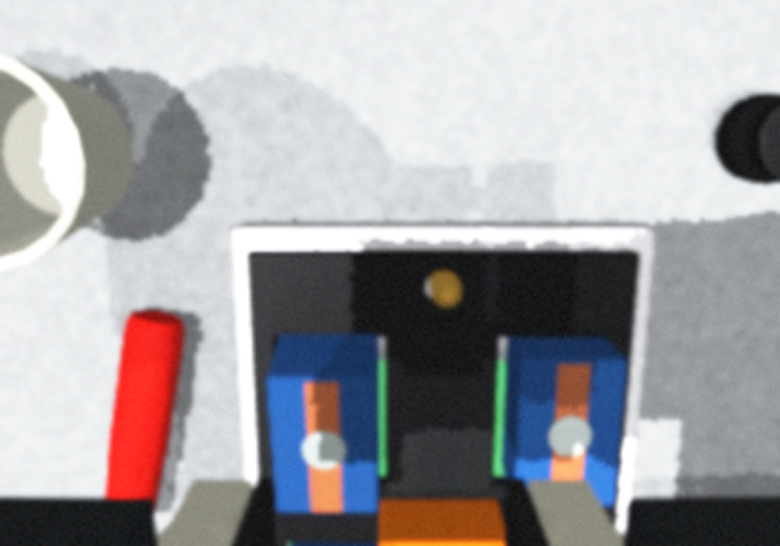

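Emit:
arm_command --claw 1 --commands '[{"tx": -0.08, "ty": 0.04, "tz": -0.1, "twist": 0.03}, {"tx": -0.2, "ty": 0.1, "tz": -0.2, "twist": 0.06}, {"tx": -0.33, "ty": 0.15, "tz": -0.22, "twist": 0.1}, {"tx": -0.46, "ty": 0.21, "tz": -0.22, "twist": 0.135}, {"tx": -0.6, "ty": 0.27, "tz": -0.22, "twist": 0.17}, {"tx": -0.74, "ty": 0.34, "tz": -0.22, "twist": 0.21}, {"tx": -0.86, "ty": 0.39, "tz": -0.22, "twist": 0.245}, {"tx": -0.94, "ty": 0.41, "tz": -0.22, "twist": 0.26}]'

```text
t: 44.08
eef_pos: [0.5243, 0.1269, 0.2505]
ee_rot: [3.14, -0.002, -2.241]
force: [-0.2, -0.3, -0.2]
width: 0.0869
gripper_force: 0.0
```

```bash
python3 - <<'E'
from h import *
go(.39,.34,.25,-np.pi+.1)
E
```

```text
go tx,ty,tz [-0.334   0.9507  0.0029] twist 0.2547 from [0.5243 0.1269 0.2505] -2.2415
```

Emit:
arm_command --commands '[{"tx": -0.05, "ty": 0.13, "tz": 0, "twist": 0.035}, {"tx": -0.1, "ty": 0.27, "tz": 0, "twist": 0.07}, {"tx": -0.15, "ty": 0.41, "tz": 0, "twist": 0.105}, {"tx": -0.2, "ty": 0.55, "tz": 0, "twist": 0.14}, {"tx": -0.25, "ty": 0.69, "tz": 0, "twist": 0.175}, {"tx": -0.29, "ty": 0.82, "tz": 0, "twist": 0.21}, {"tx": -0.32, "ty": 0.9, "tz": 0, "twist": 0.24}, {"tx": -0.334, "ty": 0.95, "tz": 0, "twist": 0.255}]'

```text
t: 44.75
eef_pos: [0.3895, 0.3392, 0.2502]
ee_rot: [-3.14, -0.002, -3.04]
force: [-0.2, -0.6, -0.3]
width: 0.0877
gripper_force: 0.0
```

Emit:
arm_command --commands '[{"tx": 0, "ty": 0, "tz": 0, "twist": 0}, {"tx": 0, "ty": 0, "tz": 0, "twist": 0}, {"tx": 0, "ty": 0, "tz": 0, "twist": 0}, {"tx": 0, "ty": 0, "tz": 0, "twist": 0}, {"tx": 0, "ty": 0, "tz": 0, "twist": 0}, {"tx": 0, "ty": 0, "tz": 0, "twist": 0}, {"tx": 0, "ty": 0, "tz": 0, "twist": 0}, {"tx": 0, "ty": 0, "tz": 0, "twist": 0}]'

```text
t: 45.42
eef_pos: [0.3918, 0.3367, 0.2516]
ee_rot: [3.142, 0.0, -3.038]
force: [-0.3, 0.1, 0.5]
width: 0.0874
gripper_force: 0.0
```

```bash
cat > cov.py <<'E'
from h import *
c=calibration('wrist');im=grab_frame('wrist');s=get_state();print(s['eef_pos'],s['ee_rot'])
hsv=cv2.cvtColor(im,cv2.COLOR_RGB2HSV);H,S,V=cv2.split(hsv)
for d in spot_point('cover_handle','wrist')[:2]:print('spot',d['score'],d['uv'],at_z(d['uv'],c,.054))
r=regions_of('cover_handle','wrist');print([ (round(d['score'],2),np.round(d['rect'])) for d in r[:2]])
# red bar
b=(((H<8)|(H>172))&(S>150)&(V>90)).astype(np.uint8);n,l,st,ce=cv2.connectedComponentsWithStats(b)
i=1+np.argmax(st[1:,4]);print('bar',st[i])
p=at_z(ce[i],c,.06);best=min((fit(l==i,c,(.164,.016,.016),.046,p[0],p[1],y0) for y0 in(-.1,.05,.2)),key=lambda f:f[1]);print('bar(164)',best)
# holes in the white frame region: dark blobs near predicted
x0,y0,x1,y1=[int(v) for v in r[0]['rect']]
w=((S<60)&(V>120)&(r[0]['region']|b.astype(bool))).astype(np.uint8)
m=filled(cv2.morphologyEx(((r[0]['region'])|(b>0)&(l==i)).astype(np.uint8),cv2.MORPH_CLOSE,np.ones((5,5),np.uint8)))
f=fit(m,c,(.164,.224,.006),0,best[0][0],best[0][1],best[0][2]);print('frame',f)
g=im.max(2);a=f[0]
for sg in(1,-1):
    u=proj(R.from_euler('z',a[2]).apply([0,sg*.098,.006])+[a[0],a[1],0],c)[0].round().astype(int);k=9
    if not(k<u[0]<560-k and k<u[1]<420-k):continue
    t=g[u[1]-k:u[1]+k+1,u[0]-k:u[0]+k+1];lo,hi=np.percentile(t,3),np.percentile(t,80)
    n2,l2,s2,c2=cv2.connectedComponentsWithStats((t<(lo+hi)/2).astype(np.uint8))
    for j in range(1,n2):
        if s2[j,4]>15:print('hole',sg,u,s2[j],at_z(c2[j]+u-k,c,.006))
E
python3 cov.py
```

```text
[0.39176031 0.33682309 0.25161378] [ 3.14148484  0.00006895 -3.03795056]
spot 0.86 [294.6, 199.8] [0.41299377 0.35592669 0.054     ]
[(0.97, array([199., 122., 376., 267.]))]
bar [ 283  130   18  134 1691]
bar(164) (array([0.41635407, 0.35275068, 0.15419378]), np.float64(0.1500423197521192))
frame (array([0.41328091, 0.35259566, 0.15229538]), np.float64(0.02536887610727461))
hole 1 [365 186] [ 4  5 10 10 78] [0.39903233 0.44876318 0.006     ]
hole -1 [216 193] [ 5  5 11 10 86] [0.42864777 0.2567531  0.006     ]
```

```bash
python3 - <<'E'
from h import *
go(.4135,.3527,.041,-np.pi+.153)
E
```

```text
go tx,ty,tz [-0.0935  0.0535  0.8425] twist -0.0156 from [0.3916 0.337  0.2516] -3.0376
```

Emit:
arm_command --commands '[{"tx": -0.09, "ty": 0.05, "tz": 0, "twist": -0.0155}, {"tx": -0.0935, "ty": 0.0535, "tz": 0.14, "twist": -0.0155}, {"tx": -0.0935, "ty": 0.0535, "tz": 0.28, "twist": -0.0155}, {"tx": -0.0935, "ty": 0.0535, "tz": 0.42, "twist": -0.0155}, {"tx": -0.0935, "ty": 0.0535, "tz": 0.56, "twist": -0.0155}, {"tx": -0.0935, "ty": 0.0535, "tz": 0.69, "twist": -0.0155}, {"tx": -0.0935, "ty": 0.0535, "tz": 0.78, "twist": -0.0155}, {"tx": -0.0935, "ty": 0.0535, "tz": 0.84, "twist": -0.0155}]'

```text
t: 46.23
eef_pos: [0.4126, 0.3515, 0.0388]
ee_rot: [-3.139, -0.002, -2.989]
force: [0.2, -0.3, 0.5]
width: 0.0879
gripper_force: 0.0
```

Emit:
arm_command --claw 0 --grip_force 50 --commands '[{"tx": 0, "ty": 0, "tz": 0, "twist": 0}, {"tx": 0, "ty": 0, "tz": 0, "twist": 0}, {"tx": 0, "ty": 0, "tz": 0, "twist": 0}, {"tx": 0, "ty": 0, "tz": 0, "twist": 0}, {"tx": 0, "ty": 0, "tz": 0, "twist": 0}, {"tx": 0, "ty": 0, "tz": 0, "twist": 0}, {"tx": 0, "ty": 0, "tz": 0, "twist": 0}, {"tx": 0, "ty": 0, "tz": 0, "twist": 0}]'

```text
t: 46.9
eef_pos: [0.4135, 0.353, 0.042]
ee_rot: [3.141, 0.001, -2.989]
force: [0.0, 0.5, 0.3]
width: 0.0398
gripper_force: 0.0
```

Emit:
arm_command --commands '[{"tx": 0, "ty": 0, "tz": 0, "twist": 0}, {"tx": 0, "ty": 0, "tz": 0, "twist": 0}, {"tx": 0, "ty": 0, "tz": 0, "twist": 0}, {"tx": 0, "ty": 0, "tz": 0, "twist": 0}, {"tx": 0, "ty": 0, "tz": 0, "twist": 0}, {"tx": 0, "ty": 0, "tz": 0, "twist": 0}, {"tx": 0, "ty": 0, "tz": 0, "twist": 0}, {"tx": 0, "ty": 0, "tz": 0, "twist": 0}]'

```text
t: 47.57
eef_pos: [0.4134, 0.3529, 0.0415]
ee_rot: [3.142, 0.0, -2.989]
force: [-0.0, -0.2, -0.9]
width: 0.0155
gripper_force: 50.0
```

Emit:
arm_command --commands '[{"tx": 0, "ty": 0, "tz": -0.04, "twist": 0}, {"tx": 0, "ty": 0, "tz": -0.12, "twist": 0}, {"tx": 0, "ty": 0, "tz": -0.22, "twist": 0}, {"tx": 0, "ty": 0, "tz": -0.32, "twist": 0}, {"tx": 0, "ty": 0, "tz": -0.42, "twist": 0}, {"tx": 0, "ty": 0, "tz": -0.52, "twist": 0}, {"tx": 0, "ty": 0, "tz": -0.6, "twist": 0}, {"tx": 0, "ty": 0, "tz": -0.64, "twist": 0}]'

```text
t: 48.23
eef_pos: [0.4138, 0.3532, 0.2046]
ee_rot: [3.139, 0.002, -2.989]
force: [0.9, 1.0, -3.1]
width: 0.0159
gripper_force: 50.0
```

```bash
python3 - <<'E'
from h import *
s=get_state();print(s['width'],s['gripper_force'],s['force'],s['moment'])
go(.6305,-.0168,.20,-np.pi+.152)
E
```

```text
0.01588147282370103 49.99872028827667 [ 0.87630032  1.01927211 -3.12244243] [ 0.1327878  -0.11565073 -0.0104923 ]
go tx,ty,tz [-0.6313 -1.5947  0.0163] twist 0.0003 from [0.4138 0.3532 0.2046] -2.9886
```

Emit:
arm_command --commands '[{"tx": -0.03, "ty": -0.07, "tz": 0, "twist": 0}, {"tx": -0.07, "ty": -0.18, "tz": 0, "twist": 0}, {"tx": -0.12, "ty": -0.3, "tz": 0, "twist": 0}, {"tx": -0.17, "ty": -0.43, "tz": 0, "twist": 0}, {"tx": -0.22, "ty": -0.56, "tz": 0, "twist": 0}, {"tx": -0.27, "ty": -0.69, "tz": 0, "twist": 0}, {"tx": -0.32, "ty": -0.81, "tz": 0, "twist": 0}, {"tx": -0.36, "ty": -0.9, "tz": 0, "twist": 0}]'

```text
t: 48.9
eef_pos: [0.5366, 0.1416, 0.2008]
ee_rot: [-3.141, -0.002, -2.99]
force: [0.7, 0.5, -3.5]
width: 0.0154
gripper_force: 50.0
```

Emit:
arm_command --commands '[{"tx": -0.03, "ty": -0.1, "tz": 0, "twist": 0}, {"tx": -0.08, "ty": -0.22, "tz": 0, "twist": 0}, {"tx": -0.13, "ty": -0.34, "tz": 0, "twist": 0}, {"tx": -0.18, "ty": -0.46, "tz": 0, "twist": 0}, {"tx": -0.23, "ty": -0.57, "tz": 0, "twist": 0}, {"tx": -0.26, "ty": -0.65, "tz": 0, "twist": 0}, {"tx": -0.27, "ty": -0.69, "tz": 0, "twist": 0}, {"tx": -0.27, "ty": -0.69, "tz": 0, "twist": 0}]'

```text
t: 49.57
eef_pos: [0.6293, -0.0182, 0.2001]
ee_rot: [-3.141, -0.003, -2.991]
force: [0.7, 0.1, -3.9]
width: 0.0154
gripper_force: 50.0
```

```bash
cat > pl.py <<'E'
from h import *
[grab_frame('side') for _ in range(3)]
s=get_state();print(s['force'],s['moment'])
go(.6305,-.0168,.115,-np.pi+.152)
c=calibration('wrist');im=grab_frame('wrist');g=im.max(2);zz=s['eef_pos'][2]-.0415+.003;P=[]
for sg in(-1,1):
    u=proj(R.from_euler('xyz',s['ee_rot']).apply([0,sg*.098,.0385])+s['eef_pos'],c)[0].round().astype(int);k=16
    t=g[u[1]-k:u[1]+k+1,u[0]-k:u[0]+k+1];lo,hi=np.percentile(t,3),np.percentile(t,80)
    n,l,st,ce=cv2.connectedComponentsWithStats((t<(lo+hi)/2).astype(np.uint8))
    print('hole exp',u,[(st[j],(ce[j]+u-k).round(1)) for j in range(1,n) if st[j,4]>30])
E
python3 pl.py
```

```text
[-0.31422815  0.73752869 -4.22593783] [0.00908584 0.02815116 0.01996484]
go tx,ty,tz [-0.0065 -0.0056  0.3438] twist 0.0002 from [ 0.6288 -0.0157  0.201 ] -2.989
hole exp [135 233] [(array([ 16,   0,  17,  27, 253], dtype=int32), array([145.2, 225.5])), (array([  5,  10,  18,  18, 112], dtype=int32), array([130.4, 237.8]))]
hole exp [426 233] [(array([  0,   0,  26,  27, 479], dtype=int32), array([421.2, 228.9]))]
```

Emit:
arm_command --commands '[{"tx": -0.0065, "ty": -0.005, "tz": 0.03, "twist": 0}, {"tx": -0.0065, "ty": -0.005, "tz": 0.09, "twist": 0}, {"tx": -0.0065, "ty": -0.005, "tz": 0.16, "twist": 0}, {"tx": -0.0065, "ty": -0.005, "tz": 0.24, "twist": 0}, {"tx": -0.0065, "ty": -0.005, "tz": 0.31, "twist": 0}, {"tx": -0.0065, "ty": -0.005, "tz": 0.36, "twist": 0}, {"tx": -0.0065, "ty": -0.005, "tz": 0.38, "twist": 0}, {"tx": -0.0065, "ty": -0.005, "tz": 0.38, "twist": 0}]'

```text
t: 50.43
eef_pos: [0.6303, -0.0166, 0.105]
ee_rot: [-3.142, -0.003, -2.988]
force: [-0.1, -1.0, -3.1]
width: 0.0156
gripper_force: 50.0
```

```bash
python3 - <<'E'
from h import *
[grab_frame('side') for _ in range(2)]
s=get_state();print(s['force'],s['moment'])
go(.6305,-.0168,.0765,-np.pi+.152)
# pins seen through frame holes / cover fit at its height
c=calibration('wrist');im=grab_frame('wrist');hsv=cv2.cvtColor(im,cv2.COLOR_RGB2HSV)
br=((hsv[...,0]>8)&(hsv[...,0]<30)&(hsv[...,1]>90)&(hsv[...,2]>60)).astype(np.uint8)
for sg in(-1,1):
    p=R.from_euler('z',.151).apply([0,sg*.098,.028])+[.6308,-.017,.025];u=proj(p,c)[0]
    h=proj(R.from_euler('xyz',s['ee_rot']).apply([0,-sg*.098*-1*-1,.0355])+s['eef_pos'],c)[0]
    k=14;ui=u.round().astype(int);t=br[ui[1]-k:ui[1]+k,ui[0]-k:ui[0]+k];ys,xs=np.nonzero(t)
    print('pin pred',u.round(1),'hole-top pred',h.round(1),'brass seen',len(xs),(np.array([xs.mean(),ys.mean()])+ui-k).round(1) if len(xs) else None)
E
```

```text
[ 0.82728924  0.93400315 -3.93431619] [ 0.01953974 -0.06691778 -0.00183759]
go tx,ty,tz [0.0051 0.0001 0.1225] twist 0.0006 from [ 0.6318 -0.0166  0.1071] -2.9879
pin pred [143.5 222.9] hole-top pred [427.9 234.6] brass seen 0 None
pin pred [416.4 223.7] hole-top pred [132.7 234.4] brass seen 9 [402. 214.]
```

Emit:
arm_command --commands '[{"tx": 0, "ty": 0, "tz": 0.012, "twist": 0}, {"tx": 0, "ty": 0, "tz": 0.025, "twist": 0}, {"tx": 0, "ty": 0, "tz": 0.038, "twist": 0}, {"tx": 0, "ty": 0, "tz": 0.05, "twist": 0}, {"tx": 0, "ty": 0, "tz": 0.06, "twist": 0}, {"tx": 0, "ty": 0, "tz": 0.07, "twist": 0}, {"tx": 0, "ty": 0, "tz": 0.08, "twist": 0}, {"tx": 0, "ty": 0, "tz": 0.08, "twist": 0}]'

```text
t: 51.25
eef_pos: [0.631, -0.0171, 0.0858]
ee_rot: [3.142, -0.001, -2.989]
force: [-0.5, 0.2, -5.0]
width: 0.0155
gripper_force: 50.0
```

```bash
python3 - <<'E'
from h import *
s=get_state();print(s['force'],s['moment'])
go(.6311,-.0168,.0765,-np.pi+.152)
E
```

```text
[-0.52107536  0.23975395 -4.95602568] [-0.02292431  0.10253937  0.03540796]
go tx,ty,tz [-0.0006  0.0013  0.0374] twist 0.0002 from [ 0.631  -0.0171  0.0858] -2.9889
```

Emit:
arm_command --commands '[{"tx": 0, "ty": 0, "tz": 0.006, "twist": 0}, {"tx": 0, "ty": 0, "tz": 0.012, "twist": 0}, {"tx": 0, "ty": 0, "tz": 0.018, "twist": 0}, {"tx": 0, "ty": 0, "tz": 0.024, "twist": 0}, {"tx": 0, "ty": 0, "tz": 0.03, "twist": 0}, {"tx": 0, "ty": 0, "tz": 0.036, "twist": 0}, {"tx": 0, "ty": 0, "tz": 0.04, "twist": 0}, {"tx": 0, "ty": 0, "tz": 0.042, "twist": 0}]'

```text
t: 51.92
eef_pos: [0.6313, -0.0171, 0.0765]
ee_rot: [-3.141, -0.0, -2.989]
force: [-4.8, 0.6, 5.2]
width: 0.0156
gripper_force: 50.0
```

```bash
python3 - <<'E'
from h import *
s=get_state();print(s['force'],s['moment'],s['eef_pos'],s['ee_rot'])
E
```

```text
[-4.82523312  0.64988818  5.1969839 ] [ 0.12380851  1.54852368 -0.07439642] [ 0.63132481 -0.01711154  0.07654636] [-3.14138616 -0.00006972 -2.98851483]
```

Emit:
arm_command --claw 0.5 --commands '[{"tx": 0, "ty": 0, "tz": 0, "twist": 0}, {"tx": 0, "ty": 0, "tz": 0, "twist": 0}, {"tx": 0, "ty": 0, "tz": 0, "twist": 0}, {"tx": 0, "ty": 0, "tz": 0, "twist": 0}, {"tx": 0, "ty": 0, "tz": 0, "twist": 0}, {"tx": 0, "ty": 0, "tz": 0, "twist": 0}, {"tx": 0, "ty": 0, "tz": 0, "twist": 0}, {"tx": 0, "ty": 0, "tz": 0, "twist": 0}]'

```text
t: 52.58
eef_pos: [0.6314, -0.017, 0.0761]
ee_rot: [3.142, 0.0, -2.989]
force: [-0.0, -1.0, -0.9]
width: 0.0438
gripper_force: 0.0
```

Emit:
arm_command --commands '[{"tx": 0, "ty": 0, "tz": -0.05, "twist": 0}, {"tx": 0, "ty": 0, "tz": -0.15, "twist": 0}, {"tx": 0, "ty": 0, "tz": -0.28, "twist": 0}, {"tx": 0.03, "ty": -0.06, "tz": -0.42, "twist": 0}, {"tx": 0.07, "ty": -0.15, "tz": -0.55, "twist": 0}, {"tx": 0.1, "ty": -0.25, "tz": -0.67, "twist": 0}, {"tx": 0.13, "ty": -0.32, "tz": -0.7, "twist": 0}, {"tx": 0.15, "ty": -0.35, "tz": -0.7, "twist": 0}]'

```text
t: 53.25
eef_pos: [0.6086, -0.1113, 0.2548]
ee_rot: [-3.141, 0.006, -2.99]
force: [-0.4, 0.7, -0.3]
width: 0.0435
gripper_force: 0.0
```

```bash
python3 - <<'E'
from h import *
[grab_frame('side') for _ in range(3)]
c=calibration('wrist');im=grab_frame('wrist');print(get_state()['eef_pos'],get_state()['ee_rot'])
hsv=cv2.cvtColor(im,cv2.COLOR_RGB2HSV);H,S,V=cv2.split(hsv)
r=regions_of('cover_handle','wrist')
if r:
    m=filled(cv2.morphologyEx(r[0]['region'].astype(np.uint8),cv2.MORPH_CLOSE,np.ones((5,5),np.uint8)))
    for z in(.035,.045):print(z,r[0]['rect'],fit(m,c,(.164,.224,.006),z,.631,-.017,.15))
b=(((H<8)|(H>172))&(S>150)&(V>90)).astype(np.uint8);n,l,st,ce=cv2.connectedComponentsWithStats(b)
for i in range(1,n):
    if st[i,4]>60:print('red',st[i],ce[i].round(1),'z.09:',at_z(ce[i],c,.092))
for q,z in(('lamp_tip',.092),('lamp_base',0)):
    for d in spot_point(q,'wrist'):print(q,round(d['score'],2),d['uv'],at_z(d['uv'],c,z))
for d in regions_of('lamp_base','wrist')[:2]:print(d['rect'],fit(d['region'],c,(.05,.04,.022),0,.62,-.27,.1))
for h in hold(c,im,.025,amin=150,ymax=262):print(h)
E
```

```text
[ 0.60706563 -0.10900528  0.24991197] [ 3.14106257 -0.00157406 -2.98933187]
0.035 [256.9, 141.3, 449.3, 271.3] (array([ 0.63084683, -0.01764316,  0.15788733]), np.float64(0.6246336299605671))
0.045 [256.9, 141.3, 449.3, 271.3] (array([ 0.62997645, -0.0191755 ,  0.15575732]), np.float64(0.6334351393313803))
red [114 147  26  24 497] [126.4 158.3] z.09: [ 0.59862343 -0.26764919  0.092     ]
red [ 352  148   25  115 1886] [363.7 201.4] z.09: [ 0.60685467 -0.02155671  0.092     ]
red [285 278  34   8 172] [297.8 281.8] z.09: [ 0.71032051 -0.07344857  0.092     ]
lamp_tip 0.58 [124.5, 159.0] [ 0.59962361 -0.26962443  0.092     ]
lamp_tip 0.23 [154.9, 166.5] [ 0.60277724 -0.23829597  0.092     ]
lamp_base 0.92 [153.7, 168.2] [ 0.62702891 -0.27354754  0.        ]
[111.3, 138.2, 180.8, 203.9] (array([ 0.6172878 , -0.27113566, -0.10180037]), np.float64(0.8712603825460696))
[204.0, 80.9, 240.2, 111.9] (array([ 0.47664804, -0.40159248,  0.43899964]), np.float64(1.4057561619412575))
(array([289, 153,  57,  41], dtype=int32), array([ 0.5927, -0.0707,  0.1484]), np.float64(0.025))
(array([375, 153,  52,  41], dtype=int32), array([0.5784, 0.0213, 0.1585]), np.float64(0.221))
(array([287, 225,  57,  37], dtype=int32), array([ 0.68  , -0.0589, -0.0076]), np.float64(0.367))
(array([370, 224,  46,  22], dtype=int32), array([ 0.6586,  0.0423, -0.4709]), np.float64(0.573))
```

```bash
python3 - <<'E'
from h import *
def tri(obs):
    A=np.zeros((3,3));b=np.zeros(3)
    for uv,c in obs:
        o,d=ray(uv,c);d/=np.linalg.norm(d);M=np.eye(3)-np.outer(d,d);A+=M;b+=M@o
    p=np.linalg.solve(A,b);return p,[np.round(proj(p,c)[0]-uv,1) for uv,c in obs]
def red(n,near):
    im=grab_frame(n);H,S,V=cv2.split(cv2.cvtColor(im,cv2.COLOR_RGB2HSV));b=(((H<8)|(H>172))&(S>140)&(V>70)).astype(np.uint8)
    k,l,st,ce=cv2.connectedComponentsWithStats(b);j=min((i for i in range(1,k) if st[i,4]>6),key=lambda i:np.hypot(*(ce[i]-near)));return ce[j],st[j]
C={n:calibration(n) for n in('top','side','wrist')}
ob=[]
for n in C:
    near=proj([.6,-.269,.092],C[n])[0];uv,st=red(n,near);print(n,near.round(1),uv.round(1),st);ob.append((uv,C[n]))
print('ball',tri(ob),tri(ob[1:]))
bs=[]
for n in C:
    for d in spot_point('lamp_base',n):
        p=at_z(d['uv'],C[n],0)
        if np.hypot(p[0]-.62,p[1]+.27)<.04:print(n,'base',d['score'],d['uv'],p);bs.append((d['uv'],C[n]))
    for d in spot_point('lamp_tip',n)[:2]:print(n,'tip',round(d['score'],2),d['uv'])
print('base',tri(bs))
E
```

```text
top [357.8 198. ] [356.5 197.5] [354 195   6   6  32]
side [295.5 166.8] [295.9 166.4] [294 165   5   4  17]
wrist [124.1 158.4] [125.6 157. ] [113 145  27  25 509]
ball (array([ 0.59843776, -0.26456042,  0.0969042 ]), [array([0.2, 0.7]), array([-0.4, -0.1]), array([0.6, 1.3])]) (array([ 0.59747444, -0.26554455,  0.09607384]), [array([0., 0.]), array([0., 0.])])
top base 0.62 [354.0, 194.7] [ 0.63165463 -0.27188156  0.        ]
top tip 0.48 [357.3, 194.9]
top tip 0.37 [442.0, 203.6]
side base 0.62 [284.4, 189.3] [ 0.63297007 -0.25919587  0.        ]
side tip 0.57 [330.0, 134.5]
side tip 0.51 [294.4, 166.3]
wrist base 0.81 [158.3, 167.1] [ 0.62548461 -0.26651324  0.        ]
wrist tip 0.95 [124.8, 157.7]
base (array([ 0.63293296, -0.27121447, -0.00878526]), [array([-0.6,  0.2]), array([1.3, 0.4]), array([-1.3,  3.8])])
```

```bash
python3 - <<'E'
from h import *
s=get_state()
go(.545,-.267,.25,-np.pi,s);go(.545,-.267,.072,-np.pi,s);go(.652,-.267,.072,-np.pi,s)
E
```

```text
go tx,ty,tz [ 0.3439 -0.5856  0.0043] twist 0.0486 from [ 0.6077 -0.1092  0.2511] -2.9888
go tx,ty,tz [ 0.344  -0.5856  0.7163] twist 0.0486 from [ 0.6077 -0.1092  0.2511] -2.9888
go tx,ty,tz [-0.079  -0.6507  0.7164] twist 0.0486 from [ 0.6077 -0.1092  0.2511] -2.9888
```

Emit:
arm_command --claw 0 --commands '[{"tx": 0.06, "ty": -0.1, "tz": 0, "twist": 0.02}, {"tx": 0.13, "ty": -0.22, "tz": 0, "twist": 0.048}, {"tx": 0.2, "ty": -0.34, "tz": 0, "twist": 0.048}, {"tx": 0.27, "ty": -0.46, "tz": 0, "twist": 0.048}, {"tx": 0.33, "ty": -0.56, "tz": 0, "twist": 0.048}, {"tx": 0.344, "ty": -0.586, "tz": 0, "twist": 0.048}, {"tx": 0.344, "ty": -0.586, "tz": 0, "twist": 0.048}, {"tx": 0.344, "ty": -0.586, "tz": 0, "twist": 0.048}]'

```text
t: 54.77
eef_pos: [0.5449, -0.2675, 0.2511]
ee_rot: [3.141, 0.0, -3.141]
force: [1.3, -0.0, 0.7]
width: 0.0012
gripper_force: 0.0
```

Emit:
arm_command --commands '[{"tx": 0, "ty": 0, "tz": 0.1, "twist": 0}, {"tx": 0, "ty": 0, "tz": 0.22, "twist": 0}, {"tx": 0, "ty": 0, "tz": 0.36, "twist": 0}, {"tx": 0, "ty": 0, "tz": 0.5, "twist": 0}, {"tx": 0, "ty": 0, "tz": 0.62, "twist": 0}, {"tx": 0, "ty": 0, "tz": 0.7, "twist": 0}, {"tx": 0, "ty": 0, "tz": 0.712, "twist": 0}, {"tx": 0, "ty": 0, "tz": 0.712, "twist": 0}]'

```text
t: 55.43
eef_pos: [0.5447, -0.2661, 0.0719]
ee_rot: [3.141, -0.003, -3.138]
force: [-0.1, -0.2, 1.3]
width: 0.0003
gripper_force: 0.0
```

Emit:
arm_command --commands '[{"tx": -0.05, "ty": 0, "tz": 0, "twist": 0}, {"tx": -0.1, "ty": 0, "tz": 0, "twist": 0}, {"tx": -0.16, "ty": 0, "tz": 0, "twist": 0}, {"tx": -0.22, "ty": 0, "tz": 0, "twist": 0}, {"tx": -0.28, "ty": 0, "tz": 0, "twist": 0}, {"tx": -0.34, "ty": 0, "tz": 0, "twist": 0}, {"tx": -0.39, "ty": 0, "tz": 0, "twist": 0}, {"tx": -0.42, "ty": 0, "tz": 0, "twist": 0}]'

```text
t: 56.1
eef_pos: [0.6422, -0.2669, 0.0746]
ee_rot: [3.141, -0.017, -3.14]
force: [-45.8, 2.2, 30.2]
width: 0.0009
gripper_force: 24.5
```

```bash
python3 - <<'E'
from h import *
s=get_state();print(s['force'],s['eef_pos'])
im=grab_frame('top');H,S,V=cv2.split(cv2.cvtColor(im,cv2.COLOR_RGB2HSV));b=(((H<8)|(H>172))&(S>140)&(V>70)).astype(np.uint8)
n,l,st,ce=cv2.connectedComponentsWithStats(b);c=calibration('top')
for i in range(1,n):
    p=at_z(ce[i],c,.095)
    if abs(p[1]+.267)<.05 and st[i,4]>3:print(st[i],p)
E
```

```text
[-45.82965292   2.23231836  30.1857077 ] [ 0.64222884 -0.26688887  0.07457208]
```

Emit:
arm_command --commands '[{"tx": 0.04, "ty": 0, "tz": 0, "twist": 0}, {"tx": 0.1, "ty": 0, "tz": 0, "twist": 0}, {"tx": 0.2, "ty": 0, "tz": 0, "twist": 0}, {"tx": 0.3, "ty": 0, "tz": 0, "twist": 0}, {"tx": 0.35, "ty": 0, "tz": -0.1, "twist": 0}, {"tx": 0.35, "ty": 0, "tz": -0.25, "twist": 0}, {"tx": 0.35, "ty": 0, "tz": -0.4, "twist": 0}, {"tx": 0.35, "ty": 0, "tz": -0.55, "twist": 0}]'

```text
t: 56.82
eef_pos: [0.5628, -0.267, 0.2152]
ee_rot: [-3.14, 0.003, -3.139]
force: [0.2, -0.2, -0.8]
width: 0.0003
gripper_force: 0.0
```

Emit:
arm_command --commands '[{"tx": 0.05, "ty": 0, "tz": -0.1, "twist": 0}, {"tx": 0.1, "ty": 0, "tz": -0.15, "twist": 0}, {"tx": 0.1, "ty": 0, "tz": -0.15, "twist": 0}, {"tx": 0.1, "ty": 0, "tz": -0.15, "twist": 0}, {"tx": 0.1, "ty": 0, "tz": -0.15, "twist": 0}, {"tx": 0.1, "ty": 0, "tz": -0.15, "twist": 0}, {"tx": 0.1, "ty": 0, "tz": -0.15, "twist": 0}, {"tx": 0.1, "ty": 0, "tz": -0.15, "twist": 0}]'

```text
t: 57.48
eef_pos: [0.5375, -0.267, 0.2471]
ee_rot: [3.141, -0.002, -3.139]
force: [0.7, -0.2, -0.4]
width: 0.0008
gripper_force: 0.0
```

```bash
python3 - <<'E'
from h import *
s=get_state();print(s['force'],s['eef_pos'])
for cam in('top','wrist','side'):
    c=calibration(cam);im=grab_frame(cam);H,S,V=cv2.split(cv2.cvtColor(im,cv2.COLOR_RGB2HSV));b=(((H<8)|(H>172))&(S>140)&(V>70)).astype(np.uint8)
    n,l,st,ce=cv2.connectedComponentsWithStats(b)
    for i in range(1,n):
        p=at_z(ce[i],c,.092)
        if abs(p[1]+.267)<.06 and abs(p[0]-.64)<.08 and st[i,4]>3:print(cam,st[i],p)
c=calibration('top');im=grab_frame('top')
r=regions_of('cover_handle','top')
for d in r[:2]:print(d['rect'],fit(filled(cv2.morphologyEx(d['region'].astype(np.uint8),cv2.MORPH_CLOSE,np.ones((5,5),np.uint8))),c,(.164,.224,.006),.035,.631,-.017,.15))
c=calibration('side');im=grab_frame('side')
r=regions_of('cover_handle','side')
for d in r[:2]:
    print(np.round(d['rect']),d['score'],[ (z,fit(filled(d['region']),c,(.164,.224,.006),z,.631,-.017,.15)) for z in(.03,.035,.045)])
E
```

```text
[ 0.68115978 -0.18289387 -0.38910927] [ 0.53746411 -0.26702382  0.24709005]
side [276 160   5   5  21] [ 0.6657507  -0.27428956  0.092     ]
[252.6, 172.6, 271.6, 219.2] (array([ 0.63104428, -0.00753704,  0.14944237]), np.float64(0.8528257106792739))
[216. 198. 288. 246.] 0.6 [(0.03, (array([ 0.6318063 , -0.01905702,  0.14933404]), np.float64(0.5847192942112822))), (0.035, (array([ 0.62902957, -0.01415206,  0.15970396]), np.float64(0.578752462974104))), (0.045, (array([ 0.62372946, -0.00287229,  0.15592272]), np.float64(0.5685035680674931)))]
```

```bash
python3 - <<'E'
from h import *
im=cv2.imread('pics/w11.png')[:,:,::-1]
s=get_state();c=calibration('wrist');Rt=R.from_euler('xyz',s['ee_rot']);T=np.array(c['extrinsics'])
Rc=Rt.inv().as_matrix()@T[:3,:3];tc=Rt.inv().apply(T[:3,3]-s['eef_pos'])
R2=R.from_euler('xyz',[3.1415,0,-1.42]).as_matrix();E=np.eye(4);E[:3,:3]=R2@Rc;E[:3,3]=R2@tc+[.66325,-.09215,.19696]
c2=dict(c);c2['extrinsics']=E
for n,x,y in(('D',.6824,-.0567),('A',.5930,-.0695)):
    P=R.from_euler('z',.151).apply([[sx,-.03,z] for sx in(0,) for z in(0,.04)]+[[0,.03,.04]])+[x,y,.025]
    print(n,((proj(P,c2)-[130,60]+.5)*2.6).round(1).tolist())
# blue brightness profile along columns beside the strip, crop px
for n,cols in(('D',(285,300)),('Dr',(345,370)),('A',(525,545)),('Ar',(595,612))):
    p=im[320:530,cols[0]:cols[1],2].astype(int).mean(1);print(n,p[::5].round(0).astype(int).tolist())
E
```

```text
D [[332.4, 333.2], [325.0, 359.8], [328.7, 509.4]]
A [[552.1, 335.2], [572.5, 362.0], [562.2, 511.0]]
D [59, 60, 62, 96, 113, 113, 113, 115, 115, 116, 119, 148, 199, 209, 210, 209, 209, 209, 208, 207, 207, 207, 208, 207, 209, 209, 208, 208, 207, 206, 207, 208, 209, 208, 208, 208, 207, 206, 177, 75, 44, 45]
Dr [33, 32, 39, 77, 94, 92, 93, 94, 94, 93, 94, 98, 107, 108, 107, 106, 107, 108, 107, 107, 106, 106, 105, 105, 106, 107, 106, 108, 134, 191, 206, 206, 204, 204, 203, 205, 205, 205, 179, 76, 45, 45]
A [23, 24, 23, 43, 85, 89, 90, 92, 105, 110, 110, 110, 111, 109, 110, 109, 119, 142, 148, 148, 148, 148, 148, 148, 149, 148, 147, 148, 192, 235, 236, 234, 185, 127, 112, 98, 87, 78, 65, 57, 49, 41]
Ar [32, 33, 30, 38, 71, 86, 88, 93, 120, 139, 146, 146, 146, 146, 146, 149, 148, 147, 146, 145, 145, 144, 146, 146, 146, 145, 145, 148, 173, 210, 232, 233, 233, 233, 232, 225, 210, 159, 101, 106, 116, 124]
```

```bash
python3 - <<'E'
from h import *
from scipy.optimize import least_squares
s=get_state();c=calibration('wrist');Rt=R.from_euler('xyz',s['ee_rot']);T=np.array(c['extrinsics'])
Rc=Rt.inv().as_matrix()@T[:3,:3];tc=Rt.inv().apply(T[:3,3]-s['eef_pos'])
R2=R.from_euler('xyz',[3.1415,0,-1.42]).as_matrix();E=np.eye(4);E[:3,:3]=R2@Rc;E[:3,3]=R2@tc+[.66325,-.09215,.19696]
c2=dict(c);c2['extrinsics']=E
for n,ctr,rows in(('D',(.6824,-.0567),(334.,377,512)),('A',(.593,-.0695),(338.,361,505))):
    def f(p):
        L=R.from_euler('x',p[2]).apply(np.array([[0,-.03,-.02],[0,-.03,.02],[0,.03,.02]]))+[0,p[0],p[1]]
        P=R.from_euler('z',.151).apply(L)+[ctr[0],ctr[1],.045];return (proj(P,c2)[:,1]-60+.5)*2.6-rows
    r=least_squares(f,[0,0,0],x_scale=[.001,.001,.01]);print(n,'dy,dz(mm)',r.x[:2]*1000,'tilt',r.x[2],r.fun)
E
```

```text
D dy,dz(mm) [ 3.01028945 -4.46000462] tilt -0.15901221513228894 [-0. -0. -0.]
A dy,dz(mm) [  4.46608203 -14.21038226] tilt 0.027810875067484916 [0. 0. 0.]
```

Holder D at (.682,-.057) fits as tilted by about 0.16 rad, so its -y end rests on the pocket rim and step 2 is not met. To keep the order valid I'll switch the lamp off, take the cover off, reseat D, then refit the cover and switch the lamp on.

Emit:
arm_command --commands '[{"tx": -0.1, "ty": 0, "tz": 0, "twist": 0}, {"tx": -0.22, "ty": 0, "tz": 0, "twist": 0}, {"tx": -0.34, "ty": 0, "tz": 0, "twist": 0}, {"tx": -0.46, "ty": 0, "tz": 0, "twist": 0}, {"tx": -0.58, "ty": 0, "tz": 0, "twist": 0}, {"tx": -0.67, "ty": 0, "tz": 0, "twist": 0}, {"tx": -0.71, "ty": 0, "tz": 0, "twist": 0}, {"tx": -0.71, "ty": 0, "tz": 0, "twist": 0}]'

```text
t: 58.5
eef_pos: [0.7167, -0.2665, 0.246]
ee_rot: [3.141, -0.002, -3.139]
force: [-0.5, 0.3, 0.3]
width: 0.0003
gripper_force: 0.0
```

Emit:
arm_command --commands '[{"tx": 0, "ty": 0, "tz": 0.1, "twist": 0}, {"tx": 0, "ty": 0, "tz": 0.22, "twist": 0}, {"tx": 0, "ty": 0, "tz": 0.36, "twist": 0}, {"tx": 0, "ty": 0, "tz": 0.5, "twist": 0}, {"tx": 0, "ty": 0, "tz": 0.62, "twist": 0}, {"tx": 0, "ty": 0, "tz": 0.69, "twist": 0}, {"tx": 0, "ty": 0, "tz": 0.7, "twist": 0}, {"tx": 0, "ty": 0, "tz": 0.7, "twist": 0}]'

```text
t: 59.17
eef_pos: [0.7139, -0.2669, 0.0721]
ee_rot: [3.141, -0.002, -3.14]
force: [0.3, -0.7, 0.3]
width: 0.0007
gripper_force: 0.0
```

Emit:
arm_command --commands '[{"tx": 0.04, "ty": 0, "tz": 0, "twist": 0}, {"tx": 0.08, "ty": 0, "tz": 0, "twist": 0}, {"tx": 0.13, "ty": 0, "tz": 0, "twist": 0}, {"tx": 0.18, "ty": 0, "tz": 0, "twist": 0}, {"tx": 0.23, "ty": 0, "tz": 0, "twist": 0}, {"tx": 0.28, "ty": 0, "tz": 0, "twist": 0}, {"tx": 0.3, "ty": 0, "tz": 0, "twist": 0}, {"tx": 0.3, "ty": 0, "tz": 0, "twist": 0}]'

```text
t: 59.83
eef_pos: [0.6402, -0.2673, 0.0758]
ee_rot: [-3.141, 0.003, -3.14]
force: [0.2, -0.9, 0.2]
width: 0.0008
gripper_force: 0.0
```

Emit:
arm_command --commands '[{"tx": -0.1, "ty": 0, "tz": 0, "twist": 0}, {"tx": -0.15, "ty": 0, "tz": -0.05, "twist": 0}, {"tx": -0.15, "ty": 0, "tz": -0.2, "twist": 0}, {"tx": -0.15, "ty": 0, "tz": -0.35, "twist": 0}, {"tx": -0.15, "ty": 0, "tz": -0.5, "twist": 0}, {"tx": -0.15, "ty": 0, "tz": -0.6, "twist": 0}, {"tx": -0.15, "ty": 0, "tz": -0.6, "twist": 0}, {"tx": -0.15, "ty": 0, "tz": -0.6, "twist": 0}]'

```text
t: 60.5
eef_pos: [0.6791, -0.2672, 0.2267]
ee_rot: [-3.14, 0.005, -3.139]
force: [-0.8, -0.2, -0.4]
width: 0.0004
gripper_force: 0.0
```

```bash
cat > lamp.py <<'E'
from h import *
for cam in('top','side','wrist'):
    c=calibration(cam);im=grab_frame(cam);H,S,V=cv2.split(cv2.cvtColor(im,cv2.COLOR_RGB2HSV));b=(((H<8)|(H>172))&(S>140)&(V>70)).astype(np.uint8)
    n,l,st,ce=cv2.connectedComponentsWithStats(b)
    for i in range(1,n):
        p=at_z(ce[i],c,.095)
        if abs(p[1]+.267)<.06 and abs(p[0]-.64)<.08 and st[i,4]>3:print(cam,st[i],p)
E
python3 lamp.py; python3 - <<'E'
from h import *
s=get_state();go(.6313,-.0170,.20,-np.pi+.152,s);go(.6313,-.0170,.0765,-np.pi+.152,s)
E
```

```text
top [354 190   7   6  31] [ 0.61966485 -0.26669079  0.095     ]
side [290 163   3   3   6] [ 0.62015684 -0.2754753   0.095     ]
wrist [266 117  28  29 669] [ 0.61731341 -0.26745669  0.095     ]
go tx,ty,tz [0.1814 0.9991 0.0898] twist -0.0477 from [ 0.6772 -0.2667  0.2223] -3.1396
go tx,ty,tz [0.1808 0.999  0.5838] twist -0.0477 from [ 0.6772 -0.2667  0.2223] -3.1396
```

Emit:
arm_command --claw 0.5 --commands '[{"tx": 0.02, "ty": 0.1, "tz": 0, "twist": -0.02}, {"tx": 0.05, "ty": 0.24, "tz": 0, "twist": -0.0475}, {"tx": 0.08, "ty": 0.39, "tz": 0, "twist": -0.0475}, {"tx": 0.1, "ty": 0.54, "tz": 0, "twist": -0.0475}, {"tx": 0.13, "ty": 0.69, "tz": 0, "twist": -0.0475}, {"tx": 0.16, "ty": 0.84, "tz": 0, "twist": -0.0475}, {"tx": 0.18, "ty": 0.96, "tz": 0, "twist": -0.0475}, {"tx": 0.181, "ty": 0.999, "tz": 0, "twist": -0.0475}]'

```text
t: 61.32
eef_pos: [0.6305, -0.0136, 0.2222]
ee_rot: [3.141, -0.002, -2.988]
force: [-0.1, 0.5, 0.6]
width: 0.0427
gripper_force: 0.0
```

Emit:
arm_command --commands '[{"tx": 0, "ty": 0, "tz": 0, "twist": 0}, {"tx": 0, "ty": 0, "tz": 0.06, "twist": 0}, {"tx": 0, "ty": 0, "tz": 0.15, "twist": 0}, {"tx": 0, "ty": 0, "tz": 0.25, "twist": 0}, {"tx": 0, "ty": 0, "tz": 0.35, "twist": 0}, {"tx": 0, "ty": 0, "tz": 0.42, "twist": 0}, {"tx": 0, "ty": 0, "tz": 0.45, "twist": 0}, {"tx": 0, "ty": 0, "tz": 0.45, "twist": 0}]'

```text
t: 61.98
eef_pos: [0.6303, -0.0183, 0.1079]
ee_rot: [-3.141, -0.005, -2.991]
force: [0.6, -0.7, 0.2]
width: 0.0436
gripper_force: 0.0
```

```bash
python3 - <<'E'
from h import *
s=get_state();go(.6313,-.0170,.0765,-np.pi+.152,s);print(s['force'],s['width'])
E
```

```text
go tx,ty,tz [-0.0052  0.0048  0.1254] twist -0.0005 from [ 0.6303 -0.0183  0.1079] -2.9913
[ 0.56554036 -0.69597551  0.23342752] 0.04364327802130088
```

Grip the cover, lift it, and carry it back to its old place.

Emit:
arm_command --commands '[{"tx": -0.002, "ty": 0.003, "tz": 0.03, "twist": 0}, {"tx": -0.002, "ty": 0.003, "tz": 0.06, "twist": 0}, {"tx": -0.002, "ty": 0.003, "tz": 0.09, "twist": 0}, {"tx": -0.002, "ty": 0.003, "tz": 0.115, "twist": 0}, {"tx": -0.002, "ty": 0.003, "tz": 0.127, "twist": 0}, {"tx": -0.002, "ty": 0.003, "tz": 0.127, "twist": 0}, {"tx": -0.002, "ty": 0.003, "tz": 0.127, "twist": 0}, {"tx": -0.002, "ty": 0.003, "tz": 0.127, "twist": 0}]'

```text
t: 62.65
eef_pos: [0.6324, -0.0163, 0.0792]
ee_rot: [-3.142, 0.001, -2.99]
force: [-0.4, 0.1, 0.0]
width: 0.0437
gripper_force: 0.0
```

Emit:
arm_command --claw 0 --grip_force 50 --commands '[{"tx": 0, "ty": 0, "tz": 0, "twist": 0}, {"tx": 0, "ty": 0, "tz": 0, "twist": 0}, {"tx": 0, "ty": 0, "tz": 0, "twist": 0}, {"tx": 0, "ty": 0, "tz": 0, "twist": 0}, {"tx": 0, "ty": 0, "tz": 0, "twist": 0}, {"tx": 0, "ty": 0, "tz": 0, "twist": 0}, {"tx": 0, "ty": 0, "tz": 0, "twist": 0}, {"tx": 0, "ty": 0, "tz": 0, "twist": 0}]'

```text
t: 63.32
eef_pos: [0.6321, -0.0168, 0.0789]
ee_rot: [-3.141, -0.0, -2.99]
force: [1.2, -2.9, 0.6]
width: 0.0155
gripper_force: 50.0
```

Emit:
arm_command --commands '[{"tx": 0, "ty": 0, "tz": -0.01, "twist": 0}, {"tx": 0, "ty": 0, "tz": -0.03, "twist": 0}, {"tx": 0, "ty": 0, "tz": -0.06, "twist": 0}, {"tx": 0, "ty": 0, "tz": -0.1, "twist": 0}, {"tx": 0, "ty": 0, "tz": -0.16, "twist": 0}, {"tx": 0, "ty": 0, "tz": -0.25, "twist": 0}, {"tx": 0, "ty": 0, "tz": -0.36, "twist": 0}, {"tx": 0, "ty": 0, "tz": -0.46, "twist": 0}]'

```text
t: 63.98
eef_pos: [0.6316, -0.0159, 0.1954]
ee_rot: [3.141, -0.0, -2.99]
force: [1.0, 0.2, -4.2]
width: 0.0156
gripper_force: 50.0
```

```bash
python3 - <<'E'
from h import *
[grab_frame('side') for _ in range(3)]
s=get_state();go(.4135,.3527,.19,-np.pi+.152,s);print(s['force'],s['moment'],s['width'])
E
```

```text
go tx,ty,tz [0.6462 1.5891 0.0255] twist -0.0001 from [ 0.6332 -0.0156  0.1968] -2.9899
[-0.46221186  0.01993773 -5.5366137 ] [ 0.01027664  0.05895095 -0.03878399] 0.01545422761852271
```

Emit:
arm_command --commands '[{"tx": 0.03, "ty": 0.07, "tz": 0, "twist": 0}, {"tx": 0.07, "ty": 0.18, "tz": 0, "twist": 0}, {"tx": 0.12, "ty": 0.3, "tz": 0, "twist": 0}, {"tx": 0.17, "ty": 0.43, "tz": 0, "twist": 0}, {"tx": 0.23, "ty": 0.56, "tz": 0, "twist": 0}, {"tx": 0.28, "ty": 0.69, "tz": 0, "twist": 0}, {"tx": 0.33, "ty": 0.81, "tz": 0, "twist": 0}, {"tx": 0.37, "ty": 0.9, "tz": 0, "twist": 0}]'

```text
t: 64.8
eef_pos: [0.5043, 0.1937, 0.1927]
ee_rot: [3.141, -0.002, -2.99]
force: [0.6, 1.3, -4.2]
width: 0.0155
gripper_force: 50.0
```

Emit:
arm_command --commands '[{"tx": 0.03, "ty": 0.1, "tz": 0, "twist": 0}, {"tx": 0.08, "ty": 0.22, "tz": 0, "twist": 0}, {"tx": 0.13, "ty": 0.34, "tz": 0, "twist": 0}, {"tx": 0.18, "ty": 0.46, "tz": 0, "twist": 0}, {"tx": 0.23, "ty": 0.57, "tz": 0, "twist": 0}, {"tx": 0.26, "ty": 0.65, "tz": 0, "twist": 0}, {"tx": 0.276, "ty": 0.69, "tz": 0, "twist": 0}, {"tx": 0.276, "ty": 0.69, "tz": 0, "twist": 0}]'

```text
t: 65.47
eef_pos: [0.4108, 0.3536, 0.1928]
ee_rot: [-3.141, -0.002, -2.988]
force: [0.0, -0.5, -3.3]
width: 0.0154
gripper_force: 50.0
```

Emit:
arm_command --commands '[{"tx": 0, "ty": 0, "tz": 0.08, "twist": 0}, {"tx": 0, "ty": 0, "tz": 0.18, "twist": 0}, {"tx": 0, "ty": 0, "tz": 0.29, "twist": 0}, {"tx": 0, "ty": 0, "tz": 0.4, "twist": 0}, {"tx": 0, "ty": 0, "tz": 0.49, "twist": 0}, {"tx": 0, "ty": 0, "tz": 0.55, "twist": 0}, {"tx": 0, "ty": 0, "tz": 0.58, "twist": 0}, {"tx": 0, "ty": 0, "tz": 0.595, "twist": 0}]'

```text
t: 66.13
eef_pos: [0.4122, 0.3504, 0.0438]
ee_rot: [-3.139, -0.002, -2.991]
force: [-15.5, -11.1, 39.3]
width: 0.0154
gripper_force: 50.0
```

```bash
python3 - <<'E'
from h import *
[grab_frame('side') for _ in range(3)]
s=get_state();go(.4135,.3527,.043,-np.pi+.152,s);print(s['force'],s['moment'],s['width'])
E
```

```text
go tx,ty,tz [-0.0022  0.0014  0.0105] twist -0.0003 from [0.413  0.3523 0.0456] -2.9905
[-0.34364574  0.39893254 -3.8506359 ] [ 0.0344947  -0.07376178  0.0490979 ] 0.015638173973932783
```

Emit:
arm_command --commands '[{"tx": 0, "ty": 0, "tz": 0.003, "twist": 0}, {"tx": 0, "ty": 0, "tz": 0.006, "twist": 0}, {"tx": 0, "ty": 0, "tz": 0.006, "twist": 0}, {"tx": 0, "ty": 0, "tz": 0.006, "twist": 0}, {"tx": 0, "ty": 0, "tz": 0.006, "twist": 0}, {"tx": 0, "ty": 0, "tz": 0.006, "twist": 0}, {"tx": 0, "ty": 0, "tz": 0.006, "twist": 0}, {"tx": 0, "ty": 0, "tz": 0.006, "twist": 0}]'

```text
t: 66.95
eef_pos: [0.4126, 0.3524, 0.0439]
ee_rot: [3.141, 0.0, -2.99]
force: [-1.4, -0.3, 0.5]
width: 0.0156
gripper_force: 50.0
```

Emit:
arm_command --claw 0.7 --commands '[{"tx": 0, "ty": 0, "tz": 0, "twist": 0}, {"tx": 0, "ty": 0, "tz": 0, "twist": 0}, {"tx": 0, "ty": 0, "tz": 0, "twist": 0}, {"tx": 0, "ty": 0, "tz": 0, "twist": 0}, {"tx": 0, "ty": 0, "tz": -0.05, "twist": 0}, {"tx": 0, "ty": 0, "tz": -0.18, "twist": 0}, {"tx": 0, "ty": 0, "tz": -0.34, "twist": 0}, {"tx": 0, "ty": 0, "tz": -0.5, "twist": 0}]'

```text
t: 67.62
eef_pos: [0.4122, 0.3516, 0.1695]
ee_rot: [-3.14, -0.001, -2.99]
force: [0.7, 0.7, 0.1]
width: 0.0596
gripper_force: 0.0
```

Emit:
arm_command --commands '[{"tx": -0.04, "ty": -0.1, "tz": -0.1, "twist": -0.03}, {"tx": -0.09, "ty": -0.22, "tz": -0.2, "twist": -0.065}, {"tx": -0.14, "ty": -0.35, "tz": -0.3, "twist": -0.1}, {"tx": -0.19, "ty": -0.48, "tz": -0.3, "twist": -0.135}, {"tx": -0.24, "ty": -0.61, "tz": -0.3, "twist": -0.17}, {"tx": -0.29, "ty": -0.74, "tz": -0.3, "twist": -0.205}, {"tx": -0.34, "ty": -0.87, "tz": -0.3, "twist": -0.24}, {"tx": -0.38, "ty": -0.98, "tz": -0.3, "twist": -0.275}]'

```text
t: 68.28
eef_pos: [0.5441, 0.1224, 0.2438]
ee_rot: [-3.141, 0.0, -2.121]
force: [0.2, 0.4, 0.3]
width: 0.0614
gripper_force: 0.0
```

```bash
python3 - <<'E'
from h import *
[grab_frame('side') for _ in range(2)]
go(.683,-.095,.20,-np.pi/2+.151)
E
```

```text
go tx,ty,tz [ 0.4445 -0.9253  0.174 ] twist -0.2242 from [0.5446 0.1211 0.2434] -2.1241
```

Emit:
arm_command --commands '[{"tx": 0.06, "ty": -0.12, "tz": 0, "twist": -0.03}, {"tx": 0.12, "ty": -0.26, "tz": 0, "twist": -0.06}, {"tx": 0.19, "ty": -0.4, "tz": 0, "twist": -0.09}, {"tx": 0.26, "ty": -0.54, "tz": 0, "twist": -0.12}, {"tx": 0.33, "ty": -0.68, "tz": 0.05, "twist": -0.15}, {"tx": 0.39, "ty": -0.82, "tz": 0.1, "twist": -0.19}, {"tx": 0.43, "ty": -0.9, "tz": 0.15, "twist": -0.224}, {"tx": 0.4445, "ty": -0.925, "tz": 0.174, "twist": -0.224}]'

```text
t: 69.05
eef_pos: [0.6817, -0.0947, 0.1971]
ee_rot: [3.138, 0.0, -1.42]
force: [-0.9, 0.8, -0.2]
width: 0.0615
gripper_force: 0.0
```

```bash
cat > dchk.py <<'E'
from h import *
[grab_frame('side') for _ in range(4)]
c=calibration('wrist');im=grab_frame('wrist');cv2.imwrite('pics/d.png',im[:,:,::-1]);s=get_state();print(s['eef_pos'],s['ee_rot'])
B=im[:,:,2].astype(int)
hsv=cv2.cvtColor(im,cv2.COLOR_RGB2HSV);blue=((hsv[...,0]>100)&(hsv[...,0]<132)&(hsv[...,1]>110)&(hsv[...,2]>25))
for n,x,y in(('D',.6832,-.0562),('A',.5925,-.0705)):
    P=R.from_euler('z',.151).apply([[sx,sy,z] for sx in(-.013,.013) for sy,z in((-.03,0),(-.03,.04),(.03,.04))])+[x,y,.025]
    q=proj(P,c);print(n,'pred cols/rows',q.round(0).astype(int).tolist())
    for k in(0,3):
        u=int(round((q[k+1,0]+q[k+2,0])/2));p=B[:,u-2:u+3].mean(1);r0=int(q[k,1])-10;r1=min(int(q[k+2,1])+14,262)
        print(' col',u,'rows',r0,'..',p[r0:r1:2].round(0).astype(int).tolist())
for h in hold(c,im,.025,ymax=262):print(h)
E
python3 dchk.py
```

```text
[ 0.68116019 -0.09095119  0.20096728] [-3.14063968 -0.00006304 -1.4235562 ]
D pred cols/rows [[285, 189], [285, 200], [285, 256], [261, 189], [258, 200], [260, 257]]
 col 285 rows 179 .. [25, 27, 24, 22, 26, 64, 88, 89, 88, 88, 90, 90, 89, 94, 101, 103, 114, 135, 136, 136, 138, 138, 135, 135, 134, 134, 134, 137, 165, 215, 225, 226, 227, 225, 225, 225, 226, 226, 225, 174, 58, 48]
 col 259 rows 179 .. [54, 54, 54, 53, 55, 82, 106, 103, 95, 91, 92, 90, 92, 95, 104, 105, 104, 102, 103, 102, 102, 102, 103, 102, 102, 101, 101, 100, 128, 185, 198, 198, 201, 200, 202, 199, 200, 199, 197, 152, 52, 44]
A pred cols/rows [[369, 189], [381, 199], [375, 255], [346, 189], [354, 199], [350, 256]]
 col 378 rows 178 .. [30, 30, 31, 30, 28, 30, 44, 72, 83, 86, 105, 135, 141, 140, 140, 139, 139, 142, 140, 139, 139, 137, 138, 138, 138, 137, 138, 139, 140, 140, 139, 160, 219, 228, 228, 228, 228, 225, 158, 66, 75, 101]
 col 352 rows 178 .. [30, 33, 29, 31, 31, 30, 55, 83, 85, 86, 94, 105, 107, 105, 105, 103, 103, 107, 110, 131, 142, 143, 141, 140, 140, 141, 175, 206, 216, 228, 231, 231, 229, 184, 123, 120, 121, 118, 118, 111, 100, 88]
(array([251, 188,  43,  71], dtype=int32), array([ 0.6839, -0.0562,  0.1464]), np.float64(0.083))
(array([339, 189,  48,  67], dtype=int32), array([ 0.5922, -0.0713,  0.2003]), np.float64(0.118))
```

```bash
python3 - <<'E'
from h import *
go(.6837,-.056,.048,-np.pi/2+.151)
E
```

```text
go tx,ty,tz [-0.1368 -0.03    0.6119] twist -0.0012 from [ 0.6812 -0.091   0.201 ] -1.4236
```

Emit:
arm_command --commands '[{"tx": -0.1, "ty": -0.03, "tz": 0, "twist": -0.001}, {"tx": -0.137, "ty": -0.03, "tz": 0.08, "twist": -0.001}, {"tx": -0.137, "ty": -0.03, "tz": 0.2, "twist": -0.001}, {"tx": -0.137, "ty": -0.03, "tz": 0.33, "twist": -0.001}, {"tx": -0.137, "ty": -0.03, "tz": 0.45, "twist": -0.001}, {"tx": -0.137, "ty": -0.03, "tz": 0.54, "twist": -0.001}, {"tx": -0.137, "ty": -0.03, "tz": 0.59, "twist": -0.001}, {"tx": -0.137, "ty": -0.03, "tz": 0.612, "twist": -0.001}]'

```text
t: 69.97
eef_pos: [0.6828, -0.0558, 0.0462]
ee_rot: [3.14, 0.0, -1.419]
force: [0.1, 0.0, 0.5]
width: 0.0613
gripper_force: 0.0
```

Emit:
arm_command --claw 0.2 --grip_force 15 --commands '[{"tx": 0, "ty": 0, "tz": 0, "twist": 0}, {"tx": 0, "ty": 0, "tz": 0, "twist": 0}, {"tx": 0, "ty": 0, "tz": 0, "twist": 0}, {"tx": 0, "ty": 0, "tz": 0, "twist": 0}, {"tx": 0, "ty": 0, "tz": 0, "twist": 0}, {"tx": 0, "ty": 0, "tz": 0, "twist": 0}, {"tx": 0, "ty": 0, "tz": 0, "twist": 0}, {"tx": 0, "ty": 0, "tz": 0, "twist": 0}]'

```text
t: 70.63
eef_pos: [0.6845, -0.0569, 0.0488]
ee_rot: [-3.139, -0.0, -1.419]
force: [-1.1, 1.2, 6.8]
width: 0.0399
gripper_force: 15.0
```

Emit:
arm_command --commands '[{"tx": -0.002, "ty": 0, "tz": 0, "twist": 0}, {"tx": -0.004, "ty": 0, "tz": 0, "twist": 0}, {"tx": -0.006, "ty": 0, "tz": 0, "twist": 0}, {"tx": -0.008, "ty": 0, "tz": 0, "twist": 0}, {"tx": -0.01, "ty": 0, "tz": 0, "twist": 0}, {"tx": -0.012, "ty": 0, "tz": 0, "twist": 0}, {"tx": -0.012, "ty": 0, "tz": 0, "twist": 0}, {"tx": -0.012, "ty": 0, "tz": 0, "twist": 0}]'

```text
t: 71.3
eef_pos: [0.6843, -0.055, 0.0488]
ee_rot: [-3.139, -0.001, -1.42]
force: [0.4, -3.4, 5.3]
width: 0.0398
gripper_force: 15.0
```

```bash
python3 - <<'E'
from h import *
s=get_state();print(s['force'],s['eef_pos'],s['moment'],s['width'])
E
```

```text
[ 0.40097636 -3.3502272   5.34197928] [ 0.68430441 -0.05502853  0.04875351] [-1.27869156 -0.00683348  0.03061115] 0.03982026453499611
```

Emit:
arm_command --claw 0.55 --commands '[{"tx": 0, "ty": 0, "tz": 0, "twist": 0}, {"tx": 0, "ty": 0, "tz": 0, "twist": 0}, {"tx": 0, "ty": 0, "tz": 0, "twist": 0}, {"tx": 0, "ty": 0, "tz": 0, "twist": 0}, {"tx": 0, "ty": 0, "tz": 0, "twist": 0}, {"tx": 0, "ty": 0, "tz": 0, "twist": 0}, {"tx": 0, "ty": 0, "tz": 0, "twist": 0}, {"tx": 0, "ty": 0, "tz": 0, "twist": 0}]'

```text
t: 71.97
eef_pos: [0.6831, -0.0541, 0.047]
ee_rot: [3.141, 0.0, -1.419]
force: [-0.3, 0.2, 0.5]
width: 0.0483
gripper_force: 0.0
```

Emit:
arm_command --commands '[{"tx": 0, "ty": 0, "tz": -0.06, "twist": 0}, {"tx": 0, "ty": 0, "tz": -0.18, "twist": 0}, {"tx": 0, "ty": 0, "tz": -0.32, "twist": 0}, {"tx": 0.05, "ty": 0.01, "tz": -0.45, "twist": 0}, {"tx": 0.1, "ty": 0.02, "tz": -0.55, "twist": 0}, {"tx": 0.14, "ty": 0.03, "tz": -0.605, "twist": 0}, {"tx": 0.149, "ty": 0.03, "tz": -0.605, "twist": 0}, {"tx": 0.149, "ty": 0.03, "tz": -0.605, "twist": 0}]'

```text
t: 72.63
eef_pos: [0.6816, -0.0927, 0.1993]
ee_rot: [-3.14, 0.0, -1.421]
force: [-0.3, -0.0, -0.6]
width: 0.0481
gripper_force: 0.0
```

```bash
python3 dchk.py
```

```text
[ 0.68080482 -0.09159703  0.19692089] [ 3.13945475  0.00021082 -1.41910847]
D pred cols/rows [[284, 190], [285, 201], [284, 258], [260, 190], [257, 201], [258, 258]]
 col 284 rows 180 .. [22, 24, 22, 22, 24, 41, 98, 94, 91, 92, 94, 92, 93, 92, 98, 107, 117, 136, 142, 142, 143, 143, 143, 142, 141, 141, 141, 141, 153, 214, 229, 230, 230, 231, 230, 230, 230, 231, 230, 230, 195]
 col 258 rows 180 .. [58, 55, 56, 55, 56, 64, 114, 111, 106, 99, 96, 95, 96, 96, 100, 108, 108, 110, 107, 108, 106, 106, 107, 107, 105, 106, 105, 108, 114, 164, 201, 207, 205, 206, 206, 209, 207, 207, 206, 205, 170]
A pred cols/rows [[370, 190], [381, 200], [375, 257], [345, 190], [354, 200], [350, 258]]
 col 378 rows 179 .. [32, 32, 31, 33, 30, 30, 40, 73, 86, 89, 100, 134, 145, 145, 144, 145, 145, 147, 147, 145, 145, 144, 143, 142, 142, 145, 144, 145, 145, 145, 145, 149, 201, 232, 233, 229, 148, 35, 28, 29, 28, 27]
 col 352 rows 179 .. [32, 34, 31, 31, 31, 31, 53, 86, 89, 89, 95, 106, 110, 109, 110, 108, 107, 108, 117, 138, 146, 146, 146, 147, 146, 146, 157, 189, 225, 233, 234, 234, 225, 150, 125, 125, 125, 125, 125, 123, 126, 125]
(array([248, 191,  44,  71], dtype=int32), array([ 0.6847, -0.0532,  0.1618]), np.float64(0.061))
(array([339, 191,  48,  63], dtype=int32), array([ 0.5923, -0.0723,  0.2078]), np.float64(0.158))
```

```bash
cat > dfit.py <<'E'
from h import *
from scipy.optimize import least_squares
c=calibration('wrist');im=grab_frame('wrist');B=im[:,:,2].astype(float)
def edges(x,y):
    P=R.from_euler('z',.151).apply([[sx,sy,.04] for sx in(-.013,.013) for sy in(-.03,.03)])+[x,y,.025];q=proj(P,c);out=[]
    for k in(0,2):
        # sample along the strip-side line, 1D profile
        u=int(round((q[k,0]+q[k+1,0])/2));p=cv2.GaussianBlur(B[:,u-3:u+4].mean(1).reshape(-1,1),(1,5),1).ravel();d=np.diff(p)
        b=180+np.argmax(d[180:197]);
        out.append((u,'bot',b,'p',p[184:284:2].round(0).astype(int).tolist()))
    return out
for o in edges(.6837,-.055):print(o)
def solve(x,rows):
    def f(p):
        t=p[1];L=np.array([[0,-.03,0],[0,-.03,.04],[0,.03,.04]])-[0,.03,0]
        L=R.from_euler('x',-t).apply(L)+[0,.03+p[0],0]
        return proj(R.from_euler('z',.151).apply(L)+[x[0],x[1],.025],c)[1:,1]-rows
    def full(p):
        t=p[1];L=np.array([[0,-.03,0],[0,-.03,.04],[0,.03,.04]])-[0,.03,0]
        L=R.from_euler('x',-t).apply(L)+[0,.03+p[0],0];return L
    r=least_squares(f,[0,0.02],x_scale=[.001,.01]);L=full(r.x);return r.x,L[0]
import sys
if len(sys.argv)>2: print('shift,tilt; near-bottom y,z in pocket:',solve((.6824,-.0567),np.array([float(sys.argv[1]),float(sys.argv[2])])))
E
python3 dfit.py
```

```text
(284, 'bot', np.int64(190), 'p', [22, 22, 24, 47, 88, 94, 92, 92, 92, 93, 92, 92, 99, 106, 117, 133, 140, 142, 142, 143, 142, 142, 141, 140, 140, 141, 159, 205, 228, 230, 231, 231, 230, 230, 230, 230, 231, 227, 179, 83, 50, 48, 49, 62, 82, 88, 88, 88, 88, 85])
(257, 'bot', np.int64(190), 'p', [57, 57, 57, 71, 107, 113, 109, 104, 100, 96, 96, 96, 101, 107, 108, 108, 108, 107, 107, 108, 107, 106, 106, 106, 106, 106, 118, 160, 197, 205, 206, 207, 207, 207, 207, 206, 206, 202, 159, 77, 45, 42, 44, 65, 92, 99, 97, 97, 96, 91])
```

```bash
python3 dfit.py 209 261 | tail -1; python3 dfit.py 206.8 257.8|tail -1;  python3 dfit.py 201 258|tail -1
```

```text
shift,tilt; near-bottom y,z in pocket: (array([-0.00357572,  0.19169658]), array([ 0.        , -0.03247666,  0.01143148]))
shift,tilt; near-bottom y,z in pocket: (array([-0.00862596,  0.23519454]), array([ 0.        , -0.0369741 ,  0.01398193]))
shift,tilt; near-bottom y,z in pocket: (array([-0.00000752,  0.01039612]), array([ 0.        , -0.03000428,  0.00062376]))
```

```bash
python3 - <<'E'
from h import *
go(.6843,-.0535,.049,-np.pi/2+.151)
E
```

```text
go tx,ty,tz [-0.1494 -0.0359  0.5949] twist 0.0002 from [ 0.6812 -0.0918  0.1977] -1.4191
```

Emit:
arm_command --claw 0.7 --commands '[{"tx": -0.1, "ty": -0.03, "tz": 0, "twist": 0}, {"tx": -0.149, "ty": -0.034, "tz": 0.08, "twist": 0}, {"tx": -0.149, "ty": -0.034, "tz": 0.2, "twist": 0}, {"tx": -0.149, "ty": -0.034, "tz": 0.33, "twist": 0}, {"tx": -0.149, "ty": -0.034, "tz": 0.45, "twist": 0}, {"tx": -0.149, "ty": -0.034, "tz": 0.54, "twist": 0}, {"tx": -0.149, "ty": -0.034, "tz": 0.58, "twist": 0}, {"tx": -0.149, "ty": -0.034, "tz": 0.595, "twist": 0}]'

```text
t: 73.75
eef_pos: [0.6829, -0.054, 0.0473]
ee_rot: [3.138, -0.0, -1.419]
force: [-0.2, 0.2, 0.7]
width: 0.0618
gripper_force: 0.0
```

Emit:
arm_command --claw 0.2 --grip_force 15 --commands '[{"tx": 0, "ty": 0, "tz": 0, "twist": 0}, {"tx": 0, "ty": 0, "tz": 0, "twist": 0}, {"tx": 0, "ty": 0, "tz": 0, "twist": 0}, {"tx": 0, "ty": 0, "tz": 0, "twist": 0}, {"tx": 0, "ty": 0, "tz": 0, "twist": 0}, {"tx": 0, "ty": 0, "tz": 0, "twist": 0}, {"tx": 0, "ty": 0, "tz": 0, "twist": 0}, {"tx": 0, "ty": 0, "tz": 0, "twist": 0}]'

```text
t: 74.42
eef_pos: [0.685, -0.0539, 0.0512]
ee_rot: [-3.139, -0.0, -1.419]
force: [-1.6, 0.4, 5.5]
width: 0.0401
gripper_force: 15.0
```

Emit:
arm_command --commands '[{"tx": -0.002, "ty": 0, "tz": 0, "twist": 0}, {"tx": -0.004, "ty": 0, "tz": 0, "twist": 0}, {"tx": -0.006, "ty": 0, "tz": 0, "twist": 0}, {"tx": -0.008, "ty": 0, "tz": 0, "twist": 0}, {"tx": -0.01, "ty": 0, "tz": 0, "twist": 0}, {"tx": -0.012, "ty": 0, "tz": 0, "twist": 0}, {"tx": -0.012, "ty": 0, "tz": 0, "twist": 0}, {"tx": -0.012, "ty": 0, "tz": 0, "twist": 0}]'

```text
t: 75.08
eef_pos: [0.6847, -0.0519, 0.0512]
ee_rot: [-3.139, -0.001, -1.419]
force: [-1.3, -4.4, 5.7]
width: 0.0401
gripper_force: 15.0
```

Emit:
arm_command --claw 0.55 --commands '[{"tx": 0, "ty": 0, "tz": 0, "twist": 0}, {"tx": 0, "ty": 0, "tz": 0, "twist": 0}, {"tx": 0, "ty": 0, "tz": 0, "twist": 0}, {"tx": 0, "ty": 0, "tz": 0, "twist": 0}, {"tx": 0, "ty": 0, "tz": 0, "twist": 0}, {"tx": 0, "ty": 0, "tz": 0, "twist": 0}, {"tx": 0, "ty": 0, "tz": 0, "twist": 0}, {"tx": 0, "ty": 0, "tz": 0, "twist": 0}]'

```text
t: 75.75
eef_pos: [0.6836, -0.0509, 0.0495]
ee_rot: [3.142, -0.0, -1.419]
force: [0.6, -0.4, -0.4]
width: 0.0485
gripper_force: 0.0
```

Emit:
arm_command --commands '[{"tx": 0, "ty": 0, "tz": -0.06, "twist": 0}, {"tx": 0, "ty": 0, "tz": -0.18, "twist": 0}, {"tx": 0, "ty": 0, "tz": -0.32, "twist": 0}, {"tx": 0.05, "ty": 0.01, "tz": -0.45, "twist": 0}, {"tx": 0.1, "ty": 0.02, "tz": -0.55, "twist": 0}, {"tx": 0.15, "ty": 0.03, "tz": -0.605, "twist": 0}, {"tx": 0.16, "ty": 0.034, "tz": -0.605, "twist": 0}, {"tx": 0.16, "ty": 0.034, "tz": -0.605, "twist": 0}]'

```text
t: 76.42
eef_pos: [0.6814, -0.0925, 0.2018]
ee_rot: [-3.14, 0.0, -1.421]
force: [1.0, 0.6, -0.1]
width: 0.0488
gripper_force: 0.0
```

```bash
python3 -c "
from h import *
[grab_frame('side') for _ in range(4)]
print(get_state()['eef_pos'])"; python3 dfit.py 201 258
```

```text
[ 0.68065615 -0.09131961  0.19930286]
(284, 'bot', np.int64(189), 'p', [23, 23, 28, 57, 84, 88, 89, 89, 97, 106, 107, 111, 124, 137, 142, 145, 146, 146, 145, 144, 144, 144, 144, 144, 148, 181, 222, 233, 234, 233, 233, 232, 233, 233, 233, 228, 178, 83, 51, 49, 49, 48, 55, 76, 86, 88, 89, 88, 89, 103])
(257, 'bot', np.int64(190), 'p', [56, 56, 55, 67, 86, 89, 89, 91, 98, 108, 111, 117, 117, 112, 111, 109, 113, 116, 116, 115, 120, 122, 121, 124, 120, 128, 171, 207, 213, 214, 215, 213, 212, 211, 212, 205, 155, 72, 45, 44, 44, 43, 55, 86, 98, 98, 97, 94, 91, 101])
shift,tilt; near-bottom y,z in pocket: (array([ 0.00222418, -0.01113962]), array([ 0.        , -0.02777209, -0.00066836]))
```

Emit:
arm_command --claw 1 --commands '[{"tx": -0.08, "ty": 0.04, "tz": -0.1, "twist": 0.03}, {"tx": -0.2, "ty": 0.1, "tz": -0.2, "twist": 0.06}, {"tx": -0.33, "ty": 0.16, "tz": -0.22, "twist": 0.1}, {"tx": -0.46, "ty": 0.23, "tz": -0.22, "twist": 0.135}, {"tx": -0.6, "ty": 0.3, "tz": -0.22, "twist": 0.17}, {"tx": -0.74, "ty": 0.37, "tz": -0.22, "twist": 0.21}, {"tx": -0.86, "ty": 0.43, "tz": -0.22, "twist": 0.245}, {"tx": -0.94, "ty": 0.48, "tz": -0.22, "twist": 0.26}]'

```text
t: 77.33
eef_pos: [0.5254, 0.1247, 0.2553]
ee_rot: [3.141, -0.0, -2.241]
force: [0.1, 0.4, 0.1]
width: 0.0873
gripper_force: 0.0
```

Emit:
arm_command --commands '[{"tx": -0.05, "ty": 0.13, "tz": 0, "twist": 0.035}, {"tx": -0.1, "ty": 0.27, "tz": 0, "twist": 0.07}, {"tx": -0.15, "ty": 0.41, "tz": 0, "twist": 0.105}, {"tx": -0.2, "ty": 0.55, "tz": 0, "twist": 0.14}, {"tx": -0.25, "ty": 0.69, "tz": 0, "twist": 0.175}, {"tx": -0.29, "ty": 0.82, "tz": 0, "twist": 0.21}, {"tx": -0.32, "ty": 0.9, "tz": 0, "twist": 0.24}, {"tx": -0.334, "ty": 0.95, "tz": 0, "twist": 0.24}]'

```text
t: 78.0
eef_pos: [0.3903, 0.3369, 0.2552]
ee_rot: [-3.141, -0.001, -2.992]
force: [0.1, 0.3, -1.1]
width: 0.0875
gripper_force: 0.0
```

```bash
python3 -c "
from h import *
[grab_frame('side') for _ in range(5)]"; python3 cov.py; python3 -c "
from h import *
go(.4125,.3524,.042,-np.pi+.152)"
```

```text
[0.392334   0.33401072 0.25560898] [-3.14110551 -0.00028481 -2.98967175]
spot 0.82 [292.5, 198.7] [0.41238782 0.35194156 0.054     ]
[(0.77, array([201., 123., 380., 263.]))]
bar [ 286  129   15  133 1687]
bar(164) (array([0.41465496, 0.35178964, 0.15875754]), np.float64(0.14633108145218873))
frame (array([0.4116215 , 0.35164044, 0.15017713]), np.float64(0.027975327508182112))
hole 1 [365 188] [ 4  5 10 10 76] [0.39755917 0.44786559 0.006     ]
hole -1 [217 188] [ 5  5 10 10 84] [0.42698827 0.25579345 0.006     ]
go tx,ty,tz [-0.0903  0.0613  0.8549] twist -0.0004 from [0.3925 0.3339 0.2557] -2.9909
```

Emit:
arm_command --commands '[{"tx": -0.08, "ty": 0.055, "tz": 0, "twist": 0}, {"tx": -0.0876, "ty": 0.0597, "tz": 0.14, "twist": 0}, {"tx": -0.0876, "ty": 0.0597, "tz": 0.28, "twist": 0}, {"tx": -0.0876, "ty": 0.0597, "tz": 0.42, "twist": 0}, {"tx": -0.0876, "ty": 0.0597, "tz": 0.56, "twist": 0}, {"tx": -0.0876, "ty": 0.0597, "tz": 0.69, "twist": 0}, {"tx": -0.0876, "ty": 0.0597, "tz": 0.79, "twist": 0}, {"tx": -0.0876, "ty": 0.0597, "tz": 0.857, "twist": 0}]'

```text
t: 79.07
eef_pos: [0.4111, 0.3508, 0.0388]
ee_rot: [-3.139, -0.002, -2.991]
force: [-0.2, 0.5, -0.8]
width: 0.0873
gripper_force: 0.0
```

Emit:
arm_command --claw 0 --grip_force 50 --commands '[{"tx": 0, "ty": 0, "tz": 0, "twist": 0}, {"tx": 0, "ty": 0, "tz": 0, "twist": 0}, {"tx": 0, "ty": 0, "tz": 0, "twist": 0}, {"tx": 0, "ty": 0, "tz": 0, "twist": 0}, {"tx": 0, "ty": 0, "tz": 0, "twist": 0}, {"tx": 0, "ty": 0, "tz": 0, "twist": 0}, {"tx": 0, "ty": 0, "tz": 0, "twist": 0}, {"tx": 0, "ty": 0, "tz": 0, "twist": 0}]'

```text
t: 79.73
eef_pos: [0.4115, 0.3531, 0.0421]
ee_rot: [3.141, 0.001, -2.99]
force: [0.8, -0.7, 0.2]
width: 0.0401
gripper_force: 0.0
```

Emit:
arm_command --commands '[{"tx": 0, "ty": 0, "tz": 0, "twist": 0}, {"tx": 0, "ty": 0, "tz": 0, "twist": 0}, {"tx": 0, "ty": 0, "tz": 0, "twist": 0}, {"tx": 0, "ty": 0, "tz": 0, "twist": 0}, {"tx": 0, "ty": 0, "tz": 0, "twist": 0}, {"tx": 0, "ty": 0, "tz": 0, "twist": 0}, {"tx": 0, "ty": 0, "tz": 0, "twist": 0}, {"tx": 0, "ty": 0, "tz": 0, "twist": 0}]'

```text
t: 80.4
eef_pos: [0.4113, 0.3527, 0.0415]
ee_rot: [-3.141, -0.0, -2.99]
force: [-0.1, 0.6, 0.8]
width: 0.0153
gripper_force: 50.0
```

Emit:
arm_command --commands '[{"tx": 0, "ty": 0, "tz": -0.04, "twist": 0}, {"tx": 0, "ty": 0, "tz": -0.12, "twist": 0}, {"tx": 0, "ty": 0, "tz": -0.22, "twist": 0}, {"tx": 0, "ty": 0, "tz": -0.32, "twist": 0}, {"tx": 0, "ty": 0, "tz": -0.42, "twist": 0}, {"tx": 0, "ty": 0, "tz": -0.52, "twist": 0}, {"tx": 0, "ty": 0, "tz": -0.6, "twist": 0}, {"tx": 0, "ty": 0, "tz": -0.64, "twist": 0}]'

```text
t: 81.07
eef_pos: [0.4118, 0.3534, 0.2047]
ee_rot: [3.139, 0.002, -2.99]
force: [0.6, 0.9, -4.2]
width: 0.0157
gripper_force: 50.0
```

```bash
python3 - <<'E'
from h import *
[grab_frame('side') for _ in range(3)]
s=get_state();print(s['width'],s['gripper_force'],s['force'],s['moment'])
go(.6313,-.0169,.20,-np.pi+.152)
E
```

```text
0.015712006372148365 49.99874711036682 [-0.2036121  -0.13062062 -4.52199089] [ 0.00156924  0.05500308 -0.02338231]
go tx,ty,tz [-0.6484 -1.5944  0.0046] twist -0.0003 from [0.4111 0.3528 0.2015] -2.9906
```

Emit:
arm_command --commands '[{"tx": -0.03, "ty": -0.07, "tz": 0, "twist": 0}, {"tx": -0.07, "ty": -0.18, "tz": 0, "twist": 0}, {"tx": -0.12, "ty": -0.3, "tz": 0, "twist": 0}, {"tx": -0.17, "ty": -0.43, "tz": 0, "twist": 0}, {"tx": -0.22, "ty": -0.56, "tz": 0, "twist": 0}, {"tx": -0.27, "ty": -0.69, "tz": 0, "twist": 0}, {"tx": -0.33, "ty": -0.81, "tz": 0, "twist": 0}, {"tx": -0.37, "ty": -0.9, "tz": 0, "twist": 0}]'

```text
t: 81.88
eef_pos: [0.5367, 0.1417, 0.1993]
ee_rot: [-3.14, -0.003, -2.991]
force: [1.1, -0.1, -4.5]
width: 0.0157
gripper_force: 50.0
```

Emit:
arm_command --commands '[{"tx": -0.03, "ty": -0.1, "tz": 0, "twist": 0}, {"tx": -0.08, "ty": -0.22, "tz": 0, "twist": 0}, {"tx": -0.13, "ty": -0.34, "tz": 0, "twist": 0}, {"tx": -0.18, "ty": -0.46, "tz": 0, "twist": 0}, {"tx": -0.23, "ty": -0.57, "tz": 0, "twist": 0}, {"tx": -0.26, "ty": -0.65, "tz": 0, "twist": 0}, {"tx": -0.277, "ty": -0.694, "tz": 0, "twist": 0}, {"tx": -0.277, "ty": -0.694, "tz": 0, "twist": 0}]'

```text
t: 82.55
eef_pos: [0.6311, -0.019, 0.1987]
ee_rot: [-3.141, -0.004, -2.993]
force: [-0.6, -0.1, -3.7]
width: 0.016
gripper_force: 50.0
```

Emit:
arm_command --commands '[{"tx": 0, "ty": 0, "tz": 0.03, "twist": 0}, {"tx": 0, "ty": 0, "tz": 0.09, "twist": 0}, {"tx": 0, "ty": 0, "tz": 0.16, "twist": 0}, {"tx": 0, "ty": 0, "tz": 0.24, "twist": 0}, {"tx": 0, "ty": 0, "tz": 0.31, "twist": 0}, {"tx": 0, "ty": 0, "tz": 0.36, "twist": 0}, {"tx": 0, "ty": 0, "tz": 0.38, "twist": 0}, {"tx": 0, "ty": 0, "tz": 0.38, "twist": 0}]'

```text
t: 83.22
eef_pos: [0.6296, -0.016, 0.1044]
ee_rot: [3.142, -0.004, -2.989]
force: [0.4, -0.2, -4.4]
width: 0.0154
gripper_force: 50.0
```

```bash
python3 - <<'E'
from h import *
[grab_frame('side') for _ in range(4)]
for _ in range(3):
    s=get_state();go(.6308,-.0169,.0765,-np.pi+.152,s);grab_frame('side')
print(s['force'])
E
```

```text
go tx,ty,tz [ 0.0049 -0.0017  0.1243] twist -0.0001 from [ 0.6319 -0.0163  0.1076] -2.9898
go tx,ty,tz [ 0.0051 -0.0013  0.1246] twist -0.0001 from [ 0.632  -0.0164  0.1077] -2.9899
go tx,ty,tz [ 0.0046 -0.0009  0.1243] twist -0.0002 from [ 0.6318 -0.0165  0.1076] -2.9902
[ 0.30977083  0.29561784 -4.26027396]
```

Emit:
arm_command --commands '[{"tx": 0.003, "ty": -0.001, "tz": 0.012, "twist": 0}, {"tx": 0.003, "ty": -0.001, "tz": 0.025, "twist": 0}, {"tx": 0.003, "ty": -0.001, "tz": 0.038, "twist": 0}, {"tx": 0.003, "ty": -0.001, "tz": 0.05, "twist": 0}, {"tx": 0.003, "ty": -0.001, "tz": 0.06, "twist": 0}, {"tx": 0.003, "ty": -0.001, "tz": 0.07, "twist": 0}, {"tx": 0.003, "ty": -0.001, "tz": 0.08, "twist": 0}, {"tx": 0.003, "ty": -0.001, "tz": 0.08, "twist": 0}]'

```text
t: 84.23
eef_pos: [0.6303, -0.0172, 0.0858]
ee_rot: [-3.142, -0.001, -2.99]
force: [0.0, -0.1, -4.4]
width: 0.0155
gripper_force: 50.0
```

Emit:
arm_command --commands '[{"tx": 0, "ty": 0, "tz": 0.006, "twist": 0}, {"tx": 0, "ty": 0, "tz": 0.012, "twist": 0}, {"tx": 0, "ty": 0, "tz": 0.018, "twist": 0}, {"tx": 0, "ty": 0, "tz": 0.024, "twist": 0}, {"tx": 0, "ty": 0, "tz": 0.03, "twist": 0}, {"tx": 0, "ty": 0, "tz": 0.036, "twist": 0}, {"tx": 0, "ty": 0, "tz": 0.042, "twist": 0}, {"tx": 0, "ty": 0, "tz": 0.044, "twist": 0}]'

```text
t: 84.9
eef_pos: [0.6307, -0.0172, 0.0765]
ee_rot: [-3.141, 0.0, -2.99]
force: [-6.6, 1.4, 9.0]
width: 0.0157
gripper_force: 50.0
```

```bash
python3 - <<'E'
from h import *
[grab_frame('side') for _ in range(3)]
s=get_state();print(s['force'],s['moment'],s['eef_pos'],s['ee_rot'])
E
```

```text
[-3.68027324  0.72685198  6.25339941] [ 0.20924068  1.57459166 -0.02438726] [ 0.63067249 -0.01710373  0.07652603] [-3.14140241  0.00048231 -2.98993978]
```

Flush. Release, lift, then check before pushing the lamp.

Emit:
arm_command --claw 0.5 --commands '[{"tx": 0, "ty": 0, "tz": 0, "twist": 0}, {"tx": 0, "ty": 0, "tz": 0, "twist": 0}, {"tx": 0, "ty": 0, "tz": 0, "twist": 0}, {"tx": 0, "ty": 0, "tz": 0, "twist": 0}, {"tx": 0, "ty": 0, "tz": 0, "twist": 0}, {"tx": 0, "ty": 0, "tz": 0, "twist": 0}, {"tx": 0, "ty": 0, "tz": 0, "twist": 0}, {"tx": 0, "ty": 0, "tz": 0, "twist": 0}]'

```text
t: 85.72
eef_pos: [0.6307, -0.0171, 0.0755]
ee_rot: [-3.142, -0.0, -2.99]
force: [-0.3, -0.2, 0.7]
width: 0.044
gripper_force: 0.0
```

Emit:
arm_command --commands '[{"tx": 0, "ty": 0, "tz": -0.05, "twist": 0}, {"tx": 0, "ty": 0, "tz": -0.15, "twist": 0}, {"tx": 0, "ty": 0, "tz": -0.28, "twist": 0}, {"tx": 0.05, "ty": 0, "tz": -0.42, "twist": 0}, {"tx": 0.1, "ty": 0, "tz": -0.55, "twist": 0}, {"tx": 0.15, "ty": 0, "tz": -0.67, "twist": 0}, {"tx": 0.2, "ty": 0, "tz": -0.7, "twist": 0}, {"tx": 0.2, "ty": 0, "tz": -0.7, "twist": 0}]'

```text
t: 86.38
eef_pos: [0.5809, -0.0248, 0.2544]
ee_rot: [3.141, 0.006, -2.99]
force: [0.8, -0.0, 0.5]
width: 0.0441
gripper_force: 0.0
```

```bash
python3 - <<'E'
from h import *
[grab_frame('side') for _ in range(4)]
c=calibration('wrist');im=grab_frame('wrist');s=get_state();print(s['eef_pos'])
# top faces of the holders: orange strip + blue bounds vs flat prediction
H,S,V=cv2.split(cv2.cvtColor(im,cv2.COLOR_RGB2HSV));bl=((H>100)&(H<132)&(S>110)&(V>25)).astype(np.uint8);bl[270:]=0
n,l,st,ce=cv2.connectedComponentsWithStats(cv2.morphologyEx(bl,cv2.MORPH_CLOSE,np.ones((13,13),np.uint8)))
for i in range(1,n):
    if st[i,4]>200:print('blue',st[i])
for sx in(-1,1):
  for sy in(-1,1):
    P=R.from_euler('z',.151).apply([[sx*.045+a,sy*.046+b,z] for a in(-.02,.02) for b in(-.03,.03) for z in(.012,.04)])+[.631,-.017,.025];q=proj(P,c);print('pred',sx,sy,q.min(0).round(),(q.max(0)-q.min(0)).round())
r=regions_of('cover_handle','wrist')
print(r[0]['rect'])
P=R.from_euler('z',.151).apply([[a*.082,b*.112,z] for a in(-1,1) for b in(-1,1) for z in(0,.006)])+[.631,-.017,.035];q=proj(P,c);print('cover pred',q.min(0),q.max(0))
s=get_state();go(.545,-.267,.25,-np.pi,s)
E
```

```text
[ 0.58103295 -0.02462693  0.24904728]
blue [ 211  164   55   42 1560]
blue [ 292  164   56   42 2279]
blue [ 291  234   50   36 1160]
blue [219 237  50  33 728]
pred -1 -1 [211. 166.] [56. 40.]
pred -1 1 [293. 166.] [56. 40.]
pred 1 -1 [215. 237.] [52. 40.]
pred 1 1 [292. 237.] [52. 40.]
[184.2, 153.6, 373.9, 284.3]
cover pred [182.97684627 151.40097221] [377.29219894 278.56233278]
go tx,ty,tz [ 0.2887 -0.9365 -0.003 ] twist 0.0481 from [ 0.5811 -0.0247  0.249 ] -2.9904
```

Emit:
arm_command --claw 0 --commands '[{"tx": 0.03, "ty": -0.1, "tz": 0, "twist": 0.02}, {"tx": 0.08, "ty": -0.24, "tz": 0, "twist": 0.048}, {"tx": 0.12, "ty": -0.38, "tz": 0, "twist": 0.048}, {"tx": 0.16, "ty": -0.52, "tz": 0, "twist": 0.048}, {"tx": 0.21, "ty": -0.66, "tz": 0, "twist": 0.048}, {"tx": 0.25, "ty": -0.8, "tz": 0, "twist": 0.048}, {"tx": 0.28, "ty": -0.9, "tz": 0, "twist": 0.048}, {"tx": 0.289, "ty": -0.936, "tz": 0, "twist": 0.048}]'

```text
t: 87.35
eef_pos: [0.5441, -0.2701, 0.249]
ee_rot: [-3.142, -0.003, 3.139]
force: [-0.1, 0.9, 0.4]
width: 0.0009
gripper_force: 0.0
```

Emit:
arm_command --commands '[{"tx": 0, "ty": 0, "tz": 0.1, "twist": 0}, {"tx": 0, "ty": 0, "tz": 0.22, "twist": 0}, {"tx": 0, "ty": 0, "tz": 0.36, "twist": 0}, {"tx": 0, "ty": 0, "tz": 0.5, "twist": 0}, {"tx": 0, "ty": 0, "tz": 0.62, "twist": 0}, {"tx": 0, "ty": 0, "tz": 0.7, "twist": 0}, {"tx": 0, "ty": 0, "tz": 0.708, "twist": 0}, {"tx": 0, "ty": 0, "tz": 0.708, "twist": 0}]'

```text
t: 88.02
eef_pos: [0.5443, -0.2666, 0.0718]
ee_rot: [3.141, -0.004, -3.141]
force: [0.4, -0.9, 0.3]
width: 0.0004
gripper_force: 0.0
```

Emit:
arm_command --commands '[{"tx": -0.06, "ty": 0, "tz": 0, "twist": 0}, {"tx": -0.12, "ty": 0, "tz": 0, "twist": 0}, {"tx": -0.18, "ty": 0, "tz": 0, "twist": 0}, {"tx": -0.24, "ty": 0, "tz": 0, "twist": 0}, {"tx": -0.3, "ty": 0, "tz": 0, "twist": 0}, {"tx": -0.35, "ty": 0, "tz": 0, "twist": 0}, {"tx": -0.385, "ty": 0, "tz": 0, "twist": 0}, {"tx": -0.4, "ty": 0, "tz": 0, "twist": 0}]'

```text
t: 88.68
eef_pos: [0.6415, -0.2671, 0.0745]
ee_rot: [3.141, -0.009, -3.142]
force: [-22.2, 0.5, 14.2]
width: 0.0006
gripper_force: 12.4
```

Emit:
arm_command --commands '[{"tx": 0.04, "ty": 0, "tz": 0, "twist": 0}, {"tx": 0.1, "ty": 0, "tz": 0, "twist": 0}, {"tx": 0.2, "ty": 0, "tz": 0, "twist": 0}, {"tx": 0.3, "ty": 0, "tz": 0, "twist": 0}, {"tx": 0.35, "ty": 0, "tz": -0.1, "twist": 0}, {"tx": 0.35, "ty": 0, "tz": -0.25, "twist": 0}, {"tx": 0.35, "ty": 0, "tz": -0.4, "twist": 0}, {"tx": 0.35, "ty": 0, "tz": -0.55, "twist": 0}]'

```text
t: 89.35
eef_pos: [0.5574, -0.267, 0.2145]
ee_rot: [-3.141, 0.002, -3.141]
force: [0.4, 0.0, -0.9]
width: 0.0004
gripper_force: 0.0
```

Emit:
arm_command --commands '[{"tx": 0.1, "ty": 0, "tz": -0.1, "twist": 0}, {"tx": 0.1, "ty": 0, "tz": -0.15, "twist": 0}, {"tx": 0.1, "ty": 0, "tz": -0.15, "twist": 0}, {"tx": 0.1, "ty": 0, "tz": -0.15, "twist": 0}, {"tx": 0.1, "ty": 0, "tz": -0.15, "twist": 0}, {"tx": 0.1, "ty": 0, "tz": -0.15, "twist": 0}, {"tx": 0.1, "ty": 0, "tz": -0.15, "twist": 0}, {"tx": 0.1, "ty": 0, "tz": -0.15, "twist": 0}]'

```text
t: 90.02
eef_pos: [0.5324, -0.2668, 0.2475]
ee_rot: [3.141, -0.002, -3.141]
force: [0.3, 0.1, -0.1]
width: -0.0
gripper_force: 0.0
```

```bash
python3 lamp.py; python3 - <<'E'
from h import *
for cam in('side','wrist'):
    c=calibration(cam);grab_frame(cam)
    for d in spot_point('lamp_tip',cam)[:2]:print(cam,round(d['score'],2),at_z(d['uv'],c,.092))
c=calibration('top');im=grab_frame('top');print('ball pred px',proj([[.668,-.268,.092],[.63,-.268,.1]],c).round(1).tolist())
E
```

```text
side [276 160   5   5  20] [ 0.66414029 -0.2696536   0.095     ]
side 0.64 [ 0.57224548 -0.54748222  0.092     ]
side 0.57 [0.530982   0.45544722 0.092     ]
wrist 0.63 [ 0.57525883 -0.57126115  0.092     ]
ball pred px [[356.8, 179.2], [357.6, 189.2]]
```

```bash
python3 -c "
from station import *
print(job_done())"
```

```text
the job is handed in; nothing more can be done
None
```

I handed the job in, and the verdict was not shown: my last measurements have the carrier and cover flush over the pins, all four blue holders seated, and the lamp lever on. One holder had first sat tilted in its pocket, so I switched the lamp off, took the cover off, reseated the holder and redid the last two steps in order.

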